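Clamp the lens tubes in their V-blocks

ROBOT

A 7-joint arm with a two-finger parallel gripper is mounted at the origin on the work surface. World frame = base frame: x ahead of the robot, y to its left, z up, the work surface at z = 0. Lengths are in m, angles in rad, forces in N, time in s.
With the tool pointing down it reaches from about 0.425 to 0.875 m from the base axis. Payload 8.4 kg.
Tool frame: the origin (TCP) lies on the centre line of the jaws, within the pads' length; the fingertips stand 19 mm ahead of it and the grasp point (between the pads) is the TCP; y points along the fingers, x is the direction in which the jaws open and shut, and the axes are right-handed (so a half turn about y gives the same grasp; the last joint's range is limited). The gripper opens to 87 mm and grips with 3 to 60 N. Pads are 19 mm wide; open, the fingers measure 117 mm over their backs; the gripper's body (75 mm by 190 mm) begins 51 mm behind the grasp point.
Start: joints at [1.136, 0.333, 0.04, 1.465, -0.013, 1.343, -0.059], TCP at [0.214, -0.614, 0.242] pointing down, gripper open.
Joint ranges: [-2.58, 2.58], [-0.38, 2.09], [-1.3, 1.39], [0.25, 2.4], [-1.5, 4.64], [0.08, 2.09], [-2.65, 2.65]. Speed limits (rad/s): [2.22, 2.22, 2.79, 2.79, 3.14, 3.14, 3.14].

INTERFACE

Orientations are given as a rotation vector (axis times angle).
In Python, from cell import * gives the robot as it stands. The module is installed in compiled form; this text tells all that it offers.
- The arm moves only by the shell command python3 -m handwheel 'ROWS' [FORCE]. ROWS is JSON, a list of rows, each an object with "jaw": the closure, from -1 (fully open) to 1 (shut), so that 0 is half open; "travel": the shift along the tool's x, y, z in mm, a list of three; "yaw": the turn about the tool's y in degrees. A call has 1 to 8 rows; each row shifts and turns the pose as measured when the row begins, along the tool's axes as they then stand; what a row does not reach is not made up. A row lasts 1/12 s, in which the tool goes at most 41.7 mm and 7.16 degrees, less where a joint would pass 70% of its speed; a pose out of reach is approached as far as the arm can. A call is refused whole if a number of a shift passes 41.7 or a number of a turn 7.16, either way. A call with a gripper value outside its range is refused whole. The fingers move at their own pace and stop on an object; FORCE is the grip in N (left out, the last holds). Time passes only in rows, so rows that do not move let the fingers close. It gives the time, the measured TCP pose, the force and the opening at its end, in the units of the state.
- sense(): the state, without advancing time (a new reading comes with each control period).
- grab_frame(name): name is "side" or "top" or "wrist"; returns the picture (400x640x3 uint8, red, green, blue); there is no depth.
- camera_info(name): a dict with "fx", "fy", "cx", "cy" (pixels), "extrinsics" (4x4, takes a point from world to camera coordinates); the wrist camera has in their place "hand_eye" (4x4, takes a point from camera to tool coordinates, whose origin is the TCP and whose axes are the tool frame's). Camera axes: x right, y up, looking along -z (the intrinsics and any distortion apply to the point x, -y, -z); pixel columns grow to the right and rows downward; lengths in m; the calibration is good to about 2 mm. A picture is of the moment at which its call begins: read the wrist's pose just before it. camera_info takes no time and is no camera call.
- sign_off(): hands the job in, once; it reports no verdict.
The state is a dict: "clock": time; "joint_positions": joint angles; "dq": joint speeds; "tau": joint torques, N m; "tcp_pos": TCP position; "tool_rot": TCP orientation; "ft_force": force on the tool from outside, world axes, zero at the start; "wrist_torque": the same for the moment, N m; "opening": finger opening in m.
Only numpy, scipy, OpenCV 4.12 (cv2) and the standard library are available. Lean on these libraries where they do the work, as an engineer would, in place of code of your own. Each camera call takes 0.05 s, during which the arm holds its last target.

TASK

Take every lens tube off the rack's pegs and lay each one in the V-block of its own size (the stoutest tube in the widest V, the slimmest in the narrowest), centred lengthwise over the two saddles, so that it beds down level in the V. Open the straps as needed and finish with all three clamp straps swung fully shut, straight across the V, also over any block left empty, and leave the other things on the bench where they are.

Things in the scene. Friction and masses are not known exactly. Their poses are not given: they have to be found in the camera images.
- rack: fixed tube rack: upright bar (top 130 mm high) on a 300 mm wide base, with three round level pegs pointing along its own -x at own y = -95, 0, +95 mm, axis 112 mm above the table. Origin on the table under the middle peg's root. Pegs are 8 mm thick, 110 mm long; the last 4 mm turn up, the tip standing 5 mm higher
- rack_root (a point): root of the middle peg on the rack, 112 mm above the table, axes as the rack's. A tube hangs through its bore with its middle 53 mm in front (-x) of a peg's root. To come off it must be raised about 9 mm (5 to 14 mm clears the turned-up tip) and then drawn straight out along the rack's -x by at least 105 mm
- tube_slim: plain aluminium lens tube, outer diameter 28 mm, bore 22 mm right through, 90 mm long, about 60 g. Origin at its middle on the axis, own x along the axis. Starts on one of the pegs (which one varies), level, axis 105 mm above the table. May be absent (then None). Belongs in vblock_slim
- tube_middle: plain aluminium lens tube, outer diameter 34 mm, bore 22 mm right through, 90 mm long, about 125 g. Origin at its middle on the axis, own x along the axis. Starts on one of the pegs (which one varies), level, axis 105 mm above the table. May be absent (then None). Belongs in vblock_middle
- tube_stout: plain aluminium lens tube, outer diameter 40 mm, bore 22 mm right through, 90 mm long, about 210 g. Origin at its middle on the axis, own x along the axis. Starts on one of the pegs (which one varies), level, axis 105 mm above the table. May be absent (then None). Belongs in vblock_stout
- vblock_slim: fixed V-block clamp for the 28 mm tube, narrowest of three V's (30 mm across the mouth). Base 96 x 104 x 10 mm, origin on the table under its middle. Two 90-degree V saddles, 16 mm long, at own x = -28 and +28 mm, 40 mm gap between for fingers (free down to the base). A seated tube lies along own x at own y = 0, axis 46 mm above the table
- strap_slim (a joint): strap of vblock_slim: level steel bar 16 x 5 mm on an upright pivot. 0 (stop) = shut, across the V over the +x saddle, pointing to the block's -y; 1.57 = along the block's +x, clear of the V; 1.75 = stop. Grows anticlockwise from above. Underside 62 mm above the table, 2 mm over a seated tube. Stiff (0.05 N m), stays put. Starts at 0 to 1.2; under 1.25 it obstructs loading
- strap_slim_knob (a point): on the strap's upright black knob at its free end, 72 mm from the pivot: round pin 14 mm in diameter standing 28 mm up from the strap's top face; this point is on its axis, 21 mm above that face (88 mm above the table), 7 mm below the knob's top
- strap_slim_pivot (a point): the strap's pivot axis (own block x = 28, y = +36 mm, on a 12 mm thick post), at the height of the strap's underside
- vblock_middle: fixed V-block clamp for the 34 mm tube, medium of three V's (36 mm across the mouth). Base 96 x 104 x 10 mm, origin on the table under its middle. Two 90-degree V saddles, 16 mm long, at own x = -28 and +28 mm, 40 mm gap between for fingers (free down to the base). A seated tube lies along own x at own y = 0, axis 46 mm above the table
- strap_middle (a joint): strap of vblock_middle: level steel bar 16 x 5 mm on an upright pivot. 0 (stop) = shut, across the V over the +x saddle, pointing to the block's -y; 1.57 = along the block's +x, clear of the V; 1.75 = stop. Grows anticlockwise from above. Underside 65 mm above the table, 2 mm over a seated tube. Stiff (0.05 N m), stays put. Starts at 0 to 1.2; under 1.25 it obstructs loading
- strap_middle_knob (a point): on the strap's upright black knob at its free end, 72 mm from the pivot: round pin 14 mm in diameter standing 28 mm up from the strap's top face; this point is on its axis, 21 mm above that face (91 mm above the table), 7 mm below the knob's top
- strap_middle_pivot (a point): the strap's pivot axis (own block x = 28, y = +36 mm, on a 12 mm thick post), at the height of the strap's underside
- vblock_stout: fixed V-block clamp for the 40 mm tube, widest of three V's (42 mm across the mouth). Base 96 x 104 x 10 mm, origin on the table under its middle. Two 90-degree V saddles, 16 mm long, at own x = -28 and +28 mm, 40 mm gap between for fingers (free down to the base). A seated tube lies along own x at own y = 0, axis 46 mm above the table
- strap_stout (a joint): strap of vblock_stout: level steel bar 16 x 5 mm on an upright pivot. 0 (stop) = shut, across the V over the +x saddle, pointing to the block's -y; 1.57 = along the block's +x, clear of the V; 1.75 = stop. Grows anticlockwise from above. Underside 68 mm above the table, 2 mm over a seated tube. Stiff (0.05 N m), stays put. Starts at 0 to 1.2; under 1.25 it obstructs loading
- strap_stout_knob (a point): on the strap's upright black knob at its free end, 72 mm from the pivot: round pin 14 mm in diameter standing 28 mm up from the strap's top face; this point is on its axis, 21 mm above that face (94 mm above the table), 7 mm below the knob's top
- strap_stout_pivot (a point): the strap's pivot axis (own block x = 28, y = +36 mm, on a 12 mm thick post), at the height of the strap's underside
- wipe_bottle: bystander, not to be disturbed: white bottle, 52 mm across, 130 mm tall; origin at the centre of its underside
- screw_jar: bystander, not to be disturbed: glass jar with steel lid, 48 mm across, 55 mm tall; origin at the centre of its underside
- driver: bystander, not to be disturbed: screwdriver, 150 mm long, lying, origin near its middle
- dish: bystander, not to be disturbed: shallow glass dish, 80 mm across, 14 mm tall; origin at the centre of its underside
- slide_box: bystander, not to be disturbed: black box for slides, 85 x 60 x 32 mm; origin at the centre of its underside
Not all that is in view belongs to the job. What is shaped like the tube_middle but red or yellow is not meant.

How it is judged:
By the outcome, as a careful person would: the job done as asked, in the order asked, and still so for the second after the job is handed in, with the robot touching nothing.
Of tube_slim, tube_middle, tube_stout only 2 to 3 are there at a start; the rules pass over those that are not, and their reading is None.
At some moment in a run one of tube_slim, tube_middle, tube_stout may be knocked a few centimetres aside while the robot is not near it.
Once in a run the grip may slacken for a moment while it holds something.
It also fails if it takes over 210 s, if anything falls off the work surface, if the arm or the gripper's body presses on something with over 40 N, if the wrist force passes 120 N, or if a joint passes its speed limit or range.

## Working session

There is one attempt and no reset: what is moved stays moved. The work goes in short steps, Python scripts to look and compute and a shell command to move; the robot and the scene stay as the last step left them, time stands still between calls to the robot, and variables do not carry over. Pictures are saved under pics/ and viewed, and the job is handed in when it is done.

```bash
mkdir -p pics; ls
python3 - <<'E'
from cell import *
import cv2, numpy as np
np.set_printoptions(precision=4,suppress=True)
print(sense())
for n in ("side","top","wrist"):
    print(n,camera_info(n))
    cv2.imwrite(f"pics/{n}0.png",grab_frame(n)[:,:,::-1])
E
```

```text
pics
{'clock': 0.0, 'joint_positions': array([ 1.1358,  0.3339,  0.0399,  1.4663, -0.0134,  1.3433, -0.0585]), 'dq': array([-0.0006,  0.0005,  0.0008, -0.0011,  0.0001,  0.0004,  0.0011]), 'tau': array([  0.0007, -65.6361,   1.3357, -40.3811,  -0.0597,   0.045 ,
         0.0002]), 'tcp_pos': array([ 0.214 , -0.6133,  0.2407]), 'tool_rot': array([-1.3487,  0.9594, -0.9571]), 'ft_force': array([0.571 , 0.4146, 0.055 ]), 'wrist_torque': array([ 0.0313,  0.0684, -0.0284]), 'opening': 0.08694939511877273}
side {'fx': 423.90451034494123, 'fy': 423.90451034494123, 'cx': 328.621656766549, 'cy': 207.54558516877688, 'extrinsics': array([[-0.8211, -0.5708,  0.0049,  0.4568],
       [ 0.3078, -0.4355,  0.8459, -0.2737],
       [-0.4807,  0.6961,  0.5333, -0.6782],
       [ 0.    ,  0.    ,  0.    ,  1.    ]])}
top {'fx': 367.98743680168235, 'fy': 367.98743680168235, 'cx': 315.3674622380228, 'cy': 199.7500003952264, 'extrinsics': array([[ 0.0053, -0.9998,  0.0209, -0.0131],
       [ 0.9926,  0.0078,  0.1216, -0.5644],
       [-0.1217,  0.0201,  0.9924, -0.9541],
       [ 0.    ,  0.    ,  0.    ,  1.    ]])}
wrist {'fx': 307.64262844525643, 'fy': 307.64262844525643, 'cx': 317.75768301437574, 'cy': 203.4661499567701, 'hand_eye': array([[ 1.    , -0.0009, -0.0002,  0.0007],
       [ 0.    ,  0.2805, -0.9598, -0.1424],
       [ 0.0009,  0.9598,  0.2805,  0.0767],
       [ 0.    ,  0.    ,  0.    ,  1.    ]])}
```

View pics/side0.png

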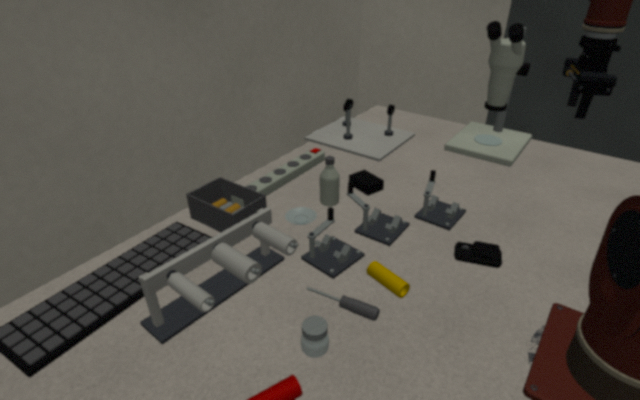

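View pics/top0.png

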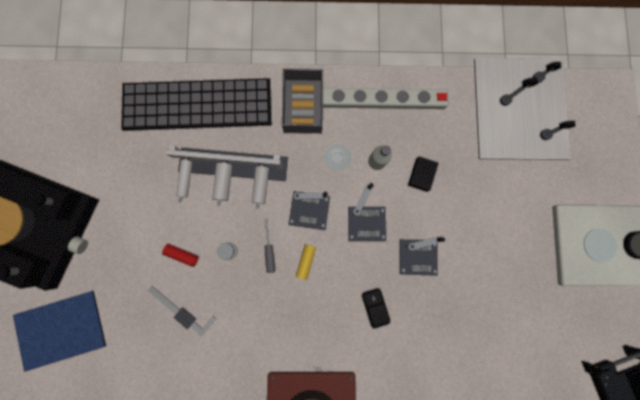

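View pics/wrist0.png

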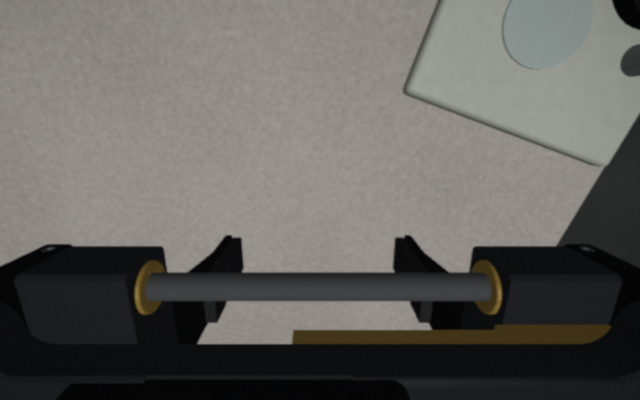

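```bash
cat > h.py <<'E'
from cell import *
import cv2, numpy as np
from scipy.spatial.transform import Rotation as R
from scipy.optimize import least_squares
np.set_printoptions(precision=4,suppress=True)
def toolT(s=None):
    s=s or sense(); T=np.eye(4); T[:3,:3]=R.from_rotvec(s['tool_rot']).as_matrix(); T[:3,3]=s['tcp_pos']; return T
def ext(n,T=None):
    c=camera_info(n)
    if n!='wrist': return c,np.array(c['extrinsics'])
    return c,np.linalg.inv((toolT() if T is None else T)@np.array(c['hand_eye']))
def proj(cam,P):
    c,E=cam; P=np.atleast_2d(P); q=P@E[:3,:3].T+E[:3,3]
    return np.c_[c['cx']-c['fx']*q[:,0]/q[:,2], c['cy']+c['fy']*q[:,1]/q[:,2]]
def ray(cam,uv):
    c,E=cam; d=np.array([(uv[0]-c['cx'])/c['fx'],-(uv[1]-c['cy'])/c['fy'],-1.])
    return -E[:3,:3].T@E[:3,3], E[:3,:3].T@d
def onz(cam,uv,z):
    o,d=ray(cam,uv); return o+d*(z-o[2])/d[2]
def tri(obs):
    A=[];b=[]
    for cam,uv in obs:
        o,d=ray(cam,uv); d=d/np.linalg.norm(d); M=np.eye(3)-np.outer(d,d); A.append(M); b.append(M@o)
    A=np.vstack(A); b=np.hstack(b); x,r,_,_=np.linalg.lstsq(A,b,rcond=None); return x,np.sqrt(r)
def crop(img,x0,y0,w,h,s,fn):
    c=cv2.resize(img[y0:y0+h,x0:x0+w],None,fx=s,fy=s,interpolation=cv2.INTER_CUBIC)
    c=np.clip(c.astype(float)*1.5,0,255).astype(np.uint8)
    for x in range((x0+9)//10*10,x0+w,10): cv2.putText(c,str(x),((x-x0)*s,8),0,.3,(255,255,0),1); cv2.line(c,((x-x0)*s,10),((x-x0)*s,14),(255,255,0),1)
    for y in range((y0+9)//10*10,y0+h,10): cv2.putText(c,str(y),(0,(y-y0)*s+4),0,.3,(255,255,0),1); cv2.line(c,(22,(y-y0)*s),(26,(y-y0)*s),(255,255,0),1)
    cv2.imwrite(fn,c[:,:,::-1])
E
python3 - <<'E'
from h import *
t=cv2.imread('pics/top0.png')[:,:,::-1]; s=cv2.imread('pics/side0.png')[:,:,::-1]
crop(t,160,135,140,80,5,'pics/tc1.png'); crop(t,280,175,170,110,4,'pics/tc2.png')
crop(s,130,190,180,150,4,'pics/sc1.png'); crop(s,290,160,190,125,4,'pics/sc2.png')
T=toolT(); print(T)
print(ext('top')[0]['cx'])
E
```

```text
[[ 0.3295 -0.0005  0.9441  0.2141]
 [-0.9441  0.0011  0.3295 -0.6134]
 [-0.0012 -1.     -0.0001  0.2409]
 [ 0.      0.      0.      1.    ]]
315.3674622380228
```

View pics/tc1.png

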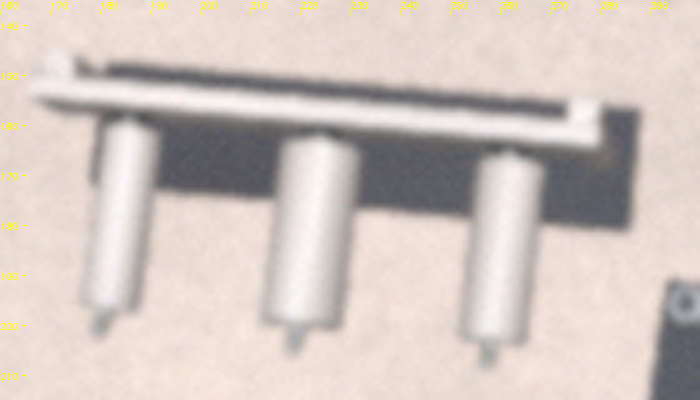

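View pics/tc2.png

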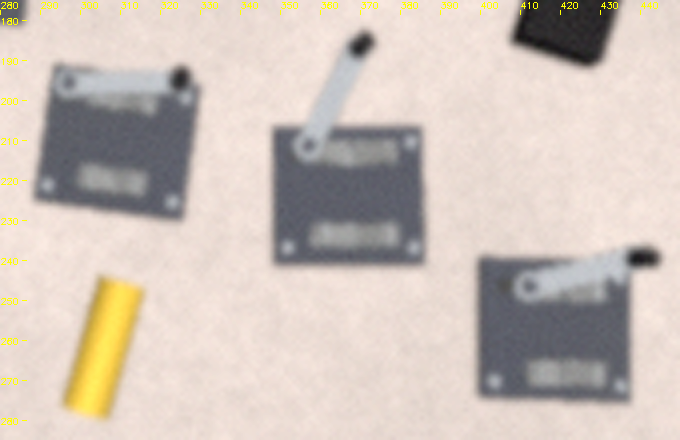

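View pics/sc1.png

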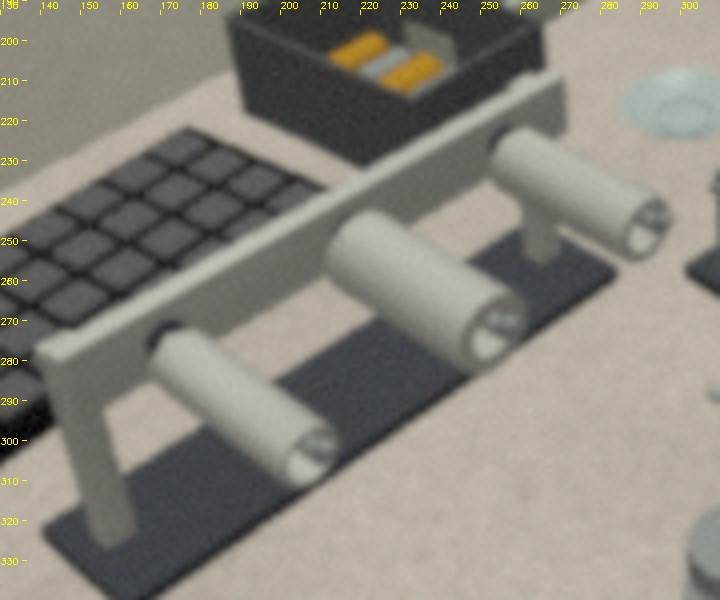

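View pics/sc2.png

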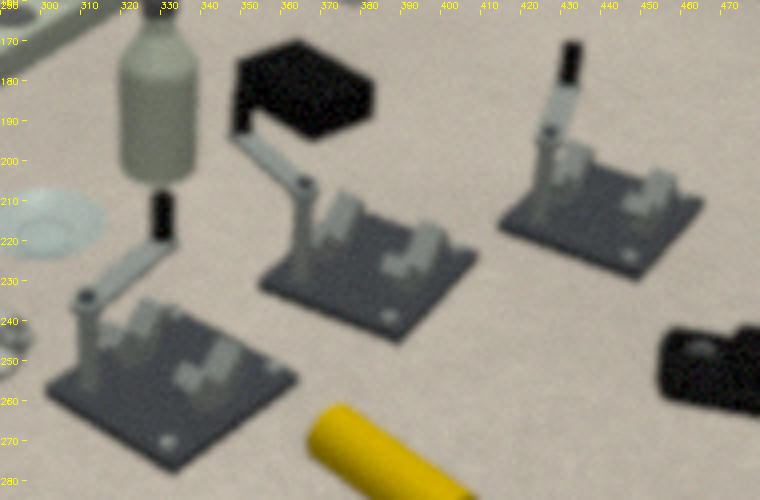

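```bash
cat > m1.py <<'E'
from h import *
ct=ext('top'); cs=ext('side')
# block base top corners (z=.010) : image order own? use top view 4 corners each + side corners
top={'L':[(293.5,191.5),(329.5,197),(326,229.5),(289,225)],
     'M':[(348.5,206.8),(385.5,206.8),(386,240.8),(348.5,240.8)],
     'R':[(399.8,239.5),(437.5,239.5),(437.5,275),(399.8,274)]}
for k,v in top.items():
    P=np.array([onz(ct,p,.01) for p in v]); print(k,P.mean(0)[:2], 'edges',np.linalg.norm(np.roll(P,-1,0)-P,axis=1)); 
    d=P[0]-P[3]; e=P[1]-P[2]; print(' up-edge ang',np.degrees(np.arctan2(d[1],d[0])),np.degrees(np.arctan2(e[1],e[0])))
    r=P[0]-P[1]; print(' left-edge ang-90', np.degrees(np.arctan2(r[1],r[0]))-90)
E
python3 m1.py
```

```text
L [0.5372 0.006 ] edges [0.1005 0.09   0.1017 0.093 ]
 up-edge ang -6.852717762296148 -6.060857048298893
 left-edge ang-90 -8.299661239765399
M [ 0.5025 -0.1522] edges [0.1023 0.0932 0.1025 0.093 ]
 up-edge ang -0.3246634784103325 -0.18769390943927777
 left-edge ang-90 0.4271785631239169
R [ 0.4132 -0.2916] edges [0.1037 0.0956 0.1025 0.0927]
 up-edge ang -1.3022550606258134 -2.0237346854836398
 left-edge ang-90 0.3210472291713984
```

```bash
cat > go.py <<'E'
# usage: go.py x y z headingdeg  -> shift needed in tool axes (mm, at final heading) and yaw; heading = world angle of tool z
import sys
from h import *
def show(x,y,z,h):
    s=sense(); T=toolT(s); cur=np.degrees(np.arctan2(T[1,2],T[0,2])); dw=np.array([x,y,z])-T[:3,3]
    a=np.radians(h); X=np.array([np.sin(a),-np.cos(a),0]); Z=np.array([np.cos(a),np.sin(a),0]); 
    dy=(cur-h+180)%360-180
    print('t',round(s['clock'],2),'tcp',T[:3,3]*1e3,'head',round(cur,2),'tilt',T[2,[0,2]],'F',s['ft_force'],'op',round(s['opening']*1e3,1))
    print('YAW',round(dy,2),' at final heading: x,y,z mm',np.round([dw@X*1e3,-dw[2]*1e3,dw@Z*1e3],1), ' at current:',np.round(T[:3,:3].T@dw*1e3,1))
if __name__=='__main__': show(*map(float,sys.argv[1:5]))
E
python3 -m handwheel '[{"jaw":-1,"travel":[0,0,0],"yaw":6.4},{"jaw":-1,"travel":[0,0,0],"yaw":6.4},{"jaw":-1,"travel":[0,0,0],"yaw":6.4}]' 
python3 go.py .37 -.29 .24 0
```

```text
clock: 0.4
tcp_pos: [0.2137, -0.6129, 0.2396]
tool_rot: [-1.204, 1.217, -1.212]
ft_force: [-0.0, 0.0, 0.7]
opening: 0.0872
t 0.4 tcp [ 213.7191 -612.8967  239.6362] head -0.44 tilt [-0.0032 -0.0012] F [-0.0181  0.0242  0.686 ] op 87.2
YAW -0.44  at final heading: x,y,z mm [-322.9   -0.4  156.3]  at current: [-324.1    0.5  153.8]
```

```bash
python3 -m handwheel '[{"jaw":-1,"travel":[-36,0,17],"yaw":0},{"jaw":-1,"travel":[-36,0,17],"yaw":0},{"jaw":-1,"travel":[-36,0,17],"yaw":0},{"jaw":-1,"travel":[-36,0,17],"yaw":0},{"jaw":-1,"travel":[-36,0,17],"yaw":0},{"jaw":-1,"travel":[-36,0,17],"yaw":0},{"jaw":-1,"travel":[-36,0,17],"yaw":0},{"jaw":-1,"travel":[-36,0,17],"yaw":0}]' 
python3 go.py .37 -.29 .24 0
```

```text
clock: 1.07
tcp_pos: [0.352, -0.3226, 0.235]
tool_rot: [-1.198, 1.241, -1.226]
ft_force: [1.1, -0.1, 0.3]
opening: 0.0866
t 1.07 tcp [ 351.983  -322.573   235.0009] head -1.86 tilt [-0.0034 -0.0088] F [ 1.1228 -0.0848  0.3367] op 86.6
YAW -1.86  at final heading: x,y,z mm [-32.6  -5.   18. ]  at current: [-33.2  -5.   16.9]
```

```bash
python3 -m handwheel '[{"jaw":-1,"travel":[-33,-5,17],"yaw":-1.9},{"jaw":-1,"travel":[0,0,0],"yaw":0}]'
cat > wl.py <<'E'
import sys
from h import *
n=sys.argv[1]; T=toolT(); np.save(f'pics/{n}.npy',T); im=grab_frame('wrist'); T2=toolT(); print(np.abs(T2-T).max(), T[:3,3])
cv2.imwrite(f'pics/{n}.png',im[:,:,::-1])
b=np.clip(im.astype(float)*1.6,0,255).astype(np.uint8)
b=cv2.resize(b,(800,500),interpolation=cv2.INTER_CUBIC)
for x in range(0,640,40): cv2.putText(b,str(x),(int(x*1.25),8),0,.3,(255,255,0),1)
for y in range(20,400,20): cv2.putText(b,str(y),(0,int(y*1.25)+4),0,.3,(255,255,0),1)
cv2.imwrite(f'pics/{n}v.png',b[:330,:,::-1])
E
python3 wl.py w1
```

```text
clock: 1.23
tcp_pos: [0.374, -0.2808, 0.2401]
tool_rot: [-1.217, 1.209, -1.193]
ft_force: [0.6, -0.3, 0.6]
opening: 0.087
0.0034791488944131976 [ 0.374  -0.2808  0.2401]
```

View pics/w1v.png

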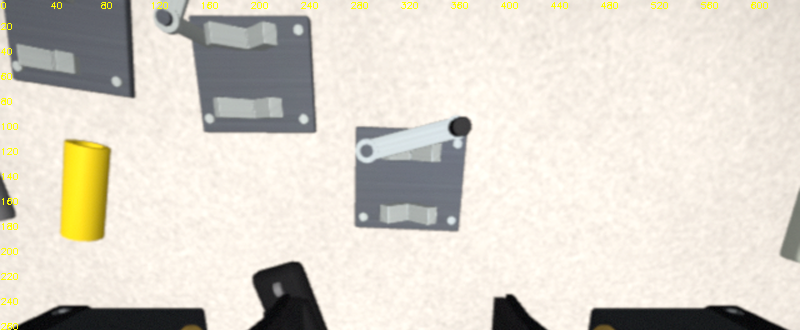

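Run:
```python
from h import *
t=cv2.imread('pics/w1.png')[:,:,::-1]
crop(t,275,85,110,110,7,'pics/w1a.png'); crop(t,120,0,140,112,5,'pics/w1b.png')
```

```text
(no output)
```

View pics/w1a.png

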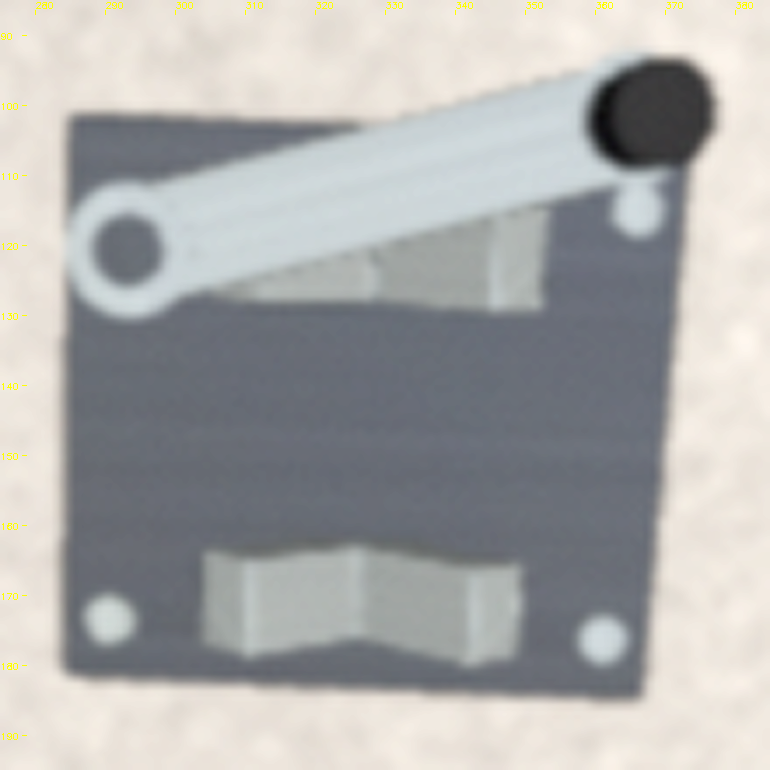

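View pics/w1b.png

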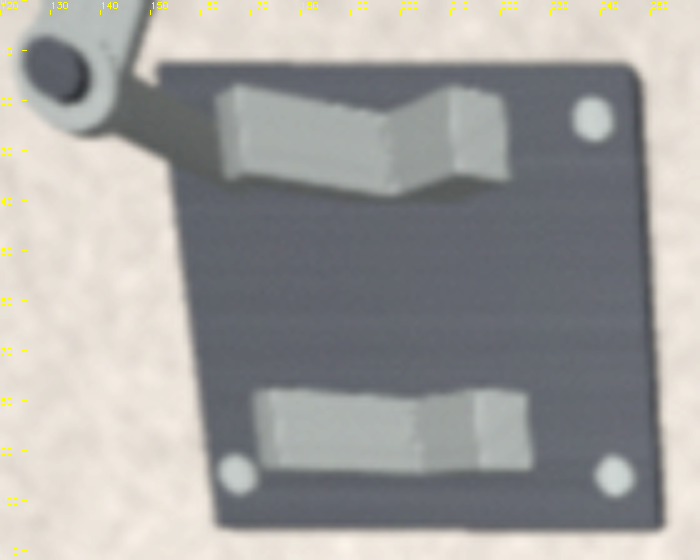

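```bash
cat > fit.py <<'E'
from h import *
# observation: list of (cam, own point(m), uv); fit x,y,yaw
C=lambda sx,sy:(sx*.048,sy*.052,.010)
def fit(obs,x0):
    def f(p):
        c,s=np.cos(p[2]),np.sin(p[2]); r=[]
        for cam,q,uv in obs:
            P=[p[0]+c*q[0]-s*q[1],p[1]+s*q[0]+c*q[1],q[2]]; r.append(proj(cam,P)[0]-uv)
        return np.array(r)
    S=least_squares(lambda p:f(p).ravel(),x0); print('x,y mm',S.x[:2]*1e3,'yaw deg',np.degrees(S.x[2])); print(np.round(f(S.x),1).tolist()); return S.x
E
cat > m2.py <<'E'
from fit import *
w=ext('wrist',np.load('pics/w1.npy'))
print('R'); R_=fit([(w,C(1,1),(285,101.7)),(w,C(-1,1),(284.3,181)),(w,C(-1,-1),(366.4,184.6)),(w,(.028,.036,.070),(293.3,120.6))],[.413,-.29,0])
print('M'); M_=fit([(w,C(1,1),(151.6,12.6)),(w,C(-1,1),(163.4,105)),(w,C(-1,-1),(252.6,105.4)),(w,C(1,-1),(247.6,13.2)),(w,(.028,.036,.073),(131,13.6))],[.5,-.15,0])
k=onz(w,(370.4,101),.098); print('R knob',k)
c,s=np.cos(R_[2]),np.sin(R_[2]); pv=R_[:2]+[c*.028-s*.036,s*.028+c*.036]; d=k[:2]-pv
print('R strap',np.linalg.norm(d), np.degrees(np.arctan2(d[1],d[0])-R_[2])+90,'pv',pv)
# mouth widths at assumed heights
for nm,a,b in (('R',(310.5,165),(342.5,165.5)),('M',(174.5,86),(215.5,86))):
    for z in (.045,.05): print(nm,z,np.linalg.norm(onz(w,a,z)-onz(w,b,z)))
E
python3 m2.py
```

```text
R
x,y mm [ 413.9122 -291.5708] yaw deg -1.4697036766302582
[[-0.8, -1.3], [-0.7, 1.1], [1.1, 0.7], [0.3, -0.1]]
M
x,y mm [ 503.9483 -151.6199] yaw deg 0.3551651602343429
[[-1.8, -1.4], [-1.1, 0.7], [-0.3, 0.9], [-0.2, -1.5], [2.7, 1.2]]
R knob [ 0.461  -0.3259  0.098 ]
R strap 0.07195837647794777 16.10198530940096 pv [ 0.4428 -0.2563]
R 0.045 0.03528101456882761
R 0.05 0.03475749009710197
M 0.045 0.04221989178940965
M 0.05 0.041593403384371126
```

```bash
python3 -c "
from h import *
s=sense();print(s['joint_positions'],s['clock'])"
python3 go.py .461 -.3259 .15 -45
```

```text
[ 0.7396 -0.0195 -0.1813  1.8754 -0.0025  1.2953 -1.0035] 1.2833
t 1.28 tcp [ 372.2729 -283.585   239.6364] head 0.47 tilt [-0.0044 -0.009 ] F [-0.1571 -0.1054 -1.0668] op 87.0
YAW 45.47  at final heading: x,y,z mm [-32.8  89.6  92.7]  at current: [43.4 88.6 89.2]
```

```bash
python3 -m handwheel '[{"jaw":0.1,"travel":[0,8,0],"yaw":7},{"jaw":0.1,"travel":[0,8,0],"yaw":7},{"jaw":0.1,"travel":[0,8,0],"yaw":7},{"jaw":0.1,"travel":[0,8,0],"yaw":7},{"jaw":0.1,"travel":[0,8,0],"yaw":7},{"jaw":0.1,"travel":[0,8,0],"yaw":7},{"jaw":0.1,"travel":[0,8,0],"yaw":7},{"jaw":0.1,"travel":[0,0,0],"yaw":7}]' 20
python3 go.py .461 -.3259 .15 -60
```

```text
clock: 1.95
tcp_pos: [0.3679, -0.2894, 0.1805]
tool_rot: [-0.575, 1.9, -1.89]
ft_force: [-0.3, -0.8, -0.8]
opening: 0.0432
t 1.95 tcp [ 367.9495 -289.3757  180.456 ] head -56.76 tilt [ 0.0075 -0.0078] F [-0.3468 -0.7676 -0.8207] op 43.2
YAW 3.24  at final heading: x,y,z mm [-62.3  30.5  78.2]  at current: [-58.   29.4  81.8]
```

```bash
python3 -m handwheel '[{"jaw":0.1,"travel":[-20,8,26],"yaw":3},{"jaw":0.1,"travel":[-20,8,26],"yaw":0},{"jaw":0.1,"travel":[-20,8,26],"yaw":0},{"jaw":0.1,"travel":[0,0,0],"yaw":0},{"jaw":0.1,"travel":[0,0,0],"yaw":0}]' 20
python3 go.py .461 -.3259 .093 -60; python3 wl.py w2
```

```text
clock: 2.37
tcp_pos: [0.4574, -0.3335, 0.1513]
tool_rot: [-0.516, 1.949, -1.938]
ft_force: [-0.1, -0.0, -0.0]
opening: 0.0393
t 2.37 tcp [ 457.363  -333.4883  151.3283] head -61.05 tilt [ 0.0123 -0.009 ] F [-0.1289 -0.0051 -0.0363] op 39.3
YAW -1.05  at final heading: x,y,z mm [-6.9 58.3 -4.8]  at current: [-7.6 58.3 -4.4]
0.0002832844739751317 [ 0.4574 -0.3335  0.1513]
```

View pics/w2v.png

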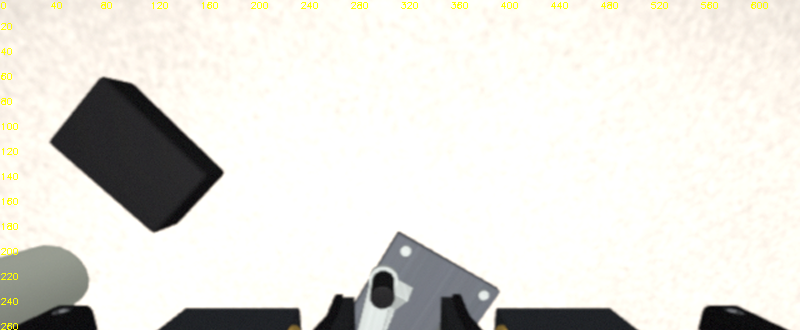

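```bash
python3 -m handwheel '[{"jaw":0.1,"travel":[-7,0,-5],"yaw":0},{"jaw":0.1,"travel":[0,20,0],"yaw":0},{"jaw":0.1,"travel":[0,20,0],"yaw":0},{"jaw":0.1,"travel":[0,18,0],"yaw":0},{"jaw":0.5,"travel":[0,0,0],"yaw":0},{"jaw":0.5,"travel":[0,0,0],"yaw":0}]' 10
python3 go.py .461 -.3259 .093 -60; python3 wl.py w3
```

```text
clock: 2.92
tcp_pos: [0.4573, -0.3249, 0.0952]
tool_rot: [-0.511, 1.947, -1.943]
ft_force: [0.1, -0.0, -0.1]
opening: 0.032
t 2.92 tcp [ 457.2753 -324.8893   95.1634] head -61.26 tilt [ 0.0116 -0.0046] F [ 0.1498 -0.0166 -0.0878] op 32.0
YAW -1.26  at final heading: x,y,z mm [-2.7  2.2  2.7]  at current: [-2.8  2.1  2.7]
0.0002458851934273587 [ 0.4573 -0.3249  0.0952]
```

View pics/w3v.png

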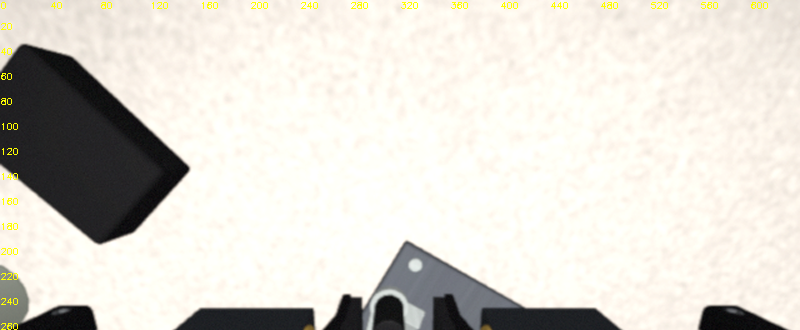

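```bash
python3 -m handwheel '[{"jaw":0.5,"travel":[-3,0,0],"yaw":0},{"jaw":0.5,"travel":[-8.7,0,1.6],"yaw":-7},{"jaw":0.5,"travel":[-8.7,0,1.6],"yaw":-7},{"jaw":0.5,"travel":[-8.7,0,1.6],"yaw":-7},{"jaw":0.5,"travel":[-8.7,0,1.6],"yaw":-7}]' 10
cat > strap.py <<'E'
# usage: strap.py pvx pvy blockyaw theta z : target TCP for strap at theta
import sys
from h import *; from go import show
px,py,yaw,th,z=map(float,sys.argv[1:6]); c=float(sys.argv[6]) if len(sys.argv)>6 else 0
T=toolT(); d=T[:2,3]-[px,py]; print('TCP: r',np.linalg.norm(d)*1e3,'theta',np.degrees(np.arctan2(d[1],d[0]))+90-yaw)
ph=np.radians(yaw-90+th); show(px+.072*np.cos(ph),py+.072*np.sin(ph),z,np.degrees(ph)+c)
E
python3 strap.py .4428 -.2563 -1.5 60 .093 14
```

```text
clock: 3.38
tcp_pos: [0.4912, -0.3091, 0.1014]
tool_rot: [-0.893, 1.619, -1.624]
ft_force: [-2.6, -0.5, -0.9]
opening: 0.022
TCP: r 71.61381249723455 theta 43.970055866408714
t 3.38 tcp [ 491.154  -309.1245  101.4086] head -32.89 tilt [ 0.0112 -0.0032] F [-2.6028 -0.5092 -0.9476] op 22.0
YAW -15.39  at final heading: x,y,z mm [-18.4   8.4   7.9]  at current: [-19.9   8.2   2.7]
```

```bash
python3 -m handwheel '[{"jaw":0.5,"travel":[-8.7,6,1.6],"yaw":-7},{"jaw":0.5,"travel":[-8.7,4,1.6],"yaw":-7},{"jaw":0.5,"travel":[-8.7,1.5,1.6],"yaw":-7},{"jaw":0.5,"travel":[-8.7,1.5,1.6],"yaw":-7},{"jaw":0.5,"travel":[-8.7,1.5,1.6],"yaw":-7}]' 10
python3 strap.py .4428 -.2563 -1.5 98 .093 14
```

```text
clock: 3.8
tcp_pos: [0.5168, -0.2732, 0.0941]
tool_rot: [-1.245, 1.164, -1.183]
ft_force: [-0.3, -1.5, 0.3]
opening: 0.022
TCP: r 75.95722722999913 theta 78.60716302198908
t 3.8 tcp [ 516.8423 -273.2482   94.1123] head 2.93 tilt [ 0.0159 -0.0012] F [-0.2918 -1.521   0.3018] op 22.0
YAW -17.57  at final heading: x,y,z mm [-24.4   1.1   6.4]  at current: [-25.2   0.7  -1.2]
```

```bash
python3 -m handwheel '[{"jaw":0.5,"travel":[-8.7,1,0],"yaw":0},{"jaw":0.5,"travel":[-8.7,1,0],"yaw":0},{"jaw":0.5,"travel":[-8.7,1,0],"yaw":0},{"jaw":0.5,"travel":[0,0,0],"yaw":0}]' 10
python3 strap.py .4428 -.2563 -1.5 98 .093 5; python3 wl.py w4
```

```text
clock: 4.13
tcp_pos: [0.5181, -0.2449, 0.0945]
tool_rot: [-1.242, 1.161, -1.191]
ft_force: [-0.3, 0.1, -0.1]
opening: 0.0217
TCP: r 76.19467997421889 theta 100.10681023839648
t 4.13 tcp [ 518.1366 -244.8972   94.534 ] head 2.74 tilt [0.0194 0.0051] F [-0.3394  0.1342 -0.088 ] op 21.7
YAW -8.76  at final heading: x,y,z mm [ 2.4  1.5 -4.4]  at current: [ 3.   1.6 -4. ]
0.0008308510958538184 [ 0.5181 -0.2449  0.0945]
```

View pics/w4v.png

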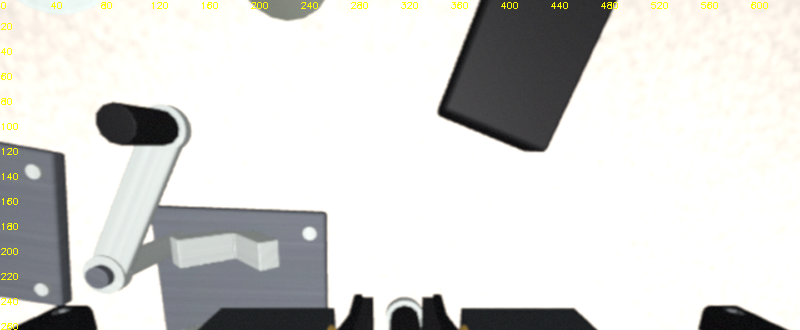

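```bash
python3 -m handwheel '[{"jaw":0.1,"travel":[2,0,0],"yaw":0},{"jaw":0.1,"travel":[0,0,0],"yaw":0},{"jaw":0.1,"travel":[0,-25,0],"yaw":0},{"jaw":0.1,"travel":[0,-35,0],"yaw":0},{"jaw":0.1,"travel":[0,-35,0],"yaw":0},{"jaw":0.1,"travel":[-30,-20,-20],"yaw":0},{"jaw":0.1,"travel":[-40,0,0],"yaw":0},{"jaw":0.1,"travel":[0,0,0],"yaw":0}]' 10
python3 - <<'E'
from h import *
w=ext('wrist',np.load('pics/w4.npy'))
k=onz(w,(94,98),.101);print(k); d=k[:2]-[.5318,-.1154];print(np.linalg.norm(d),np.degrees(np.arctan2(d[1],d[0]))+90-.36)
E
python3 wl.py w5
```

```text
clock: 4.85
tcp_pos: [0.4917, -0.1784, 0.2118]
tool_rot: [-1.235, 1.178, -1.198]
ft_force: [1.4, 1.2, -1.7]
opening: 0.039
[ 0.5966 -0.1489  0.101 ]
0.07296384942113086 62.30988056873632
0.003972772793484736 [ 0.4917 -0.1784  0.2118]
```

View pics/w5v.png

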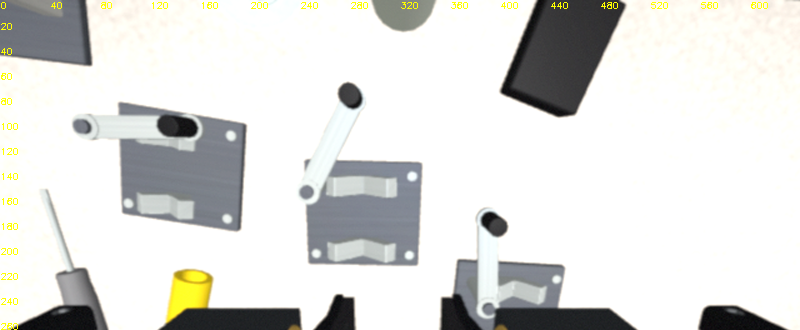

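```bash
python3 wl.py w6
python3 - <<'E'
from h import *
t=cv2.imread('pics/w6.png')[:,:,::-1]
crop(t,55,70,150,120,5,'pics/w6a.png'); crop(t,235,60,110,160,5,'pics/w6b.png')
E
python3 go.py .5966 -.149 .15 -10
```

```text
0.0020115048018263526 [ 0.4914 -0.1824  0.212 ]
t 4.95 tcp [ 491.0563 -184.4069  211.0807] head 1.58 tilt [ 0.0184 -0.0009] F [-0.7692 -0.3964  0.1072] op 39.0
YAW 11.58  at final heading: x,y,z mm [-53.2  61.1  97.8]  at current: [-33.6  60.4 106.5]
```

View pics/w6a.png

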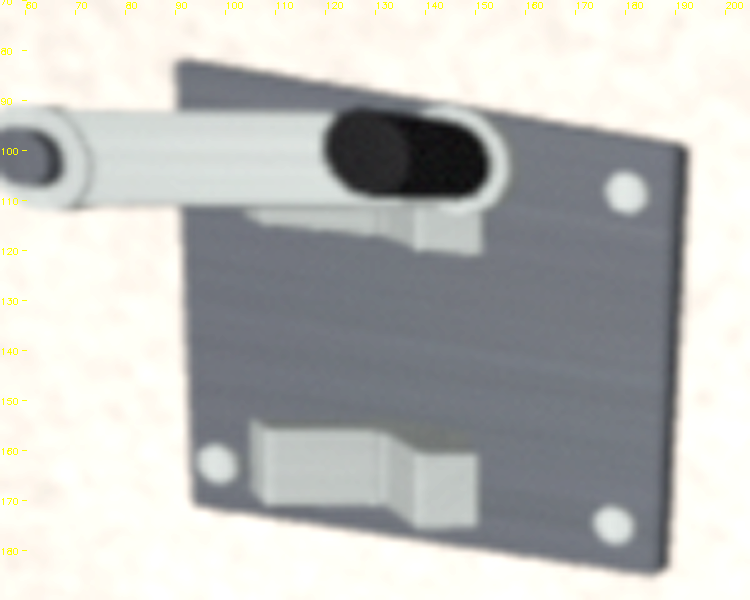

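View pics/w6b.png

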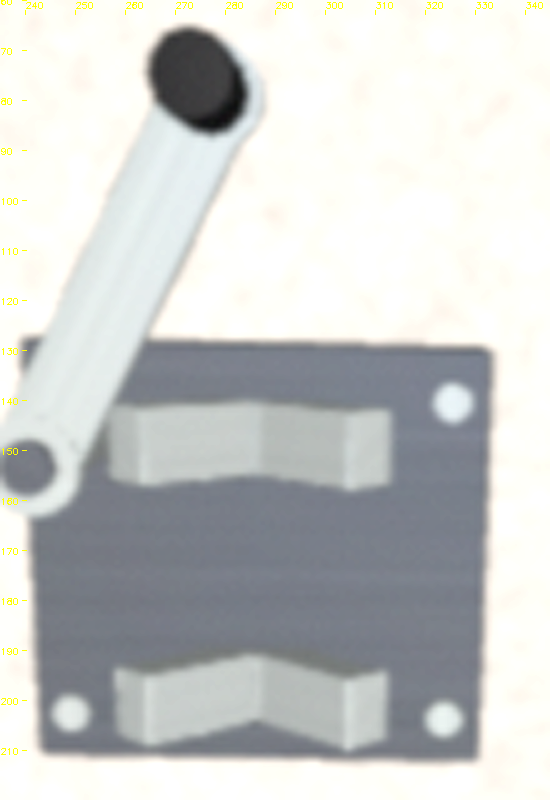

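```bash
cat > m3.py <<'E'
from fit import *
w=ext('wrist',np.load('pics/w6.npy'))
L=fit([(w,C(1,1),(90.6,82.6)),(w,C(1,-1),(192,99.4)),(w,C(-1,-1),(187.4,184.4)),(w,C(-1,1),(94,170.6)),(w,(.028,.036,.067),(60.6,101))],[.54,0,-.1])
M=fit([(w,C(1,1),(239.4,127.6)),(w,C(1,-1),(333,129.8)),(w,C(-1,-1),(330.6,212)),(w,C(-1,1),(243,210.4)),(w,(.028,.036,.073),(240.6,153.4))],[.5,-.15,0])
for n,p,uv,z in (('L',L,(128.6,99.6),.095),('M',M,(273,74.4),.101)):
    c,s=np.cos(p[2]),np.sin(p[2]); pv=p[:2]+[c*.028-s*.036,s*.028+c*.036]; k=onz(w,uv,z); d=k[:2]-pv
    print(n,'pv',pv,'knob',k,'r',np.linalg.norm(d),'th',np.degrees(np.arctan2(d[1],d[0])-p[2])+90)
E
python3 m3.py
```

```text
x,y mm [539.3385   6.9253] yaw deg -7.400261295975509
[[-1.6, -1.7], [-0.9, -1.5], [-0.2, 1.5], [-1.1, 1.2], [3.1, 0.6]]
x,y mm [ 504.3101 -151.2263] yaw deg 0.5107637604843704
[[-1.3, -0.5], [1.0, -0.7], [0.5, 0.8], [-0.7, 1.1], [0.4, -0.3]]
L pv [0.5717 0.039 ] knob [ 0.5745 -0.0331  0.095 ] r 0.07213433478020306 th 9.574019313419
M pv [ 0.532 -0.115] knob [ 0.596  -0.1479  0.101 ] r 0.07200809867085166 th 62.292190643734834
```

Good. Now the stout block's strap (knob at 0.596, −0.148, 62° open).

```bash
python3 -m handwheel '[{"jaw":0.1,"travel":[-16,15,35],"yaw":4},{"jaw":0.1,"travel":[-14,15,33],"yaw":4},{"jaw":0.1,"travel":[-11,20,30],"yaw":3},{"jaw":0.1,"travel":[0,0,0],"yaw":0},{"jaw":0.1,"travel":[0,0,0],"yaw":0}]' 10
python3 go.py .596 -.148 .098 -10
```

```text
clock: 5.37
tcp_pos: [0.5927, -0.1561, 0.1545]
tool_rot: [-1.134, 1.337, -1.36]
ft_force: [0.3, 0.0, 0.4]
opening: 0.0393
t 5.37 tcp [ 592.7091 -156.1332  154.4937] head -10.63 tilt [ 0.0216 -0.0007] F [0.3109 0.0151 0.3786] op 39.3
YAW -0.63  at final heading: x,y,z mm [-8.6 56.5  1.8]  at current: [-9.8 56.3  1.8]
```

```bash
python3 -m handwheel '[{"jaw":0.1,"travel":[-9.5,0,2],"yaw":0},{"jaw":0.1,"travel":[0,19,0],"yaw":0},{"jaw":0.1,"travel":[0,19,0],"yaw":0},{"jaw":0.1,"travel":[0,18,0],"yaw":0},{"jaw":0.5,"travel":[0,0,0],"yaw":0},{"jaw":0.5,"travel":[0,0,0],"yaw":0}]' 10
python3 strap.py .532 -.115 .5 97 .098 5
```

```text
clock: 5.87
tcp_pos: [0.5947, -0.1518, 0.0973]
tool_rot: [-1.133, 1.34, -1.364]
ft_force: [0.4, 0.4, 1.5]
opening: 0.032
TCP: r 72.70157013305432 theta 59.05778794453707
t 5.87 tcp [ 594.679  -151.8356   97.2714] head -10.89 tilt [ 0.0233 -0.0013] F [0.362  0.4016 1.4886] op 32.0
YAW -23.39  at final heading: x,y,z mm [-43.3  -0.7  18.5]  at current: [-47.   -1.8  -0.2]
```

```bash
python3 -m handwheel '[{"jaw":0.5,"travel":[-8.5,1,2.4],"yaw":-6},{"jaw":0.5,"travel":[-8.5,1,2.0],"yaw":-6},{"jaw":0.5,"travel":[-8.5,1,1],"yaw":-3},{"jaw":0.5,"travel":[-8.5,1,0],"yaw":0},{"jaw":0.5,"travel":[-8.5,1,-1],"yaw":0},{"jaw":0.5,"travel":[0,0,0],"yaw":0}]' 10
python3 strap.py .532 -.115 .5 97 .098 5
```

```text
clock: 6.37
tcp_pos: [0.602, -0.1138, 0.0998]
tool_rot: [-1.263, 1.139, -1.177]
ft_force: [-0.7, 0.1, -0.4]
opening: 0.0222
TCP: r 69.97839188436024 theta 90.49053714187282
t 6.37 tcp [ 601.9679 -113.7903   99.7674] head 4.21 tilt [0.0292 0.0013] F [-0.6677  0.1471 -0.4027] op 22.2
YAW -8.29  at final heading: x,y,z mm [-7.7  1.8  3.2]  at current: [-8.1  1.5  2. ]
```

```bash
python3 -m handwheel '[{"jaw":0.5,"travel":[-8,1,1],"yaw":0},{"jaw":0.5,"travel":[0,0,0],"yaw":0},{"jaw":0.1,"travel":[2,0,0],"yaw":0},{"jaw":0.1,"travel":[0,0,0],"yaw":0},{"jaw":0.1,"travel":[0,-25,0],"yaw":0},{"jaw":0.1,"travel":[0,-35,0],"yaw":0},{"jaw":0.1,"travel":[0,0,0],"yaw":0}]' 10
python3 strap.py .5717 .039 -7.4 9.6 .15 25; python3 wl.py w7
```

```text
clock: 6.95
tcp_pos: [0.6003, -0.1057, 0.1597]
tool_rot: [-1.263, 1.147, -1.178]
ft_force: [1.8, -0.4, 0.5]
opening: 0.0383
TCP: r 147.45220068547764 theta 18.582438657287334
t 6.95 tcp [ 600.2959 -105.6528  159.7401] head 3.9 tilt [ 0.0282 -0.0033] F [ 1.7833 -0.407   0.5259] op 38.3
YAW 66.7  at final heading: x,y,z mm [-10.3   9.7 -76.5]  at current: [-74.5   7.7 -20.8]
0.0029189768218413625 [ 0.6003 -0.1057  0.1597]
```

View pics/w7v.png

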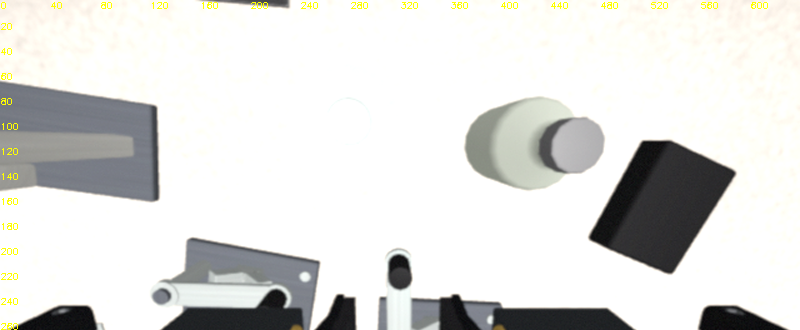

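```bash
python3 -m handwheel '[{"jaw":0.1,"travel":[-18,0,-6],"yaw":7},{"jaw":0.1,"travel":[-18,0,-6],"yaw":7},{"jaw":0.1,"travel":[-18,0,-6],"yaw":7},{"jaw":0.1,"travel":[0,0,0],"yaw":7},{"jaw":0.1,"travel":[0,0,0],"yaw":7},{"jaw":0.1,"travel":[0,0,0],"yaw":7},{"jaw":0.1,"travel":[0,0,0],"yaw":7},{"jaw":0.1,"travel":[0,0,0],"yaw":7}]' 10
python3 strap.py .5717 .039 -7.4 9.6 .15 28
```

```text
clock: 7.67
tcp_pos: [0.5809, -0.0518, 0.1503]
tool_rot: [-0.631, 1.841, -1.886]
ft_force: [0.5, -0.4, -0.4]
opening: 0.0389
TCP: r 91.22591348956561 theta 13.21051705841324
t 7.67 tcp [580.9356 -51.7572 150.2778] head -53.57 tilt [0.0246 0.0161] F [ 0.5379 -0.4359 -0.4386] op 38.9
YAW 6.23  at final heading: x,y,z mm [ -3.9   0.3 -19.5]  at current: [ -6.   -0.2 -19. ]
```

```bash
python3 -m handwheel '[{"jaw":0.1,"travel":[-4,0,-19],"yaw":6},{"jaw":0.1,"travel":[0,0,0],"yaw":0},{"jaw":0.1,"travel":[0,0,0],"yaw":0}]' 10
python3 strap.py .5717 .039 -7.4 9.6 .092 28; python3 wl.py w8
```

```text
clock: 7.92
tcp_pos: [0.5763, -0.0472, 0.1454]
tool_rot: [-0.608, 1.868, -1.916]
ft_force: [-0.4, -0.5, -0.1]
opening: 0.0389
TCP: r 86.27432046664168 theta 10.456975805740877
t 7.92 tcp [576.3009 -47.1516 145.3939] head -55.88 tilt [0.0335 0.0147] F [-0.4129 -0.4699 -0.077 ] op 38.9
YAW 3.92  at final heading: x,y,z mm [ -5.6  53.4 -13.2]  at current: [ -8.2  53.  -13.6]
0.0007643778829663495 [ 0.5763 -0.0472  0.1454]
```

View pics/w8v.png

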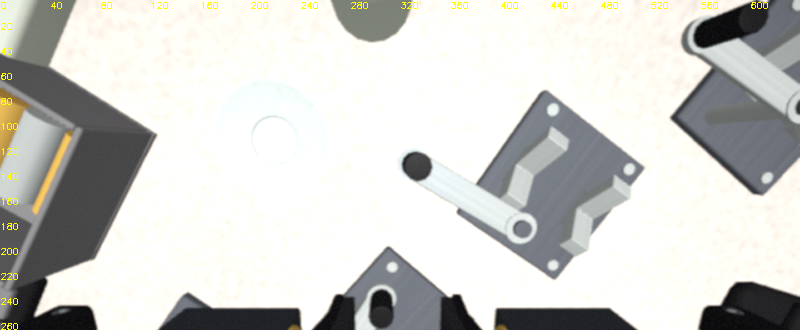

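```bash
python3 -m handwheel '[{"jaw":0.1,"travel":[-8,0,-14],"yaw":0},{"jaw":0.1,"travel":[0,18,0],"yaw":0},{"jaw":0.1,"travel":[0,18,0],"yaw":0},{"jaw":0.1,"travel":[0,10,0],"yaw":0},{"jaw":0.1,"travel":[0,0,0],"yaw":0}]' 10
python3 strap.py .5717 .039 -7.4 9.6 .092 32
```

```text
clock: 8.38
tcp_pos: [0.575, -0.0331, 0.0976]
tool_rot: [-0.611, 1.864, -1.91]
ft_force: [-0.3, 0.0, 0.2]
opening: 0.0395
TCP: r 72.16807559151017 theta 10.034408620662925
t 8.38 tcp [575.0171 -33.0918  97.5563] head -55.51 tilt [0.0315 0.0146] F [-0.3027  0.0181  0.1861] op 39.5
YAW 0.29  at final heading: x,y,z mm [ 0.4  5.6 -0.4]  at current: [ 0.2  5.6 -0.5]
```

```bash
python3 -m handwheel '[{"jaw":0.5,"travel":[0,5,0],"yaw":0},{"jaw":0.5,"travel":[0,0,0],"yaw":0},{"jaw":0.5,"travel":[-7.7,1,4.2],"yaw":-7},{"jaw":0.5,"travel":[-7.7,1,4.2],"yaw":-7},{"jaw":0.5,"travel":[-7.7,1,4.2],"yaw":-7},{"jaw":0.5,"travel":[-7.7,1,4.2],"yaw":-7}]' 10
python3 strap.py .5717 .039 -7.4 70 .094 20
```

```text
clock: 8.88
tcp_pos: [0.6089, -0.0279, 0.09]
tool_rot: [-0.981, 1.54, -1.572]
ft_force: [-0.1, -0.6, 0.7]
opening: 0.022
TCP: r 76.54456246858526 theta 36.511962978549725
t 8.88 tcp [608.9403 -27.8747  90.0364] head -27.08 tilt [ 0.0358 -0.0014] F [-0.1222 -0.581   0.7195] op 22.0
YAW -19.68  at final heading: x,y,z mm [-36.9  -4.   22.1]  at current: [-42.   -5.5   8.4]
```

```bash
python3 -m handwheel '[{"jaw":0.5,"travel":[-9,-1,2.5],"yaw":-7},{"jaw":0.5,"travel":[-9,-0.5,2.5],"yaw":-7},{"jaw":0.5,"travel":[-9,0,2.5],"yaw":-7},{"jaw":0.5,"travel":[-9,0,2],"yaw":-5}]' 10
python3 strap.py .5717 .039 -7.4 96 .094 0
```

```text
clock: 9.22
tcp_pos: [0.6321, -0.0069, 0.0917]
tool_rot: [-1.245, 1.205, -1.238]
ft_force: [6.1, -8.9, -6.6]
opening: 0.0216
TCP: r 75.86108678776475 theta 60.131124124777664
t 9.22 tcp [632.0704  -6.9382  91.687 ] head -0.43 tilt [ 0.0406 -0.0127] F [ 6.0692 -8.9391 -6.6087] op 21.6
YAW 0.97  at final heading: x,y,z mm [-44.4  -2.3  10.5]  at current: [-44.1  -4.3  11.2]
```

```bash
python3 -m handwheel '[{"jaw":0.5,"travel":[0,-1,0],"yaw":0}]' 10; python3 wl.py w9
```

```text
clock: 9.3
tcp_pos: [0.6333, -0.0073, 0.093]
tool_rot: [-1.247, 1.199, -1.235]
ft_force: [-0.2, 0.7, -0.8]
opening: 0.0218
0.005118230078039715 [ 0.6333 -0.0073  0.093 ]
```

View pics/w9v.png

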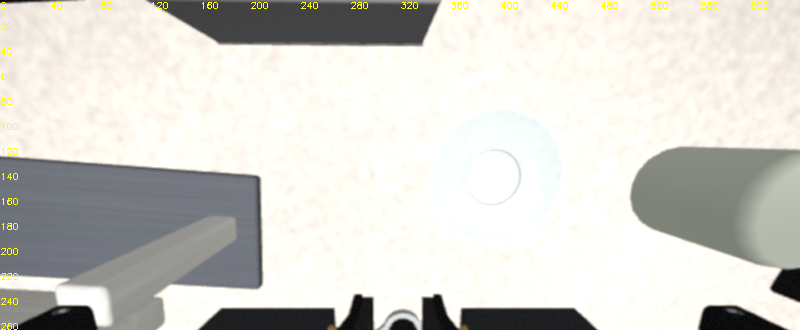

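```bash
python3 -m handwheel '[{"jaw":0.5,"travel":[-8.5,0,3],"yaw":0},{"jaw":0.5,"travel":[-8.5,0,3],"yaw":0},{"jaw":0.5,"travel":[-8.5,0,2.5],"yaw":0},{"jaw":0.5,"travel":[-9,0,1],"yaw":0},{"jaw":0.5,"travel":[-9,0,0],"yaw":0},{"jaw":0.5,"travel":[0,0,0],"yaw":0}]' 10
python3 strap.py .5717 .039 -7.4 97 .094 0
```

```text
clock: 9.85
tcp_pos: [0.6543, 0.0226, 0.0952]
tool_rot: [-1.227, 1.197, -1.275]
ft_force: [-0.5, 0.5, -0.4]
opening: 0.022
TCP: r 84.26497703907582 theta 86.15094471612679
t 9.85 tcp [654.3461  22.5621  95.1604] head -1.64 tilt [0.0531 0.0113] F [-0.5154  0.5086 -0.3874] op 22.0
YAW -1.24  at final heading: x,y,z mm [-15.9   1.2 -10.8]  at current: [-15.7   0.2 -11.1]
```

```bash
python3 -m handwheel '[{"jaw":0.5,"travel":[0,0,-10],"yaw":0},{"jaw":0.5,"travel":[-8,0,-1],"yaw":0},{"jaw":0.5,"travel":[-8,0,0],"yaw":0},{"jaw":0.5,"travel":[-2,0,0],"yaw":0},{"jaw":0.5,"travel":[0,0,0],"yaw":0}]' 10
python3 strap.py .5717 .039 -7.4 97 .094 0; python3 wl.py w10
```

```text
clock: 10.27
tcp_pos: [0.6449, 0.0432, 0.0961]
tool_rot: [-1.222, 1.199, -1.28]
ft_force: [0.0, -1.7, 0.7]
opening: 0.0218
TCP: r 73.3468834809503 theta 100.64733945027794
t 10.27 tcp [644.9291  43.1548  96.0971] head -1.94 tilt [0.0528 0.0146] F [ 0.0123 -1.6526  0.6782] op 21.8
YAW -1.54  at final heading: x,y,z mm [ 4.7  2.1 -1.2]  at current: [ 4.6  2.3 -1.1]
0.00022346669709130684 [0.6449 0.0432 0.0961]
```

View pics/w10v.png

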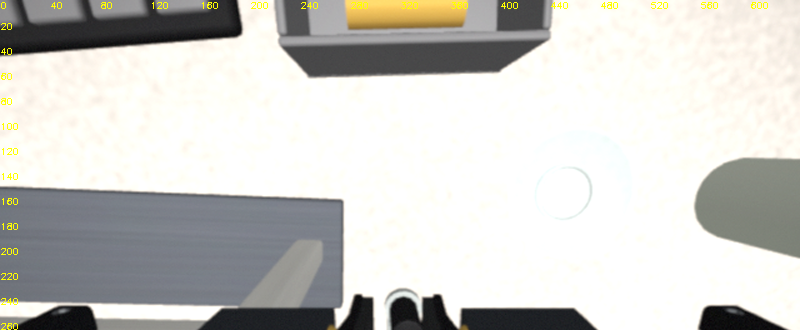

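```bash
python3 -m handwheel '[{"jaw":0.1,"travel":[3,0,0],"yaw":0},{"jaw":0.1,"travel":[0,0,0],"yaw":0},{"jaw":0.1,"travel":[0,-30,0],"yaw":0},{"jaw":0.1,"travel":[0,-40,0],"yaw":0},{"jaw":-0.5,"travel":[0,-40,0],"yaw":0},{"jaw":-0.5,"travel":[-30,-20,-18],"yaw":0},{"jaw":-0.5,"travel":[-35,0,-20],"yaw":0},{"jaw":-0.5,"travel":[-35,0,-20],"yaw":0}]' 10
python3 go.py .58 .2 .25 0
```

```text
clock: 10.98
tcp_pos: [0.5901, 0.14, 0.2236]
tool_rot: [-1.218, 1.215, -1.292]
ft_force: [0.6, 0.7, -0.9]
opening: 0.0585
t 10.98 tcp [590.1406 139.9847 223.5505] head -2.98 tilt [0.0548 0.0097] F [ 0.6471  0.7221 -0.9475] op 58.5
YAW -2.98  at final heading: x,y,z mm [-60.  -26.4 -10.1]  at current: [-57.9 -29.8 -13. ]
```

```bash
python3 -m handwheel '[{"jaw":-0.5,"travel":[-30,-14,-6],"yaw":-3},{"jaw":-0.5,"travel":[-30,-14,-6],"yaw":0},{"jaw":-0.5,"travel":[0,0,0],"yaw":0},{"jaw":-0.5,"travel":[0,0,0],"yaw":0}]' 10
python3 wl.py w11;python3 go.py .58 .2 .25 0
```

```text
clock: 11.32
tcp_pos: [0.5733, 0.2138, 0.251]
tool_rot: [-1.247, 1.17, -1.24]
ft_force: [0.3, -1.7, -0.0]
opening: 0.0651
0.0011979526954960795 [0.5733 0.2138 0.251 ]
t 11.37 tcp [573.0119 214.7095 251.1852] head 0.8 tilt [0.0496 0.0069] F [-0.7838  1.4337  0.3148] op 65.4
YAW 0.8  at final heading: x,y,z mm [14.7  1.2  7. ]  at current: [14.7  2.   6.8]
```

View pics/w11v.png

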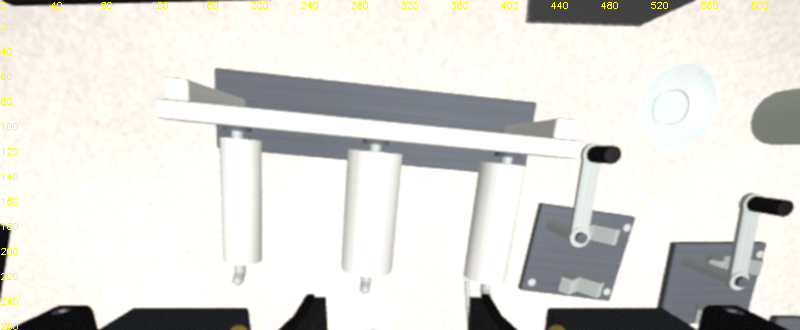

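Run:
```python
from h import *
t=cv2.imread('pics/w11.png')[:,:,::-1]; t=(t*.7).astype(np.uint8)
crop(t,165,90,155,145,5,'pics/w11a.png'); crop(t,355,110,160,135,5,'pics/w11b.png')
```

```text
(no output)
```

View pics/w11a.png

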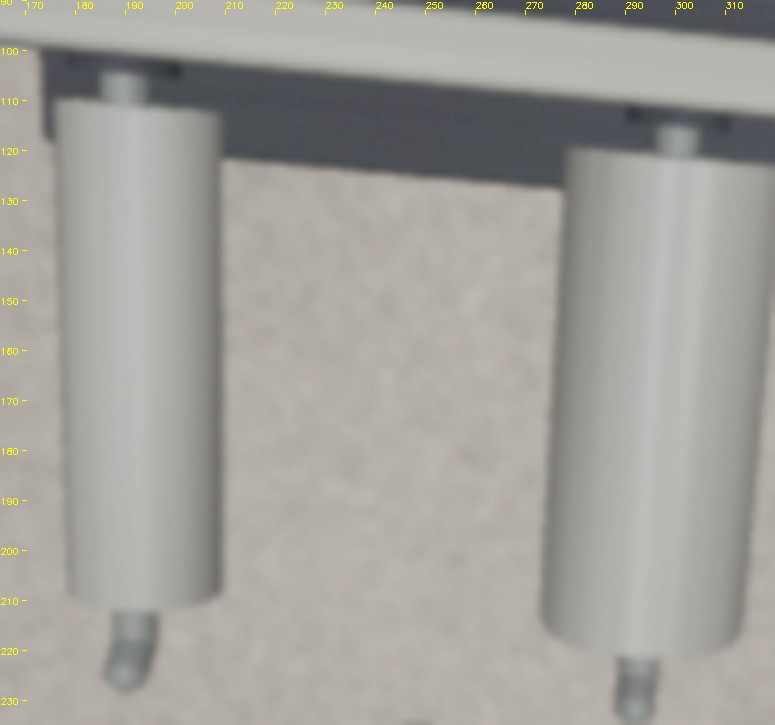

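View pics/w11b.png

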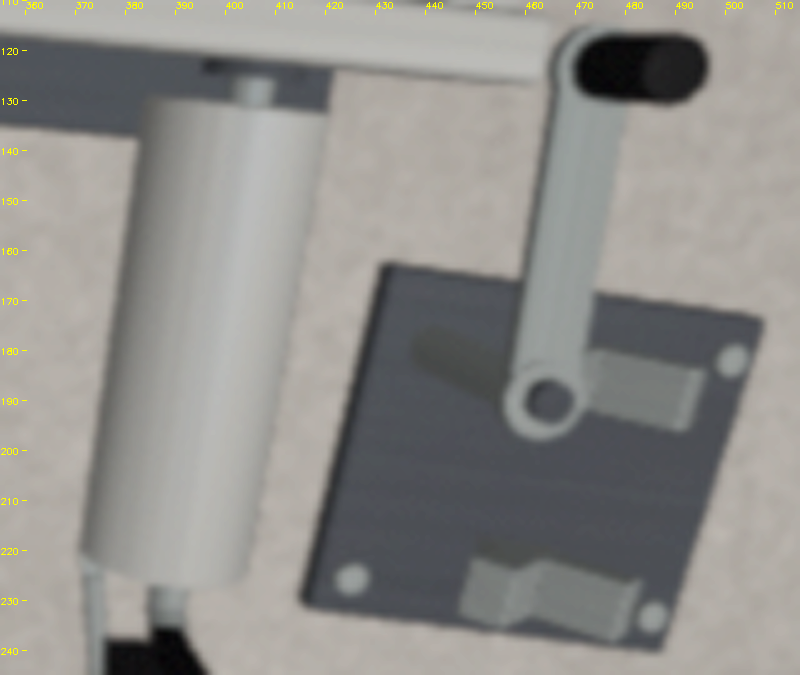

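```bash
cat > m4.py <<'E'
from fit import *
w=ext('wrist',np.load('pics/w11.npy')); ct=ext('top')
def cyl(cam,e1,e2,z=.105):
    def f(p):
        a=np.array([np.cos(p[1]),np.sin(p[1]),0]); P=np.array([.62,p[0],z]); r=[]
        for uv in e1+e2:
            o,d=ray(cam,uv); n=np.cross(d,a); n/=np.linalg.norm(n); dist=(P-o)@n
            r.append(abs(dist)-p[2])
        return np.array(r)*1e3
    y0=np.mean([onz(cam,u,z)[1] for u in e1+e2])
    S=least_squares(f,[y0,-.05,.017]); print('y@x=.62',S.x[0]*1e3,'ang',np.degrees(S.x[1]),'diam',S.x[2]*2e3,'res',S.fun); return S.x
cyl(w,[(176.4,114),(178.6,206)],[(209.4,116),(209.4,204)])
cyl(w,[(278.4,126),(273.6,206)],[(321.6,126),(314,214)])
cyl(w,[(383.6,134),(371.6,216)],[(420.4,136),(405,222)])
print('top')
# top crop x0=160,y0=135,s5
g=lambda x,y:(160+x/5,135+y/5)
cyl(ct,[g(106,130),g(88,290)],[g(158,130),g(137,290)])
cyl(ct,[g(285,150),g(265,310)],[g(357,160),g(338,310)])
cyl(ct,[g(478,165),g(462,330)],[g(542,170),g(523,330)])
# rack bar top front? pegs roots and tips (wrist): 
for n,root,tip in (('slim',g(0,0),0),):pass
h=lambda x,y:(165+x/5,90+y/5); b=lambda x,y:(355+x/5,110+y/5)
for n,u,z in (('slimroot',h(124,78),.112),('slimtip',h(124,678),.117),('stoutroot',h(679,130),.112),('stouttip',h(634,712),.117),('midroot',b(257,82),.112)):
    print(n,onz(w,u,z))
print('ends front top z=axis+r:', 'slim',onz(w,h(145,610),.105),'stout',onz(w,h(640,655),.105),'mid',onz(w,b(165,585),.105))
E
python3 m4.py
```

```text
y@x=.62 319.49065890160915 ang -4.744242143802268 diam 27.218845134184054 res [-0.0768  0.0768 -0.0753  0.0753]
y@x=.62 224.1942440091529 ang -4.383338708263573 diam 39.394706885479216 res [-0.2201  0.2202 -0.1974  0.1973]
y@x=.62 129.12242235339386 ang -4.512998560289563 diam 33.151875161193004 res [ 0.0191 -0.0191  0.0193 -0.0193]
top
y@x=.62 318.1417448804999 ang -4.06614796601394 diam 23.524435320149564 res [ 0.4175 -0.4173  0.4089 -0.409 ]
y@x=.62 222.833768313586 ang -4.993074968856391 diam 35.06998476534919 res [ 0.1205 -0.1205  0.126  -0.1261]
y@x=.62 127.62190281351037 ang -4.712773328757645 diam 30.82638831860185 res [ 0.5147 -0.5146  0.5239 -0.524 ]
slimroot [0.6563 0.3169 0.112 ]
slimtip [0.549  0.3257 0.117 ]
stoutroot [0.649  0.2219 0.112 ]
stouttip [0.5416 0.2307 0.117 ]
midroot [0.6413 0.1267 0.112 ]
ends front top z=axis+r: slim [0.5586 0.3249 0.105 ] stout [0.549  0.2298 0.105 ] mid [0.5422 0.134  0.105 ]
```

```bash
python3 go.py .589 .131 .175 -4.6
```

```text
t 11.37 tcp [573.0119 214.7095 251.1852] head 0.8 tilt [0.0496 0.0069] F [-0.7838  1.4337  0.3148] op 65.4
YAW 5.4  at final heading: x,y,z mm [82.2 76.2 22.7]  at current: [80.  80.4 14.3]
```

```bash
python3 -m handwheel '[{"jaw":-0.5,"travel":[27,22,6],"yaw":5.4},{"jaw":-0.5,"travel":[28,25,6],"yaw":0},{"jaw":-0.5,"travel":[27,25,6],"yaw":0},{"jaw":-0.5,"travel":[0,0,0],"yaw":0},{"jaw":-0.5,"travel":[0,0,0],"yaw":0}]' 10
python3 go.py .589 .131 .175 -4.6; python3 wl.py w12
```

```text
clock: 11.78
tcp_pos: [0.5884, 0.1225, 0.1802]
tool_rot: [-1.194, 1.243, -1.314]
ft_force: [-0.6, 1.0, 1.0]
opening: 0.0651
t 11.78 tcp [588.4453 122.516  180.2123] head -5.03 tilt [0.0474 0.0123] F [-0.5514  0.9836  1.0159] op 65.1
YAW -0.43  at final heading: x,y,z mm [-8.5  5.2 -0.1]  at current: [-8.7  4.8 -0.3]
0.001586219549075174 [0.5884 0.1225 0.1802]
```

View pics/w12v.png

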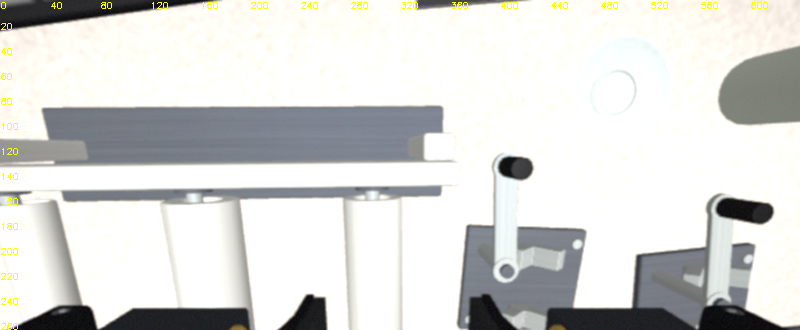

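Run:
```python
from h import *
w=ext('wrist',np.load('pics/w12.npy'))
print(onz(w,(298.4,157.5),.122),onz(w,(298.4,152),.112), onz(w,(298.4,155),.112))
t=cv2.imread('pics/w12.png')[:,:,::-1]; t=(t*.7).astype(np.uint8)
crop(t,260,125,80,110,6,'pics/w12a.png')
```

```text
[0.6393 0.1272 0.122 ] [0.6418 0.1271 0.112 ] [0.6398 0.1273 0.112 ]
```

View pics/w12a.png

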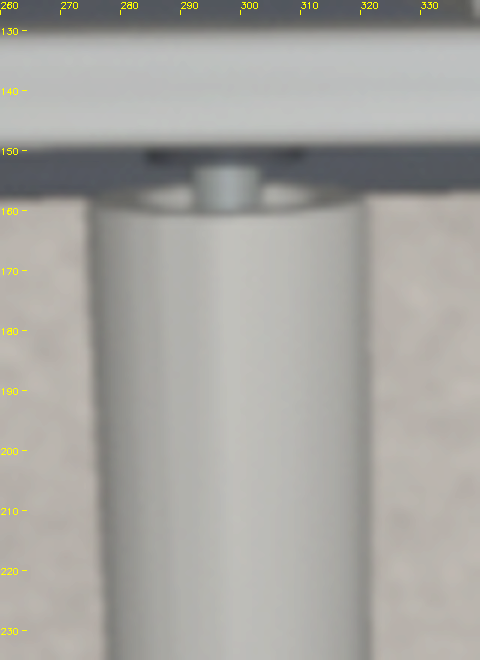

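```bash
python3 -m handwheel '[{"jaw":-0.5,"travel":[-8.5,5,2],"yaw":0},{"jaw":-0.5,"travel":[0,0,0],"yaw":0},{"jaw":-0.5,"travel":[0,20,0],"yaw":0},{"jaw":-0.5,"travel":[0,20,0],"yaw":0},{"jaw":-0.5,"travel":[0,20,0],"yaw":0},{"jaw":-0.5,"travel":[0,8,0],"yaw":0},{"jaw":-0.5,"travel":[0,0,0],"yaw":0}]' 10
python3 go.py .591 .131 .105 -4.6
```

```text
clock: 12.42
tcp_pos: [0.5945, 0.1324, 0.1071]
tool_rot: [-1.189, 1.239, -1.313]
ft_force: [-0.6, -0.4, 0.5]
opening: 0.0657
t 12.42 tcp [594.4925 132.4074 107.1303] head -4.86 tilt [0.0444 0.0173] F [-0.557  -0.3973  0.5069] op 65.7
YAW -0.26  at final heading: x,y,z mm [ 1.7  2.1 -3.4]  at current: [ 1.6  2.1 -3.4]
```

```bash
python3 -m handwheel '[{"jaw":-0.5,"travel":[1.6,2,-3.5],"yaw":0},{"jaw":0.5,"travel":[0,0,0],"yaw":0},{"jaw":0.5,"travel":[0,0,0],"yaw":0},{"jaw":0.5,"travel":[0,0,0],"yaw":0},{"jaw":0.5,"travel":[0,0,0],"yaw":0},{"jaw":0.5,"travel":[0,0,0],"yaw":0}]' 30
python3 go.py .591 .131 .114 -4.6
```

```text
clock: 12.92
tcp_pos: [0.5925, 0.1336, 0.1098]
tool_rot: [-1.185, 1.234, -1.312]
ft_force: [-0.5, -0.1, -0.9]
opening: 0.0397
t 12.92 tcp [592.4818 133.5797 109.8315] head -4.73 tilt [0.042  0.0225] F [-0.5294 -0.1388 -0.8951] op 39.7
YAW -0.13  at final heading: x,y,z mm [ 2.7 -4.2 -1.3]  at current: [ 2.9 -4.1 -1.2]
```

```bash
python3 -m handwheel '[{"jaw":0.6,"travel":[0,2,0],"yaw":0},{"jaw":0.6,"travel":[0,0,0],"yaw":0},{"jaw":0.6,"travel":[0,0,0],"yaw":0}]' 30
python3 go.py .591 .131 .114 -4.6; python3 wl.py w13
```

```text
clock: 13.17
tcp_pos: [0.5932, 0.1335, 0.1091]
tool_rot: [-1.183, 1.233, -1.313]
ft_force: [-0.1, 0.4, -2.1]
opening: 0.033
t 13.17 tcp [593.1921 133.5088 109.1143] head -4.75 tilt [0.0417 0.0245] F [-0.0752  0.3506 -2.0587] op 33.0
YAW -0.15  at final heading: x,y,z mm [ 2.7 -4.9 -2. ]  at current: [ 2.9 -4.8 -1.9]
0.0001940277106841637 [0.5932 0.1335 0.1091]
```

View pics/w13v.png

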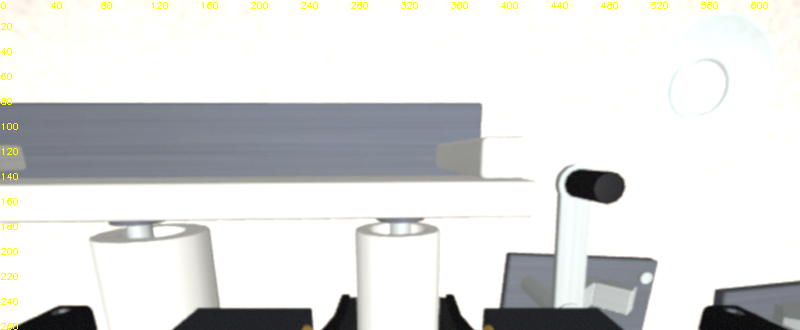

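```bash
python3 -m handwheel '[{"jaw":0.6,"travel":[0,-5,0],"yaw":0},{"jaw":0.6,"travel":[0,-4,0],"yaw":0},{"jaw":0.6,"travel":[0,0,0],"yaw":0}]' 30
python3 go.py .591 .131 .118 -4.6; python3 wl.py w14
python3 - <<'E'
from h import *
t=cv2.imread('pics/w14.png')[:,:,::-1]; t=(t*.7).astype(np.uint8)
crop(t,270,150,100,90,6,'pics/w14a.png')
E
```

```text
clock: 13.47
tcp_pos: [0.5924, 0.1336, 0.1179]
tool_rot: [-1.185, 1.234, -1.312]
ft_force: [-0.2, 1.0, -1.0]
opening: 0.0333
t 13.47 tcp [592.4469 133.6467 117.9309] head -4.76 tilt [0.0421 0.0227] F [-0.2156  0.9888 -0.9891] op 33.3
YAW -0.16  at final heading: x,y,z mm [ 2.8 -0.1 -1.2]  at current: [ 2.8  0.  -1.2]
0.00024343210673985483 [0.5924 0.1336 0.1179]
```

View pics/w14a.png

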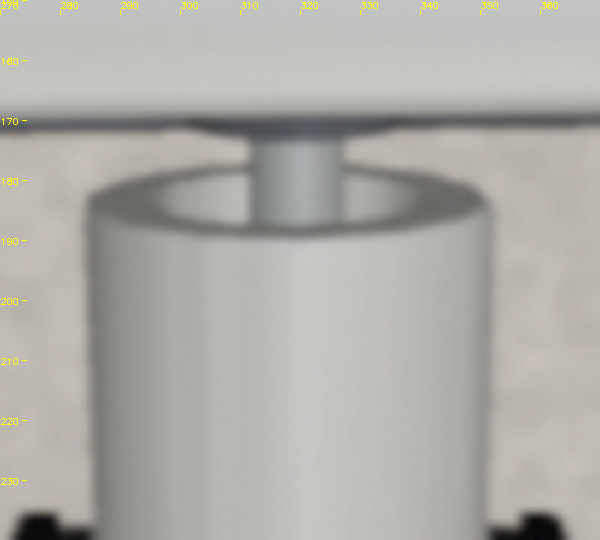

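```bash
python3 -m handwheel '[{"jaw":0.6,"travel":[0,-0.3,-15],"yaw":0},{"jaw":0.6,"travel":[0,-0.6,-25],"yaw":0},{"jaw":0.6,"travel":[0,-0.6,-25],"yaw":0}]' 30
python3 go.py .484 .1402 .118 -4.6
```

```text
clock: 13.77
tcp_pos: [0.5298, 0.138, 0.1173]
tool_rot: [-1.181, 1.236, -1.315]
ft_force: [0.7, 0.1, -0.7]
opening: 0.0331
t 13.77 tcp [529.8426 138.0312 117.2563] head -4.98 tilt [0.041  0.0247] F [ 0.7385  0.1253 -0.7005] op 33.1
YAW -0.38  at final heading: x,y,z mm [  1.5  -0.7 -45.9]  at current: [  1.9  -1.8 -45.8]
```

```bash
python3 -m handwheel '[{"jaw":0.6,"travel":[0.6,-1,-25],"yaw":0},{"jaw":0.6,"travel":[0.6,-1,-25],"yaw":0},{"jaw":0.6,"travel":[0,-20,-15],"yaw":0},{"jaw":0.6,"travel":[0,-30,0],"yaw":0},{"jaw":0.6,"travel":[0,-10,0],"yaw":0},{"jaw":0.6,"travel":[0,0,0],"yaw":0}]' 30
python3 go.py .4139 -.2916 .18 -1.5; python3 wl.py w15
```

```text
clock: 14.27
tcp_pos: [0.4544, 0.1453, 0.1776]
tool_rot: [-1.187, 1.236, -1.313]
ft_force: [0.6, -0.2, -1.5]
opening: 0.0332
t 14.27 tcp [454.4271 145.3496 177.6417] head -4.82 tilt [0.0441 0.0204] F [ 0.5823 -0.2492 -1.4969] op 33.2
YAW -3.32  at final heading: x,y,z mm [437.9  -2.4 -29.1]  at current: [438.5  16.9  -3.6]
0.0006667276858146609 [0.4544 0.1453 0.1776]
```

View pics/w15v.png

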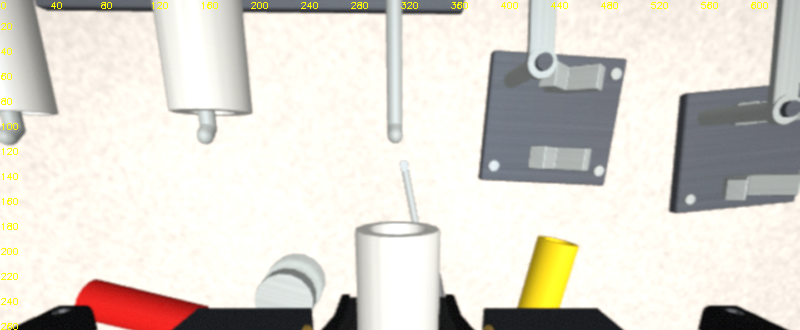

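```bash
cat > endz.py <<'E'
# endz.py npy u v ytool : tool-frame z of a point seen in wrist at given tool y (mm)
import sys
from h import *
c=camera_info('wrist'); H=np.array(c['hand_eye']); u,v,y=map(float,sys.argv[1:4])
d=H[:3,:3]@np.array([(u-c['cx'])/c['fx'],-(v-c['cy'])/c['fy'],-1]); o=H[:3,3]; print((o+d*(y/1e3-o[1])/d[1])*1e3)
E
python3 endz.py 318 188.5 -13; python3 endz.py 318 188.5 -9
```

```text
[  0.7931 -13.      45.912 ]
[ 0.7987 -9.     44.9516]
```

```bash
python3 -m handwheel '[{"jaw":0.6,"travel":[20,1,0],"yaw":0},{"jaw":0.6,"travel":[36,1.5,0],"yaw":-0.5},{"jaw":0.6,"travel":[36,1.5,0],"yaw":-0.5},{"jaw":0.6,"travel":[36,1.5,0],"yaw":-0.5},{"jaw":0.6,"travel":[36,1.5,0],"yaw":-0.5},{"jaw":0.6,"travel":[36,1.5,0],"yaw":-0.5}]' 40
python3 go.py .4139 -.2916 .15 -1.5
```

```text
clock: 14.82
tcp_pos: [0.4419, -0.0543, 0.1702]
tool_rot: [-1.216, 1.198, -1.266]
ft_force: [1.0, 0.4, -2.0]
opening: 0.0327
t 14.82 tcp [441.8648 -54.3397 170.2154] head -1.48 tilt [0.0413 0.015 ] F [ 0.9654  0.4162 -1.9965] op 32.7
YAW 0.02  at final heading: x,y,z mm [237.9  20.2 -21.7]  at current: [236.9  29.7 -22.1]
```

```bash
python3 -m handwheel '[{"jaw":0.6,"travel":[36,1,-3],"yaw":0},{"jaw":0.6,"travel":[36,1,-3],"yaw":0},{"jaw":0.6,"travel":[36,1,-3],"yaw":0},{"jaw":0.6,"travel":[36,1,-4],"yaw":0},{"jaw":0.6,"travel":[36,1,-4],"yaw":0},{"jaw":0.6,"travel":[30,1,-4],"yaw":0},{"jaw":0.6,"travel":[0,0,0],"yaw":0},{"jaw":0.6,"travel":[0,0,0],"yaw":0}]' 40
python3 go.py .4139 -.2916 .15 -1.5; python3 wl.py w16
```

```text
clock: 15.48
tcp_pos: [0.4068, -0.2857, 0.1607]
tool_rot: [-1.222, 1.217, -1.272]
ft_force: [0.1, 0.6, -2.5]
opening: 0.0331
t 15.48 tcp [ 406.795  -285.7047  160.7248] head -2.29 tilt [0.0442 0.002 ] F [ 0.1379  0.6352 -2.4921] op 33.1
YAW -0.79  at final heading: x,y,z mm [ 5.7 10.7  7.3]  at current: [ 5.1 11.   7.3]
0.0005297667407238027 [ 0.4068 -0.2857  0.1607]
```

View pics/w16v.png

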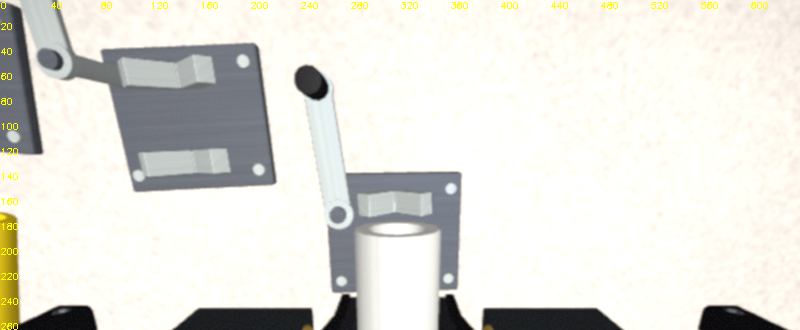

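Run:
```python
from h import *
t=cv2.imread('pics/w16.png')[:,:,::-1]; t=(t*.75).astype(np.uint8)
crop(t,255,130,120,108,6,'pics/w16a.png')
```

```text
(no output)
```

View pics/w16a.png

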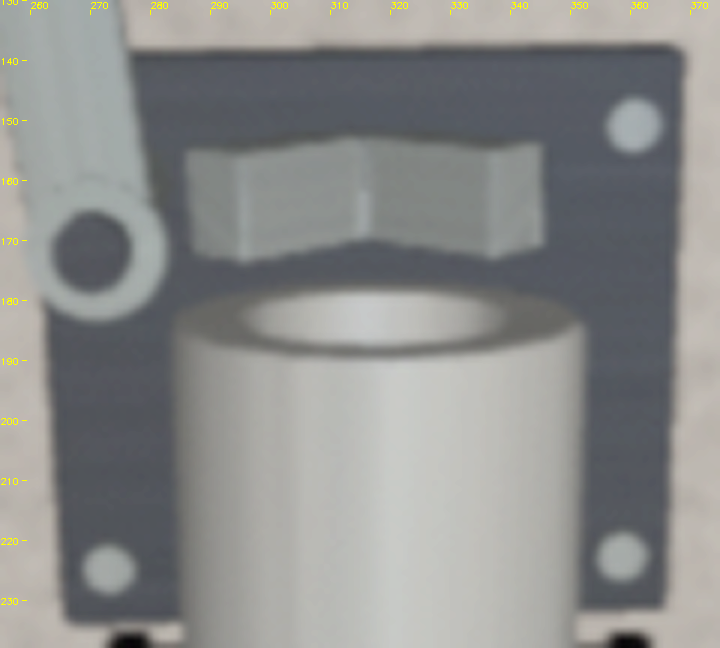

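```bash
cat > m5.py <<'E'
from fit import *
w=ext('wrist',np.load('pics/w16.npy'))
P=fit([(w,C(1,-1),(368.8,137.8)),(w,C(-1,1),(266.2,233.7)),(w,C(-1,-1),(365.7,231.3)),(w,(.028,.036,.070),(270,172)),
(w,(.036,.018,.040),(295,155)),(w,(.020,.018,.040),(295.5,173.7)),(w,(.036,-.018,.040),(336.2,154.7)),(w,(.020,-.018,.040),(337,172.8)),(w,(.036,0,.022),(315.2,153)),(w,(.020,0,.022),(315.2,170))],[.413,-.29,0])
E
python3 m5.py; python3 endz.py 318 189.5 -13
```

```text
x,y mm [ 414.0113 -290.9432] yaw deg -1.3895917954828536
[[0.7, -0.9], [-1.4, 1.6], [0.8, 0.9], [0.2, -0.6], [-0.4, 0.3], [-0.2, 0.2], [0.6, -0.2], [-0.2, 0.2], [-0.2, -0.6], [0.1, -0.2]]
[  0.8024 -13.      45.4494]
```

```bash
python3 go.py .414 -.2911 .15 -1.4;  python3 -m handwheel '[{"jaw":0.6,"travel":[5,9,7.3],"yaw":-0.8},{"jaw":0.6,"travel":[0,0,0],"yaw":0},{"jaw":0.6,"travel":[0,20,0],"yaw":0},{"jaw":0.6,"travel":[0,20,0],"yaw":0},{"jaw":0.6,"travel":[0,10,0],"yaw":0},{"jaw":0.6,"travel":[0,0,0],"yaw":0}]' 40
python3 go.py .414 -.2911 .1 -1.4
```

```text
t 15.53 tcp [ 406.4713 -285.7951  160.5967] head -2.29 tilt [0.0445 0.0015] F [-0.8564 -1.7466 -1.7639] op 32.9
YAW -0.89  at final heading: x,y,z mm [ 5.1 10.6  7.7]  at current: [ 4.5 10.8  7.7]
clock: 16.03
tcp_pos: [0.4154, -0.2883, 0.0979]
tool_rot: [-1.233, 1.204, -1.255]
ft_force: [0.1, 1.1, -0.6]
opening: 0.0331
t 16.03 tcp [ 415.4408 -288.3027   97.8517] head -1.13 tilt [ 0.043  -0.0012] F [ 0.0984  1.1267 -0.5806] op 33.1
YAW 0.27  at final heading: x,y,z mm [ 2.8 -2.1 -1.4]  at current: [ 2.9 -2.  -1.4]
```

```bash
python3 -m handwheel '[{"jaw":0.6,"travel":[3,0,-1.4],"yaw":0},{"jaw":0.6,"travel":[0.7,15,0],"yaw":0},{"jaw":0.6,"travel":[0.7,15,0],"yaw":0},{"jaw":0.6,"travel":[0.3,8,0],"yaw":0},{"jaw":0.6,"travel":[0,0,0],"yaw":0},{"jaw":0.6,"travel":[0,0,0],"yaw":0}]' 40
python3 go.py .414 -.2911 .05 -1.4; python3 wl.py w17
```

```text
clock: 16.53
tcp_pos: [0.4164, -0.294, 0.0634]
tool_rot: [-1.232, 1.198, -1.255]
ft_force: [-0.3, -0.2, -1.1]
opening: 0.0329
t 16.53 tcp [ 416.3905 -294.046    63.3693] head -0.95 tilt [0.0446 0.0026] F [-0.3208 -0.2256 -1.1104] op 32.9
YAW 0.45  at final heading: x,y,z mm [-2.9 13.4 -2.5]  at current: [-3.5 13.2 -2.5]
0.0002698816957839023 [ 0.4164 -0.294   0.0634]
```

View pics/w17v.png

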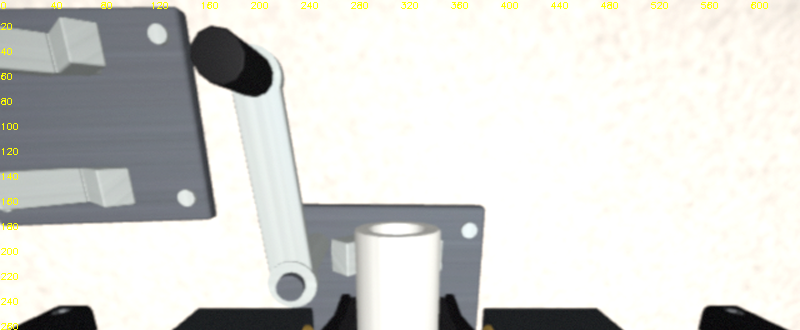

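```bash
python3 -m handwheel '[{"jaw":0.6,"travel":[-3.7,0,-2.5],"yaw":0},{"jaw":0.6,"travel":[0.2,5,0],"yaw":0},{"jaw":0.6,"travel":[0,0,0],"yaw":0}]' 40
python3 go.py .414 -.2911 .05 -1.4; python3 wl.py w18;python3 - <<'E'
from h import *
t=cv2.imread('pics/w18.png')[:,:,::-1]; t=(t*.75).astype(np.uint8)
crop(t,225,150,170,95,4,'pics/w18a.png')
E
```

```text
clock: 16.83
tcp_pos: [0.415, -0.2909, 0.0603]
tool_rot: [-1.231, 1.195, -1.258]
ft_force: [-1.0, 0.5, -2.3]
opening: 0.0328
t 16.83 tcp [ 415.0129 -290.871    60.2856] head -0.94 tilt [0.0461 0.0058] F [-0.9948  0.4686 -2.2785] op 32.8
YAW 0.46  at final heading: x,y,z mm [ 0.3 10.3 -1. ]  at current: [-0.2 10.3 -1.1]
0.0004279508347483779 [ 0.415  -0.2909  0.0603]
```

View pics/w18a.png

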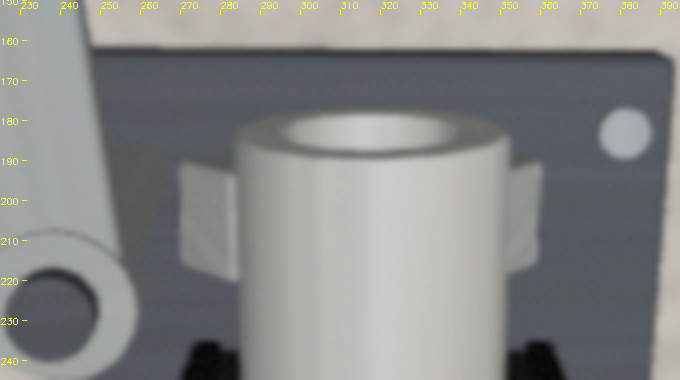

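```bash
python3 -m handwheel '[{"jaw":0.6,"travel":[-0.7,4,-1],"yaw":0.4},{"jaw":0.6,"travel":[0.2,4,0],"yaw":0},{"jaw":0.6,"travel":[0,0,0],"yaw":0}]' 40
python3 go.py .414 -.2911 .05 -1.4
```

```text
clock: 17.13
tcp_pos: [0.4146, -0.2909, 0.0526]
tool_rot: [-1.227, 1.199, -1.265]
ft_force: [-0.2, -1.3, -1.1]
opening: 0.0329
t 17.13 tcp [ 414.6176 -290.9296   52.593 ] head -1.38 tilt [0.0467 0.0077] F [-0.1866 -1.342  -1.1   ] op 32.9
YAW 0.02  at final heading: x,y,z mm [ 0.2  2.6 -0.6]  at current: [ 0.1  2.6 -0.6]
```

```bash
python3 -m handwheel '[{"jaw":0.6,"travel":[0,2,-0.6],"yaw":0},{"jaw":0.6,"travel":[0,2,0],"yaw":0}]' 40
python3 go.py .414 -.2911 .05 -1.4
```

```text
clock: 17.3
tcp_pos: [0.4147, -0.2909, 0.0502]
tool_rot: [-1.226, 1.199, -1.265]
ft_force: [-11.0, 11.8, 33.9]
opening: 0.033
t 17.3 tcp [ 414.7486 -290.855    50.155 ] head -1.36 tilt [0.0464 0.0084] F [-11.0233  11.8138  33.913 ] op 33.0
YAW 0.04  at final heading: x,y,z mm [ 0.3  0.2 -0.7]  at current: [ 0.3  0.2 -0.7]
```

```bash
python3 -m handwheel '[{"jaw":0.6,"travel":[0,-0.8,0],"yaw":0},{"jaw":0.3,"travel":[0,0,0],"yaw":0},{"jaw":0.0,"travel":[0,0,0],"yaw":0},{"jaw":-0.1,"travel":[0,0,0],"yaw":0},{"jaw":-0.1,"travel":[0,0,0],"yaw":0}]' 40
python3 go.py .414 -.2911 .05 -1.4
```

```text
clock: 17.72
tcp_pos: [0.4152, -0.2909, 0.0513]
tool_rot: [-1.226, 1.198, -1.265]
ft_force: [-0.5, 0.1, 0.3]
opening: 0.0444
t 17.72 tcp [ 415.2092 -290.8685   51.3109] head -1.35 tilt [0.0465 0.0093] F [-0.4634  0.0568  0.2592] op 44.4
YAW 0.05  at final heading: x,y,z mm [ 0.3  1.3 -1.2]  at current: [ 0.2  1.3 -1.2]
```

```bash
python3 -m handwheel '[{"jaw":-0.1,"travel":[0.5,-15,0],"yaw":0},{"jaw":-0.1,"travel":[0,-30,0],"yaw":0},{"jaw":-0.1,"travel":[0,-35,0],"yaw":0},{"jaw":-0.1,"travel":[0,-20,0],"yaw":0},{"jaw":0.1,"travel":[0,0,0],"yaw":0},{"jaw":0.1,"travel":[0,0,0],"yaw":0}]' 10
python3 go.py .5145 -.2493 .15 0; python3 wl.py w19
```

```text
clock: 18.22
tcp_pos: [0.4129, -0.2864, 0.1534]
tool_rot: [-1.227, 1.202, -1.263]
ft_force: [0.2, 0.2, -0.1]
opening: 0.0422
t 18.22 tcp [ 412.9073 -286.4234  153.4128] head -1.4 tilt [0.045  0.0054] F [ 0.1777  0.1926 -0.1116] op 42.2
YAW -1.4  at final heading: x,y,z mm [-37.1   3.4 101.6]  at current: [-39.7   2.2 100.6]
0.00011575798545371274 [ 0.4129 -0.2864  0.1534]
```

View pics/w19v.png

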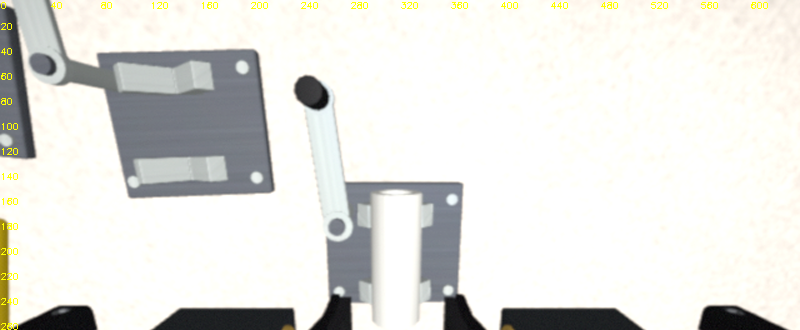

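Run:
```python
from h import *
t=cv2.imread('pics/w19.png')[:,:,::-1]; t=(t*.75).astype(np.uint8)
crop(t,255,135,125,130,5,'pics/w19a.png')
```

```text
(no output)
```

View pics/w19a.png

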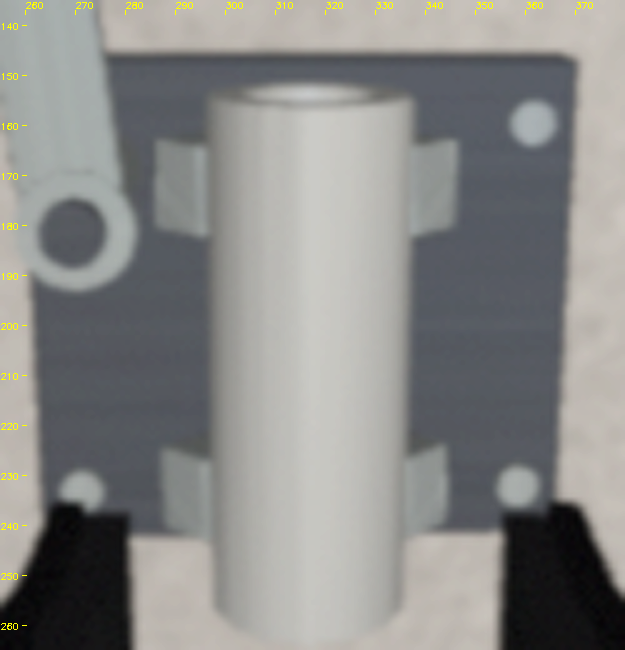

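```bash
cat > ends.py <<'E'
# ends.py npy bx by yaw ztop u1 v1 u2 v2 : own-x of the two tube ends and own y
import sys
from h import *
w=ext('wrist',np.load(f'pics/{sys.argv[1]}.npy')); a=list(map(float,sys.argv[2:]))
c,s=np.cos(np.radians(a[2])),np.sin(np.radians(a[2]))
o=[]
for u,v in ((a[4],a[5]),(a[6],a[7])):
    p=onz(w,(u,v),a[3])[:2]-[a[0],a[1]]; o.append([c*p[0]+s*p[1],-s*p[0]+c*p[1]])
o=np.array(o)*1e3; print(o,'mid',o.mean(0),'len',np.linalg.norm(o[0]-o[1]))
E
python3 ends.py w19 .414 -.2909 -1.4 .063 317.5 156 316.5 263.7
```

```text
[[ 45.4771  -0.1717]
 [-44.1825   0.6107]] mid [0.6473 0.2195] len 89.66303026408083
```

```bash
python3 - <<'E'
from h import *
w=ext('wrist',np.load('pics/w19.npy')); k=onz(w,(311/1.25,91/1.25),.098); print(k)
E
python3 -m handwheel '[{"jaw":0.1,"travel":[-10,0,33],"yaw":0},{"jaw":0.1,"travel":[-12,0,34],"yaw":0},{"jaw":0.1,"travel":[-13,0,34],"yaw":0},{"jaw":0.1,"travel":[0,0,0],"yaw":0},{"jaw":0.1,"travel":[0,0,0],"yaw":0}]' 10
python3 strap.py .4428 -.2563 -1.4 97 .095 0
```

```text
[ 0.5142 -0.2512  0.098 ]
clock: 18.68
tcp_pos: [0.5153, -0.2535, 0.1454]
tool_rot: [-1.228, 1.212, -1.261]
ft_force: [-0.7, 0.1, 0.2]
opening: 0.0394
TCP: r 72.52544934724425 theta 93.59527801115998
t 18.68 tcp [ 515.2722 -253.5219  145.3686] head -1.69 tilt [ 0.0426 -0.0015] F [-0.6945  0.0557  0.2272] op 39.4
YAW -7.29  at final heading: x,y,z mm [-4.3 50.4 -0.4]  at current: [-6.4 50.1 -0.9]
```

```bash
python3 -m handwheel '[{"jaw":0.1,"travel":[-1,16,-1],"yaw":0},{"jaw":0.1,"travel":[0,17,0],"yaw":0},{"jaw":0.1,"travel":[0,15,0],"yaw":0},{"jaw":0.5,"travel":[0,0,0],"yaw":0},{"jaw":0.5,"travel":[0,0,0],"yaw":0},{"jaw":0.5,"travel":[0,0,0],"yaw":0}]' 10
python3 strap.py .4428 -.2563 -1.4 95.5 .095 0
```

```text
clock: 19.18
tcp_pos: [0.5102, -0.2538, 0.0899]
tool_rot: [-1.232, 1.219, -1.255]
ft_force: [-0.6, 0.2, -0.3]
opening: 0.0273
TCP: r 67.46475444665289 theta 93.52722903945282
t 19.18 tcp [ 510.2183 -253.7958   89.8765] head -1.67 tilt [ 0.0397 -0.0099] F [-0.5669  0.1686 -0.2959] op 27.3
YAW -5.77  at final heading: x,y,z mm [-2.3 -5.1  4.6]  at current: [-2.6 -5.3  4.3]
```

```bash
python3 -m handwheel '[{"jaw":0.5,"travel":[0,-5,4],"yaw":0},{"jaw":0.5,"travel":[8.5,-0.3,-0.5],"yaw":7},{"jaw":0.5,"travel":[8.5,-0.3,-0.5],"yaw":7},{"jaw":0.5,"travel":[8.5,-0.3,-0.5],"yaw":7},{"jaw":0.5,"travel":[8.5,-0.3,-0.5],"yaw":7}]' 10
python3 strap.py .4428 -.2563 -1.4 40 .095 0
```

```text
clock: 19.6
tcp_pos: [0.5085, -0.2845, 0.1025]
tool_rot: [-0.939, 1.564, -1.619]
ft_force: [-0.2, 0.8, -1.6]
opening: 0.022
TCP: r 71.5198827861362 theta 68.19676136048484
t 19.6 tcp [ 508.5349 -284.4784  102.4545] head -30.1 tilt [0.0358 0.0139] F [-0.158   0.7543 -1.5675] op 22.0
YAW 21.3  at final heading: x,y,z mm [33.8  7.5  9. ]  at current: [34.5  8.6 -4. ]
```

```bash
python3 -m handwheel '[{"jaw":0.5,"travel":[8.5,5,-0.5],"yaw":6},{"jaw":0.5,"travel":[8.5,3,-0.5],"yaw":6},{"jaw":0.5,"travel":[8.5,1,-0.5],"yaw":6},{"jaw":0.5,"travel":[8.5,1,-0.5],"yaw":6},{"jaw":0.5,"travel":[8.5,1,-0.5],"yaw":6}]' 10
python3 strap.py .4428 -.2563 -1.4 0 .095 0
```

```text
clock: 20.02
tcp_pos: [0.4835, -0.3159, 0.1003]
tool_rot: [-0.495, 1.905, -1.986]
ft_force: [0.7, 0.3, -0.8]
opening: 0.0217
TCP: r 72.1346575407698 theta 35.73588434275999
t 20.02 tcp [ 483.4871 -315.8648  100.3262] head -61.63 tilt [0.0137 0.0386] F [ 0.7483  0.2773 -0.8016] op 21.7
YAW 29.77  at final heading: x,y,z mm [42.1  5.3 13.4]  at current: [43.2  5.6 -9.4]
```

```bash
python3 -m handwheel '[{"jaw":0.5,"travel":[8.5,3,-0.8],"yaw":5},{"jaw":0.5,"travel":[8.5,2,-1],"yaw":5},{"jaw":0.5,"travel":[8.5,1,-1],"yaw":5},{"jaw":0.5,"travel":[8.5,1,-1],"yaw":5},{"jaw":0.5,"travel":[8.5,1,-1.5],"yaw":5}]' 10
python3 strap.py .4428 -.2563 -1.4 -5 .095 0
```

```text
clock: 20.43
tcp_pos: [0.4468, -0.3273, 0.1002]
tool_rot: [-0.017, 2.143, -2.244]
ft_force: [1.9, -0.9, -0.7]
opening: 0.0216
TCP: r 71.11663085118705 theta 4.633156697024754
t 20.43 tcp [ 446.8109 -327.3034  100.238 ] head -88.03 tilt [-0.0188  0.0464] F [ 1.8662 -0.9281 -0.7015] op 21.6
YAW 8.37  at final heading: x,y,z mm [11.9  5.2  1.9]  at current: [12.1  5.  -0.1]
```

```bash
python3 -m handwheel '[{"jaw":0.5,"travel":[6,2,0],"yaw":0},{"jaw":0.5,"travel":[4,1,0],"yaw":0},{"jaw":0.5,"travel":[3,0,0],"yaw":0}]' 10
python3 strap.py .4428 -.2563 -1.4 -5 .095 0
```

```text
clock: 20.68
tcp_pos: [0.4363, -0.3286, 0.1004]
tool_rot: [-0.009, 2.136, -2.242]
ft_force: [14.9, -1.2, -11.4]
opening: 0.0219
TCP: r 72.61194248387419 theta -3.7086281762038937
t 20.68 tcp [ 436.3343 -328.6235  100.4249] head -88.0 tilt [-0.0268  0.0491] F [ 14.8905  -1.2413 -11.4132] op 21.9
YAW 8.4  at final heading: x,y,z mm [ 1.6  5.4 -0.6]  at current: [ 1.7  5.3 -1.1]
```

```bash
python3 -m handwheel '[{"jaw":0.1,"travel":[-3,0,0],"yaw":0},{"jaw":0.1,"travel":[0,0,0],"yaw":0},{"jaw":0.1,"travel":[0,-20,0],"yaw":0},{"jaw":0.1,"travel":[0,-40,0],"yaw":-7},{"jaw":0.1,"travel":[0,-40,0],"yaw":-7},{"jaw":-0.3,"travel":[0,-20,0],"yaw":-7},{"jaw":-0.6,"travel":[0,0,0],"yaw":-7},{"jaw":-0.6,"travel":[0,0,0],"yaw":-7}]' 10
python3 go.py .5 -.02 .24 0;python3 wl.py w20
```

```text
clock: 21.35
tcp_pos: [0.4352, -0.3219, 0.2269]
tool_rot: [-0.631, 1.78, -1.883]
ft_force: [-0.5, -1.0, -0.8]
opening: 0.0519
t 21.35 tcp [ 435.2446 -321.8986  226.9264] head -51.56 tilt [0.0102 0.0526] F [-0.4765 -1.0345 -0.8024] op 51.9
YAW -51.56  at final heading: x,y,z mm [-301.9  -13.1   64.8]  at current: [-238.2  -25.8 -195.3]
0.007537462178216825 [ 0.4352 -0.3219  0.2269]
```

View pics/w20v.png

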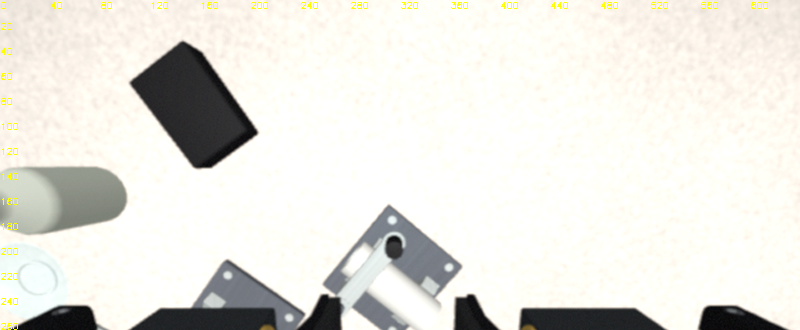

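```bash
python3 -m handwheel '[{"jaw":-0.6,"travel":[0,0,0],"yaw":-7},{"jaw":-0.6,"travel":[0,0,0],"yaw":-7},{"jaw":-0.6,"travel":[0,0,0],"yaw":-7},{"jaw":-0.6,"travel":[0,0,0],"yaw":-7},{"jaw":-0.6,"travel":[0,0,0],"yaw":-7},{"jaw":-0.6,"travel":[0,0,0],"yaw":-7},{"jaw":-0.6,"travel":[0,0,0],"yaw":-3}]' 10
python3 go.py .57 .22 .22 -4.6
```

```text
clock: 21.98
tcp_pos: [0.4342, -0.3222, 0.2263]
tool_rot: [-1.177, 1.244, -1.328]
ft_force: [0.2, 0.0, -0.3]
opening: 0.0695
t 21.98 tcp [ 434.1585 -322.1529  226.3334] head -5.76 tilt [0.0446 0.0248] F [ 0.2309  0.021  -0.3386] op 69.5
YAW -1.16  at final heading: x,y,z mm [-551.3    6.3   91.9]  at current: [-552.9  -16.4   80.5]
```

```bash
python3 -m handwheel '[{"jaw":-0.6,"travel":[-39,-1.2,5.7],"yaw":0},{"jaw":-0.6,"travel":[-39,-1.2,5.7],"yaw":0},{"jaw":-0.6,"travel":[-39,-1.2,5.7],"yaw":0},{"jaw":-0.6,"travel":[-39,-1.2,5.7],"yaw":0},{"jaw":-0.6,"travel":[-39,-1.2,5.7],"yaw":0},{"jaw":-0.6,"travel":[-39,-1.2,5.7],"yaw":0},{"jaw":-0.6,"travel":[-39,-1.2,5.7],"yaw":0},{"jaw":-0.6,"travel":[-39,-1.2,5.7],"yaw":0}]' 10
python3 go.py .57 .22 .22 -4.6
```

```text
clock: 22.65
tcp_pos: [0.5112, -0.0161, 0.2203]
tool_rot: [-1.169, 1.27, -1.352]
ft_force: [1.4, -0.2, 0.4]
opening: 0.0694
t 22.65 tcp [511.1632 -16.1399 220.2934] head -7.57 tilt [0.0496 0.0195] F [ 1.3852 -0.1832  0.4025] op 69.4
YAW -2.97  at final heading: x,y,z mm [-240.1    0.3   39.7]  at current: [-241.6  -11.2   27.2]
```

```bash
python3 -m handwheel '[{"jaw":-0.6,"travel":[-39,-2,5],"yaw":-1},{"jaw":-0.6,"travel":[-39,-2,5],"yaw":-1},{"jaw":-0.6,"travel":[-39,-2,5],"yaw":-1},{"jaw":-0.6,"travel":[-39,-2,5],"yaw":-1},{"jaw":-0.6,"travel":[-39,-2,5],"yaw":0},{"jaw":-0.6,"travel":[-39,-2,5],"yaw":0},{"jaw":-0.6,"travel":[0,0,0],"yaw":0},{"jaw":-0.6,"travel":[0,0,0],"yaw":0}]' 10
python3 go.py .597 .226 .18 -4.6; python3 wl.py w21
```

```text
clock: 23.32
tcp_pos: [0.5619, 0.2356, 0.2175]
tool_rot: [-1.208, 1.228, -1.299]
ft_force: [-0.4, -1.1, -0.4]
opening: 0.0695
t 23.32 tcp [561.878 235.6   217.458] head -3.8 tilt [0.0497 0.0097] F [-0.3546 -1.0786 -0.3821] op 69.5
YAW 0.8  at final heading: x,y,z mm [ 6.8 37.5 35.8]  at current: [ 5.4 38.1 35.3]
0.0011173147220469304 [0.5619 0.2356 0.2175]
```

View pics/w21v.png

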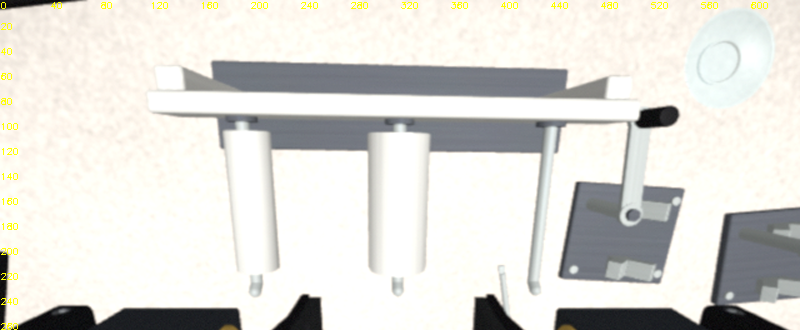

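Run:
```python
from h import *
t=cv2.imread('pics/w21.png')[:,:,::-1]; t=(t*.72).astype(np.uint8)
crop(t,170,90,190,150,4,'pics/w21a.png')
```

```text
(no output)
```

View pics/w21a.png

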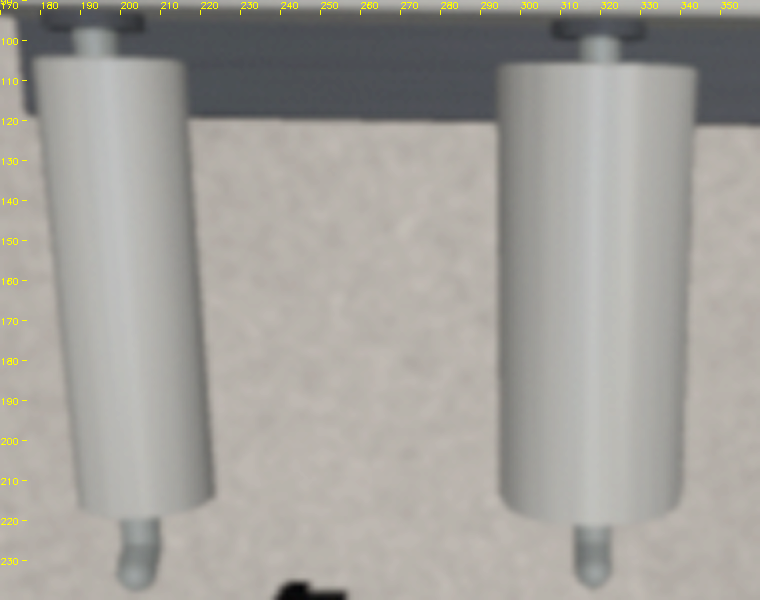

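```bash
python3 ends.py w21 0 0 0 .125 319.3 106.3 318 221.2;python3 ends.py w21 0 0 0 .119 199 104.5 202.5 219.2
```

```text
[[644.2649 223.6531]
 [555.7987 230.4186]] mid [600.0318 227.0358] len 88.72449994949955
[[651.3764 311.6092]
 [563.2191 323.7701]] mid [607.2978 317.6897] len 88.9921835810021
```

```bash
python3 -m handwheel '[{"jaw":-0.6,"travel":[2.5,19,18],"yaw":0.8},{"jaw":-0.6,"travel":[2.5,19,18],"yaw":0},{"jaw":-0.6,"travel":[0,0,0],"yaw":0},{"jaw":-0.6,"travel":[0,0,0],"yaw":0}]' 10
python3 go.py .599 .2265 .109 -4.6
```

```text
clock: 23.7
tcp_pos: [0.5981, 0.2236, 0.1793]
tool_rot: [-1.198, 1.242, -1.314]
ft_force: [0.9, -0.2, 0.6]
opening: 0.0694
t 23.7 tcp [598.1171 223.5899 179.3193] head -4.91 tilt [0.05   0.0105] F [ 0.9195 -0.2271  0.5751] op 69.4
YAW -0.31  at final heading: x,y,z mm [-3.  70.3  0.6]  at current: [-6.5 70.1 -0.1]
```

```bash
python3 -m handwheel '[{"jaw":-0.6,"travel":[-4,15,0],"yaw":0.3},{"jaw":-0.6,"travel":[-1,20,0],"yaw":0},{"jaw":-0.6,"travel":[-1,20,0],"yaw":0},{"jaw":-0.6,"travel":[0,13,0],"yaw":0},{"jaw":-0.6,"travel":[0,0,0],"yaw":0},{"jaw":-0.6,"travel":[0,0,0],"yaw":0}]' 10
python3 go.py .599 .2265 .109 -4.6
```

```text
clock: 24.2
tcp_pos: [0.5992, 0.2213, 0.1137]
tool_rot: [-1.188, 1.25, -1.327]
ft_force: [0.7, 0.2, 0.7]
opening: 0.0694
t 24.2 tcp [599.2336 221.331  113.6886] head -5.79 tilt [0.05   0.0147] F [0.7327 0.1934 0.7357] op 69.4
YAW -1.19  at final heading: x,y,z mm [-5.1  4.7 -0.6]  at current: [-5.3  4.4 -0.8]
```

```bash
python3 -m handwheel '[{"jaw":-0.6,"travel":[-5.3,5,-1],"yaw":-1.2},{"jaw":0.4,"travel":[0,1,0],"yaw":0},{"jaw":0.4,"travel":[0,0,0],"yaw":0},{"jaw":0.5,"travel":[0,0,0],"yaw":0},{"jaw":0.5,"travel":[0,0,0],"yaw":0}]' 30
python3 go.py .599 .2265 .109 -4.6
```

```text
clock: 24.62
tcp_pos: [0.6003, 0.2277, 0.1115]
tool_rot: [-1.195, 1.231, -1.311]
ft_force: [-0.3, -0.6, 0.1]
opening: 0.0504
t 24.62 tcp [600.2722 227.7104 111.5197] head -4.48 tilt [0.0479 0.0184] F [-0.2895 -0.5563  0.071 ] op 50.4
YAW 0.12  at final heading: x,y,z mm [ 1.3  2.5 -1.2]  at current: [ 1.2  2.6 -1.2]
```

```bash
python3 -m handwheel '[{"jaw":0.5,"travel":[1,2.6,-1],"yaw":0},{"jaw":0.5,"travel":[0,0.5,0],"yaw":0},{"jaw":0.5,"travel":[0,0,0],"yaw":0},{"jaw":0.5,"travel":[0,0,0],"yaw":0}]' 40
python3 go.py .599 .2265 .109 -4.6
```

```text
clock: 24.95
tcp_pos: [0.5996, 0.227, 0.1091]
tool_rot: [-1.193, 1.231, -1.311]
ft_force: [0.5, 0.2, 0.5]
opening: 0.039
t 24.95 tcp [599.6073 226.9807 109.076 ] head -4.48 tilt [0.0469 0.0198] F [0.5319 0.2353 0.5179] op 39.0
YAW 0.12  at final heading: x,y,z mm [ 0.5  0.1 -0.6]  at current: [ 0.5  0.1 -0.6]
```

Gripped (39 mm). Lift 9 mm.

```bash
python3 -m handwheel '[{"jaw":0.5,"travel":[0,0,0],"yaw":0},{"jaw":0.5,"travel":[0,-5,0],"yaw":0},{"jaw":0.5,"travel":[0,-4,0],"yaw":0},{"jaw":0.5,"travel":[0,0,0],"yaw":0}]' 40
python3 go.py .599 .2265 .118 -4.6; python3 wl.py w22
python3 - <<'E'
from h import *
t=cv2.imread('pics/w22.png')[:,:,::-1]; t=(t*.7).astype(np.uint8)
crop(t,260,150,120,90,5,'pics/w22a.png')
E
```

```text
clock: 25.28
tcp_pos: [0.5989, 0.227, 0.1181]
tool_rot: [-1.195, 1.232, -1.311]
ft_force: [0.2, 0.3, -0.8]
opening: 0.0387
t 25.28 tcp [598.8691 226.998  118.0826] head -4.49 tilt [0.0479 0.018 ] F [ 0.1709  0.2852 -0.817 ] op 38.7
YAW 0.11  at final heading: x,y,z mm [0.5 0.1 0.2]  at current: [0.5 0.1 0.2]
0.0002831169797316013 [0.5989 0.227  0.1181]
```

View pics/w22a.png

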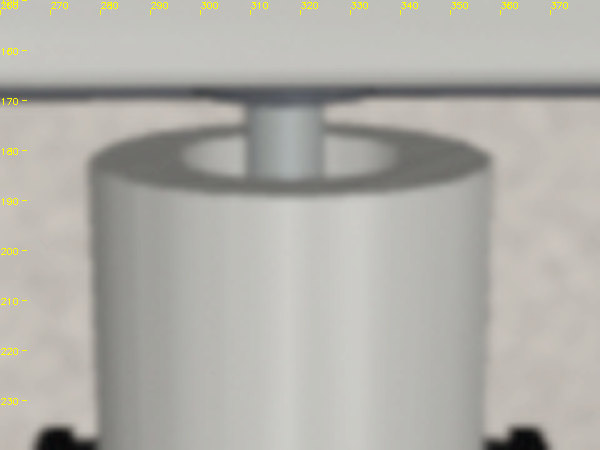

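```bash
python3 endz.py 318 188.7 -16; python3 -m handwheel '[{"jaw":0.5,"travel":[0,-0.3,-15],"yaw":0},{"jaw":0.5,"travel":[0,-0.6,-25],"yaw":0},{"jaw":0.5,"travel":[0,-0.6,-25],"yaw":0}]' 40
python3 go.py .489 .2353 .118 -4.6
```

```text
[  0.7873 -16.      46.544 ]
clock: 25.58
tcp_pos: [0.5365, 0.2302, 0.1175]
tool_rot: [-1.191, 1.234, -1.316]
ft_force: [0.3, 0.2, -1.3]
opening: 0.039
t 25.58 tcp [536.5379 230.1658 117.49  ] head -4.79 tilt [0.048  0.0201] F [ 0.2524  0.2495 -1.3499] op 39.0
YAW -0.19  at final heading: x,y,z mm [ -1.3  -0.5 -47.8]  at current: [ -1.1  -1.5 -47.8]
```

```bash
python3 -m handwheel '[{"jaw":0.5,"travel":[-0.8,-0.8,-25],"yaw":0},{"jaw":0.5,"travel":[-0.6,-0.8,-25],"yaw":0},{"jaw":0.5,"travel":[0,-15,-15],"yaw":0},{"jaw":0.5,"travel":[0,-30,0],"yaw":0},{"jaw":0.5,"travel":[0,-15,0],"yaw":0},{"jaw":0.5,"travel":[0,0,0],"yaw":0}]' 40
python3 go.py .5043 -.1512 .18 .5; python3 wl.py w23
```

```text
clock: 26.08
tcp_pos: [0.4607, 0.2403, 0.1778]
tool_rot: [-1.199, 1.233, -1.313]
ft_force: [1.0, 0.1, -1.9]
opening: 0.0389
t 26.08 tcp [460.6673 240.2808 177.7728] head -4.54 tilt [0.0517 0.0149] F [ 1.0312  0.118  -1.9054] op 38.9
YAW -5.04  at final heading: x,y,z mm [391.8  -2.2  40.2]  at current: [386.3  18.9  74.5]
0.0011165995123643968 [0.4607 0.2403 0.1778]
```

View pics/w23v.png

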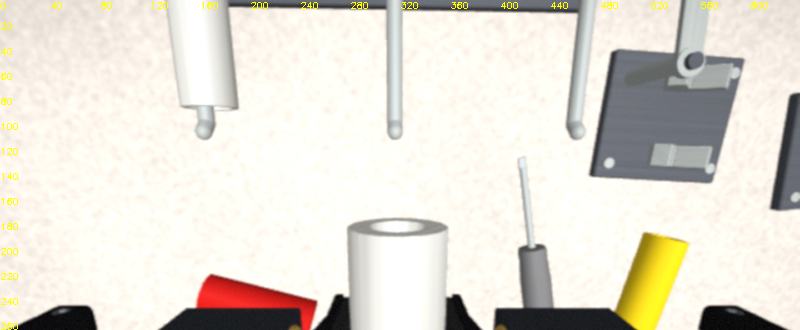

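```bash
python3 -m handwheel '[{"jaw":0.5,"travel":[20,1,4],"yaw":-0.7},{"jaw":0.5,"travel":[36,1,5],"yaw":-0.7},{"jaw":0.5,"travel":[36,1,5],"yaw":-0.7},{"jaw":0.5,"travel":[36,1,4],"yaw":-0.7},{"jaw":0.5,"travel":[36,1,4],"yaw":-0.7},{"jaw":0.5,"travel":[36,1,4],"yaw":-0.5},{"jaw":0.5,"travel":[36,1,4],"yaw":-0.5}]' 40
python3 go.py .5043 -.1512 .15 .5
```

```text
clock: 26.72
tcp_pos: [0.4799, 0.0015, 0.1738]
tool_rot: [-1.25, 1.17, -1.236]
ft_force: [1.1, -0.2, -1.1]
opening: 0.0388
t 26.72 tcp [479.9223   1.4827 173.7913] head 0.93 tilt [0.0503 0.0042] F [ 1.1264 -0.2457 -1.0989] op 38.8
YAW 0.43  at final heading: x,y,z mm [152.9  23.8  23. ]  at current: [151.7  31.6  21.8]
```

```bash
python3 -m handwheel '[{"jaw":0.5,"travel":[34,2,5],"yaw":0},{"jaw":0.5,"travel":[34,2,5],"yaw":0},{"jaw":0.5,"travel":[34,2,5],"yaw":0},{"jaw":0.5,"travel":[34,2,5],"yaw":0},{"jaw":0.5,"travel":[10,2,2],"yaw":0},{"jaw":0.5,"travel":[0,0,0],"yaw":0},{"jaw":0.5,"travel":[0,0,0],"yaw":0}]' 40
python3 go.py .5043 -.1512 .15 .5; python3 wl.py w24
python3 - <<'E'
from h import *
t=cv2.imread('pics/w24.png')[:,:,::-1]; t=(t*.72).astype(np.uint8)
crop(t,230,110,150,130,5,'pics/w24a.png')
E
```

```text
clock: 27.3
tcp_pos: [0.4994, -0.1646, 0.1617]
tool_rot: [-1.254, 1.187, -1.246]
ft_force: [0.2, 0.1, -2.2]
opening: 0.0388
t 27.3 tcp [ 499.4273 -164.6286  161.7319] head 0.04 tilt [ 0.0549 -0.0059] F [ 0.1944  0.1045 -2.1915] op 38.8
YAW -0.46  at final heading: x,y,z mm [-13.4  11.7   5. ]  at current: [-14.   10.9   5. ]
0.0007489963492737783 [ 0.4994 -0.1646  0.1617]
```

View pics/w24a.png

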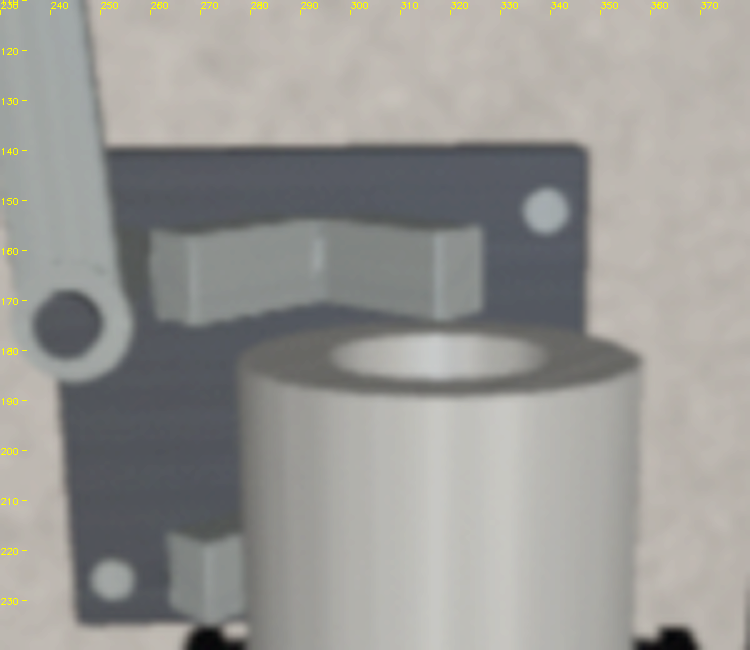

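```bash
cat > m6.py <<'E'
from fit import *
w=ext('wrist',np.load('pics/w24.npy'))
fit([(w,C(1,-1),(347,139.4)),(w,C(-1,1),(245.6,234.4)),(w,(.028,.036,.073),(243.4,175)),(w,(.036,.021,.0387),(268,157)),(w,(.020,.021,.0387),(269,174.6)),(w,(.036,-.021,.0387),(317.4,156)),(w,(.020,-.021,.0387),(318,174)),(w,(.036,0,.0177),(293.4,154)),(w,(.020,0,.0177),(294,170))],[.504,-.15,0])
E
python3 m6.py; python3 endz.py 318 189 -16
```

```text
x,y mm [ 504.4163 -151.0128] yaw deg 0.6266555583493195
[[1.3, -0.9], [-0.9, 1.8], [0.6, -0.8], [0.0, -0.2], [0.1, 0.7], [-0.2, -0.0], [-0.6, 0.3], [-0.2, -0.8], [-0.2, 0.4]]
[  0.7964 -16.      46.3762]
```

```bash
python3 -m handwheel '[{"jaw":0.5,"travel":[-13.5,10,4.5],"yaw":-0.6},{"jaw":0.5,"travel":[0.5,18,0],"yaw":0},{"jaw":0.5,"travel":[1,20,0],"yaw":0},{"jaw":0.5,"travel":[1,15,0],"yaw":0},{"jaw":0.5,"travel":[0,0,0],"yaw":0},{"jaw":0.5,"travel":[0,0,0],"yaw":0}]' 40
python3 go.py .5037 -.151 .06 .6
```

```text
clock: 27.85
tcp_pos: [0.5051, -0.1422, 0.0929]
tool_rot: [-1.264, 1.168, -1.222]
ft_force: [-0.2, 0.5, -1.9]
opening: 0.0389
t 27.85 tcp [ 505.1037 -142.1769   92.8833] head 1.61 tilt [ 0.0504 -0.0067] F [-0.1617  0.5325 -1.8673] op 38.9
YAW 1.01  at final heading: x,y,z mm [ 8.8 32.9 -1.5]  at current: [ 7.1 33.3 -1.4]
```

```bash
python3 -m handwheel '[{"jaw":0.5,"travel":[8,0,-1.5],"yaw":1},{"jaw":0.5,"travel":[0.6,12,0],"yaw":0},{"jaw":0.5,"travel":[0.6,12,0],"yaw":0},{"jaw":0.5,"travel":[0,0,0],"yaw":0},{"jaw":0.5,"travel":[0,0,0],"yaw":0}]' 40
python3 go.py .5037 -.151 .055 .6; python3 wl.py w25
python3 - <<'E'
from h import *
t=cv2.imread('pics/w25.png')[:,:,::-1]; t=(t*.72).astype(np.uint8)
crop(t,230,150,170,95,4,'pics/w25a.png')
E
```

```text
clock: 28.27
tcp_pos: [0.5056, -0.1505, 0.0693]
tool_rot: [-1.254, 1.176, -1.236]
ft_force: [0.1, -0.3, -1.2]
opening: 0.0386
t 28.27 tcp [ 505.5624 -150.4798   69.3272] head 0.75 tilt [ 0.0503 -0.002 ] F [ 0.1108 -0.2947 -1.1883] op 38.6
YAW 0.15  at final heading: x,y,z mm [ 0.5 14.3 -1.9]  at current: [-0.2 14.3 -1.8]
0.0004875257848615533 [ 0.5056 -0.1505  0.0693]
```

View pics/w25a.png

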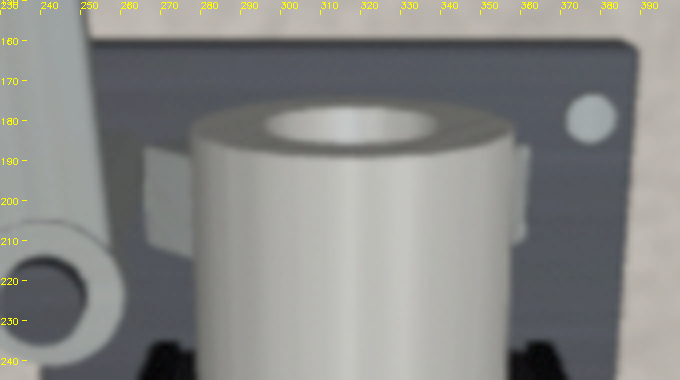

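```bash
python3 -m handwheel '[{"jaw":0.5,"travel":[-1,7,-1.8],"yaw":0},{"jaw":0.5,"travel":[0,6,0],"yaw":0},{"jaw":0.5,"travel":[0,0,0],"yaw":0}]' 40
python3 go.py .5037 -.151 .05 .6
```

```text
clock: 28.57
tcp_pos: [0.5039, -0.1504, 0.0558]
tool_rot: [-1.253, 1.176, -1.237]
ft_force: [-1.2, -0.5, -2.4]
opening: 0.039
t 28.57 tcp [ 503.8875 -150.4116   55.7861] head 0.72 tilt [ 0.0506 -0.0009] F [-1.2411 -0.5249 -2.4007] op 39.0
YAW 0.12  at final heading: x,y,z mm [ 0.6  5.8 -0.2]  at current: [ 0.3  5.8 -0.2]
```

```bash
python3 -m handwheel '[{"jaw":0.5,"travel":[0.2,4,0],"yaw":0},{"jaw":0.5,"travel":[0,1.5,0],"yaw":0}]' 40
python3 go.py .5037 -.151 .05 .6
```

```text
clock: 28.73
tcp_pos: [0.5045, -0.1504, 0.0508]
tool_rot: [-1.252, 1.175, -1.237]
ft_force: [-5.4, 5.4, 14.4]
opening: 0.0392
t 28.73 tcp [ 504.4842 -150.4392   50.7934] head 0.74 tilt [0.0501 0.0002] F [-5.372   5.4072 14.3997] op 39.2
YAW 0.14  at final heading: x,y,z mm [ 0.6  0.8 -0.8]  at current: [ 0.5  0.8 -0.8]
```

Contact at the expected height; one more small push, then release.

```bash
python3 -m handwheel '[{"jaw":0.5,"travel":[0,0.7,-0.7],"yaw":0},{"jaw":0.2,"travel":[0,-0.8,0],"yaw":0},{"jaw":-0.2,"travel":[0,0,0],"yaw":0},{"jaw":-0.2,"travel":[0,0,0],"yaw":0},{"jaw":-0.2,"travel":[0,0,0],"yaw":0}]' 40
python3 go.py .5037 -.151 .05 .6
python3 -m handwheel '[{"jaw":-0.2,"travel":[0.5,-15,0],"yaw":0},{"jaw":-0.2,"travel":[0,-30,0],"yaw":0},{"jaw":-0.2,"travel":[0,-35,0],"yaw":0},{"jaw":0.1,"travel":[0,-20,0],"yaw":0},{"jaw":0.1,"travel":[0,0,0],"yaw":0},{"jaw":0.1,"travel":[0,0,0],"yaw":0}]' 10
python3 wl.py w26;python3 - <<'E'
from h import *
t=cv2.imread('pics/w26.png')[:,:,::-1]; t=(t*.72).astype(np.uint8)
crop(t,230,60,150,205,4,'pics/w26a.png')
E
```

```text
clock: 29.15
tcp_pos: [0.5054, -0.1501, 0.0519]
tool_rot: [-1.25, 1.172, -1.238]
ft_force: [-0.6, 0.1, -0.3]
opening: 0.0492
t 29.15 tcp [ 505.4283 -150.1028   51.897 ] head 0.78 tilt [0.0502 0.0032] F [-0.5652  0.0776 -0.3273] op 49.2
YAW 0.18  at final heading: x,y,z mm [ 0.9  1.9 -1.7]  at current: [ 0.8  1.9 -1.7]
clock: 29.65
tcp_pos: [0.5037, -0.1459, 0.1547]
tool_rot: [-1.252, 1.176, -1.237]
ft_force: [-0.3, 0.3, -1.2]
opening: 0.0418
0.0003166394079885948 [ 0.5037 -0.1459  0.1547]
```

View pics/w26a.png

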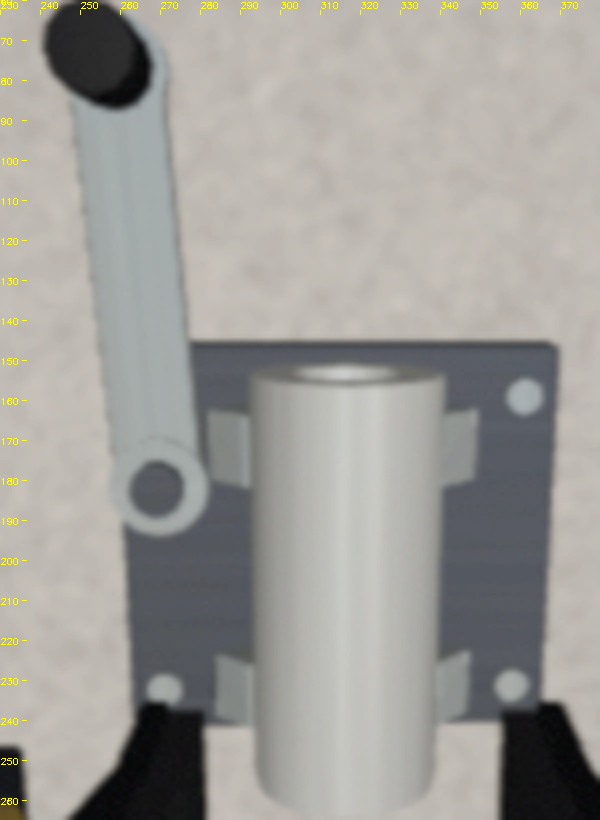

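```bash
python3 ends.py w26 .5044 -.151 .6 .066 316.8 155.5 316.4 264.2
python3 - <<'E'
from h import *
w=ext('wrist',np.load('pics/w26.npy')); k=onz(w,(253,73),.101); d=k[:2]-[.532,-.115]; print(k,np.linalg.norm(d),np.degrees(np.arctan2(d[1],d[0]))+90-.6)
E
python3 go.py .604 -.115 .15 0
```

```text
[[ 46.1649   0.7218]
 [-43.8163   0.8516]] mid [1.1743 0.7867] len 89.9812904713483
[ 0.603  -0.1101  0.101 ] 0.07112246361878251 93.36046682402657
t 29.7 tcp [ 503.9122 -145.9851  154.6242] head 0.72 tilt [0.0501 0.0001] F [ 1.4538 -0.4847  0.1217] op 41.1
YAW 0.72  at final heading: x,y,z mm [-31.    4.6 100.1]  at current: [-29.9   3.1 100.5]
```

```bash
python3 -m handwheel '[{"jaw":0.1,"travel":[-9,0,32],"yaw":0},{"jaw":0.1,"travel":[-11,0,33],"yaw":0},{"jaw":0.1,"travel":[-12,0,33],"yaw":0},{"jaw":0.1,"travel":[0,0,0],"yaw":0},{"jaw":0.1,"travel":[0,0,0],"yaw":0}]' 10
python3 strap.py .532 -.115 .6 93.4 .099 0
```

```text
clock: 30.12
tcp_pos: [0.6014, -0.1131, 0.1455]
tool_rot: [-1.256, 1.185, -1.235]
ft_force: [-1.1, -0.9, -0.1]
opening: 0.0391
TCP: r 69.42376455609667 theta 90.99210635683755
t 30.12 tcp [ 601.397  -113.0711  145.5216] head 0.5 tilt [ 0.0495 -0.0087] F [-1.1328 -0.9018 -0.08  ] op 39.1
YAW -3.5  at final heading: x,y,z mm [-2.9 46.5  2.6]  at current: [-5.4 46.3  2.9]
```

```bash
python3 -m handwheel '[{"jaw":0.1,"travel":[-2,14,2],"yaw":0},{"jaw":0.1,"travel":[0.3,14,1],"yaw":0},{"jaw":0.1,"travel":[0.3,12,1],"yaw":0},{"jaw":0.5,"travel":[0,0,1],"yaw":0},{"jaw":0.5,"travel":[0,0,0],"yaw":0},{"jaw":0.5,"travel":[0,0,0],"yaw":0}]' 10
python3 strap.py .532 -.115 .6 93.4 .099 0
```

```text
clock: 30.62
tcp_pos: [0.602, -0.1145, 0.0982]
tool_rot: [-1.262, 1.192, -1.231]
ft_force: [0.3, 0.5, 0.6]
opening: 0.0267
TCP: r 69.98838012495143 theta 89.82867513001982
t 30.62 tcp [ 601.9864 -114.4764   98.1873] head 0.45 tilt [ 0.049  -0.0174] F [0.3414 0.5113 0.5815] op 26.7
YAW -3.55  at final heading: x,y,z mm [-4.4 -0.8  2.1]  at current: [-4.4 -1.1  1.9]
```

```bash
python3 -m handwheel '[{"jaw":0.5,"travel":[6,-1,1.5],"yaw":3},{"jaw":0.5,"travel":[8.5,0,-0.5],"yaw":6.5},{"jaw":0.5,"travel":[8.5,0,-0.5],"yaw":6.5},{"jaw":0.5,"travel":[8.5,0.5,-0.5],"yaw":6.5},{"jaw":0.5,"travel":[8.5,0.5,-0.5],"yaw":6.5}]' 10
python3 strap.py .532 -.115 .6 30 .099 0
```

```text
clock: 31.03
tcp_pos: [0.595, -0.1504, 0.103]
tool_rot: [-0.96, 1.554, -1.614]
ft_force: [0.5, 0.8, -0.7]
opening: 0.0219
TCP: r 72.24596246479346 theta 60.0379324427007
t 31.03 tcp [ 594.9651 -150.4241  103.0233] head -29.27 tilt [0.0467 0.01  ] F [ 0.498   0.8419 -0.7323] op 21.9
YAW 30.13  at final heading: x,y,z mm [36.2  4.   9.5]  at current: [ 35.8   5.6 -10. ]
```

```bash
python3 -m handwheel '[{"jaw":0.5,"travel":[8.5,3,-0.7],"yaw":6.5},{"jaw":0.5,"travel":[8.5,2,-0.7],"yaw":6.5},{"jaw":0.5,"travel":[8.5,1,-0.7],"yaw":6.5},{"jaw":0.5,"travel":[8.5,0.5,-0.7],"yaw":6.5},{"jaw":0.5,"travel":[8.5,0.5,-0.7],"yaw":6.5}]' 10
python3 strap.py .532 -.115 .6 -5 .099 0
```

```text
clock: 31.45
tcp_pos: [0.5654, -0.18, 0.1025]
tool_rot: [-0.48, 1.927, -2.012]
ft_force: [1.7, 0.9, -1.9]
opening: 0.0218
TCP: r 73.06841677436184 theta 26.558382123963405
t 31.45 tcp [ 565.3522 -180.0125  102.4734] head -63.45 tilt [0.0245 0.0371] F [ 1.6588  0.9448 -1.9304] op 21.8
YAW 30.95  at final heading: x,y,z mm [38.2  3.5  9.7]  at current: [ 37.7   4.  -11.4]
```

```bash
python3 -m handwheel '[{"jaw":0.5,"travel":[8.5,2,-1.5],"yaw":5},{"jaw":0.5,"travel":[8.5,1,-1.2],"yaw":5},{"jaw":0.5,"travel":[8.5,0.5,-1.2],"yaw":5},{"jaw":0.5,"travel":[8,0.5,-1.2],"yaw":4}]' 10
python3 strap.py .532 -.115 .6 -5 .099 0
```

```text
clock: 31.78
tcp_pos: [0.5349, -0.1885, 0.1024]
tool_rot: [-0.152, 2.103, -2.196]
ft_force: [1.4, 0.2, -1.3]
opening: 0.0218
TCP: r 73.52326005182918 theta 1.6546210293605212
t 31.78 tcp [ 534.8924 -188.4663  102.3513] head -82.02 tilt [0.0045 0.0428] F [ 1.3857  0.2388 -1.2877] op 21.8
YAW 12.38  at final heading: x,y,z mm [ 8.5  3.4 -1. ]  at current: [ 8.1  3.3 -3. ]
```

```bash
python3 -m handwheel '[{"jaw":0.5,"travel":[4,2,-1],"yaw":0},{"jaw":0.5,"travel":[3,0,-1],"yaw":0},{"jaw":0.5,"travel":[3,0,0],"yaw":0}]' 10
python3 strap.py .532 -.115 .6 -5 .099 0
```

```text
clock: 32.03
tcp_pos: [0.5283, -0.1869, 0.103]
tool_rot: [-0.144, 2.093, -2.194]
ft_force: [18.1, -1.7, -12.8]
opening: 0.0217
TCP: r 71.94943976819157 theta -3.5543612529428317
t 32.03 tcp [ 528.2917 -186.8538  103.0372] head -81.85 tilt [-0.0047  0.0474] F [ 18.148   -1.7254 -12.8425] op 21.7
YAW 12.55  at final heading: x,y,z mm [1.8 4.  0.1]  at current: [ 1.8  4.  -0.5]
```

At the stop (18 N). Back off, lift, and head to the slim tube.

```bash
python3 -m handwheel '[{"jaw":0.1,"travel":[-3,0,0],"yaw":0},{"jaw":0.1,"travel":[0,0,0],"yaw":0},{"jaw":0.1,"travel":[0,-20,0],"yaw":0},{"jaw":0.1,"travel":[0,-40,0],"yaw":-7},{"jaw":0.1,"travel":[0,-40,0],"yaw":-7},{"jaw":-0.3,"travel":[0,-20,0],"yaw":-7},{"jaw":-0.5,"travel":[0,0,0],"yaw":-7},{"jaw":-0.5,"travel":[0,0,0],"yaw":-7}]' 10
python3 wl.py w27
python3 -m handwheel '[{"jaw":-0.5,"travel":[0,0,0],"yaw":-7},{"jaw":-0.5,"travel":[0,0,0],"yaw":-7},{"jaw":-0.5,"travel":[0,0,0],"yaw":-7},{"jaw":-0.5,"travel":[0,0,0],"yaw":-7},{"jaw":-0.5,"travel":[0,0,0],"yaw":-7},{"jaw":-0.5,"travel":[0,0,0],"yaw":-7},{"jaw":-0.5,"travel":[0,0,0],"yaw":0}]' 10
python3 go.py .575 .31 .22 -4.6
```

```text
clock: 32.7
tcp_pos: [0.5277, -0.1803, 0.2289]
tool_rot: [-0.73, 1.728, -1.814]
ft_force: [0.6, 0.9, -1.3]
opening: 0.052
0.006731529483950394 [ 0.5277 -0.1803  0.2289]
clock: 33.33
tcp_pos: [0.5249, -0.1823, 0.2286]
tool_rot: [-1.213, 1.225, -1.286]
ft_force: [0.1, 0.2, -0.4]
opening: 0.0649
t 33.33 tcp [ 524.9392 -182.2994  228.5516] head -3.16 tilt [0.0452 0.0056] F [ 0.0624  0.2202 -0.3736] op 64.9
YAW 1.44  at final heading: x,y,z mm [-494.7    8.6   10.4]  at current: [-494.2  -13.7   22.8]
```

View pics/w27v.png

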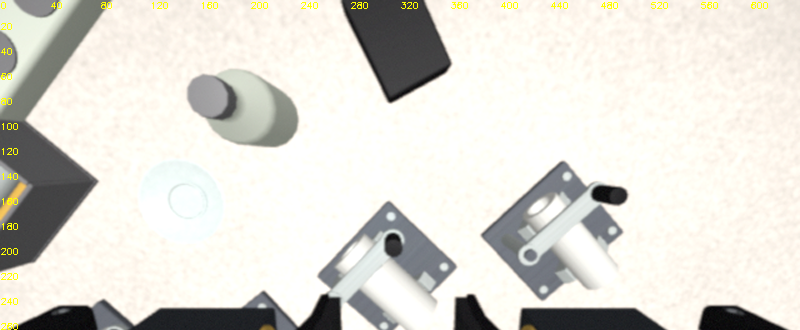

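Both straps lie square across their tubes. On to the slim one.

```bash
python3 -m handwheel '[{"jaw":-0.5,"travel":[-39,-1,2],"yaw":0},{"jaw":-0.5,"travel":[-39,-1,2],"yaw":0},{"jaw":-0.5,"travel":[-39,-1,2],"yaw":0},{"jaw":-0.5,"travel":[-39,-1,2],"yaw":0},{"jaw":-0.5,"travel":[-39,-1,2],"yaw":0},{"jaw":-0.5,"travel":[-39,-1,2],"yaw":0},{"jaw":-0.5,"travel":[-39,-1,2],"yaw":0},{"jaw":-0.5,"travel":[-39,-1,2],"yaw":0}]' 10
python3 go.py .575 .31 .22 -4.6
```

```text
clock: 34.0
tcp_pos: [0.5657, 0.1247, 0.2212]
tool_rot: [-1.178, 1.28, -1.346]
ft_force: [0.9, -0.1, 0.7]
opening: 0.0653
t 34.0 tcp [565.6606 124.6712 221.1892] head -7.62 tilt [0.0504 0.0065] F [ 0.9191 -0.1488  0.67  ] op 65.3
YAW -3.02  at final heading: x,y,z mm [-185.5    1.2   -5.6]  at current: [-184.8   -8.2  -15.3]
```

```bash
python3 -m handwheel '[{"jaw":-0.5,"travel":[-37,-1.5,2],"yaw":0},{"jaw":-0.5,"travel":[-37,-1.5,2],"yaw":0},{"jaw":-0.5,"travel":[-37,-1.5,2],"yaw":0},{"jaw":-0.5,"travel":[-37,-1.5,2],"yaw":0},{"jaw":-0.5,"travel":[-37,-1.5,2],"yaw":0},{"jaw":-0.5,"travel":[0,0,0],"yaw":0},{"jaw":-0.5,"travel":[0,0,0],"yaw":0}]' 10
python3 go.py .575 .31 .22 -4.6
```

```text
clock: 34.58
tcp_pos: [0.5996, 0.3253, 0.215]
tool_rot: [-1.162, 1.314, -1.37]
ft_force: [0.2, -1.0, 0.2]
opening: 0.0657
t 34.58 tcp [599.5795 325.2968 214.9706] head -9.84 tilt [0.0489 0.0008] F [ 0.1714 -0.9861  0.21  ] op 65.7
YAW -5.24  at final heading: x,y,z mm [ 17.2  -5.  -23.3]  at current: [ 19.5  -4.1 -21.6]
```

```bash
python3 -m handwheel '[{"jaw":-0.5,"travel":[4,0,-22],"yaw":-5.2},{"jaw":-0.5,"travel":[0,0,0],"yaw":0},{"jaw":-0.5,"travel":[0,0,0],"yaw":0}]' 10
python3 wl.py w28; python3 go.py .604 .3205 .18 -4.6
python3 - <<'E'
from h import *
t=cv2.imread('pics/w28.png')[:,:,::-1]; t=(t*.72).astype(np.uint8)
crop(t,230,80,180,165,4,'pics/w28a.png')
E
```

```text
clock: 34.83
tcp_pos: [0.576, 0.3242, 0.2127]
tool_rot: [-1.209, 1.259, -1.31]
ft_force: [1.1, -0.3, 0.1]
opening: 0.0652
0.0005568977368955452 [0.576  0.3242 0.2127]
t 34.88 tcp [575.8685 324.3571 212.8994] head -5.23 tilt [ 0.051  -0.0068] F [-1.3327  0.8009  0.0927] op 65.4
YAW -0.63  at final heading: x,y,z mm [ 1.6 32.9 28.4]  at current: [-0.4 32.7 28.6]
```

View pics/w28a.png

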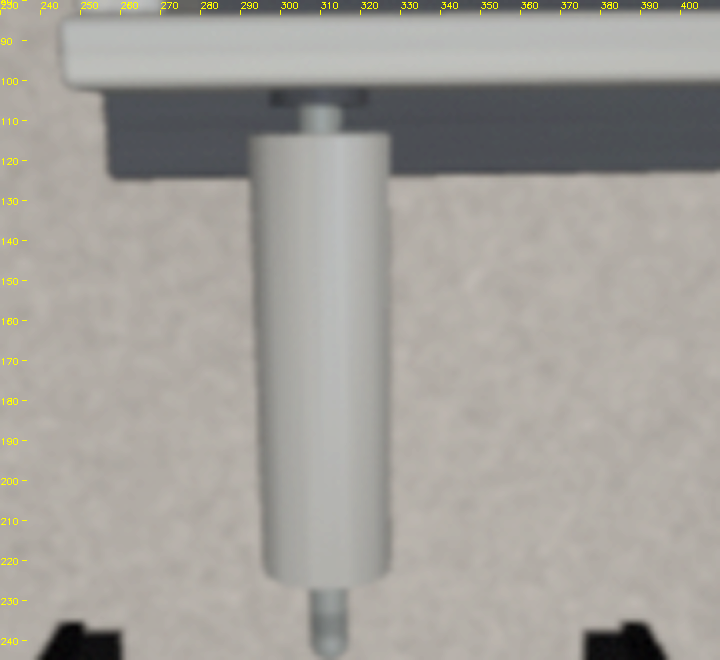

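```bash
python3 ends.py w28 0 0 0 .119 310 113.3 312 226.8
python3 -m handwheel '[{"jaw":-0.5,"travel":[0,16,14],"yaw":-0.6},{"jaw":-0.5,"travel":[0,16,14],"yaw":0},{"jaw":-0.5,"travel":[0,0,0],"yaw":0},{"jaw":-0.5,"travel":[0,0,0],"yaw":0}]' 10
python3 go.py .605 .3205 .109 -4.6
```

```text
[[652.2999 317.4552]
 [563.5032 324.5121]] mid [607.9015 320.9837] len 89.07668643445592
clock: 35.22
tcp_pos: [0.6061, 0.3172, 0.1821]
tool_rot: [-1.204, 1.26, -1.312]
ft_force: [-0.2, 0.6, 0.6]
opening: 0.0656
t 35.22 tcp [606.1034 317.2408 182.1499] head -5.44 tilt [ 0.0493 -0.0045] F [-0.1549  0.5731  0.6231] op 65.6
YAW -0.84  at final heading: x,y,z mm [-3.2 73.1 -1.4]  at current: [-6.7 72.9 -1.1]
```

```bash
python3 -m handwheel '[{"jaw":-0.5,"travel":[-5,15,1],"yaw":-0.8},{"jaw":-0.5,"travel":[-1,20,0],"yaw":0},{"jaw":-0.5,"travel":[-1,20,0],"yaw":0},{"jaw":-0.5,"travel":[-1,14,0],"yaw":0},{"jaw":-0.5,"travel":[0,0,0],"yaw":0},{"jaw":-0.5,"travel":[0,0,0],"yaw":0}]' 10
python3 go.py .607 .321 .108 -4.6
```

```text
clock: 35.72
tcp_pos: [0.6073, 0.323, 0.1116]
tool_rot: [-1.205, 1.252, -1.303]
ft_force: [0.3, 0.9, 0.8]
opening: 0.0654
t 35.72 tcp [607.2753 323.0263 111.5921] head -4.83 tilt [ 0.0456 -0.0021] F [0.2818 0.9229 0.7872] op 65.4
YAW -0.23  at final heading: x,y,z mm [ 2.   3.6 -0.1]  at current: [ 1.9  3.7 -0.1]
```

```bash
python3 -m handwheel '[{"jaw":0.2,"travel":[1.8,4,0],"yaw":-0.2},{"jaw":0.4,"travel":[0,0,0],"yaw":0},{"jaw":0.6,"travel":[0,0,0],"yaw":0},{"jaw":0.7,"travel":[0,0,0],"yaw":0},{"jaw":0.7,"travel":[0,0,0],"yaw":0},{"jaw":0.7,"travel":[0,0,0],"yaw":0}]' 30
python3 go.py .607 .321 .108 -4.6
```

```text
clock: 36.22
tcp_pos: [0.6082, 0.3224, 0.1117]
tool_rot: [-1.201, 1.248, -1.299]
ft_force: [-1.2, 0.1, -0.8]
opening: 0.0329
t 36.22 tcp [608.2003 322.4237 111.6975] head -4.58 tilt [0.0419 0.0019] F [-1.2136  0.0657 -0.8147] op 32.9
YAW 0.02  at final heading: x,y,z mm [ 1.5  3.7 -1.1]  at current: [ 1.4  3.8 -1.1]
```

```bash
python3 -m handwheel '[{"jaw":0.5,"travel":[1.4,4,-1],"yaw":0},{"jaw":0.7,"travel":[0,0.5,0],"yaw":0},{"jaw":0.75,"travel":[0,0,0],"yaw":0},{"jaw":0.75,"travel":[0,0,0],"yaw":0},{"jaw":0.75,"travel":[0,0,0],"yaw":0}]' 40
python3 go.py .607 .321 .117 -4.6; python3 wl.py w29
python3 - <<'E'
from h import *
t=cv2.imread('pics/w29.png')[:,:,::-1]; t=(t*.7).astype(np.uint8)
crop(t,260,150,120,90,5,'pics/w29a.png')
E
```

```text
clock: 36.63
tcp_pos: [0.6081, 0.3216, 0.1092]
tool_rot: [-1.197, 1.247, -1.299]
ft_force: [0.5, -0.6, 1.2]
opening: 0.027
t 36.63 tcp [608.0598 321.6361 109.1586] head -4.58 tilt [0.039  0.0051] F [ 0.5051 -0.5561  1.1593] op 27.0
YAW 0.02  at final heading: x,y,z mm [ 0.7 -7.8 -1. ]  at current: [ 1.  -7.8 -1. ]
4.204834756060816e-05 [0.6081 0.3216 0.1092]
```

View pics/w29a.png

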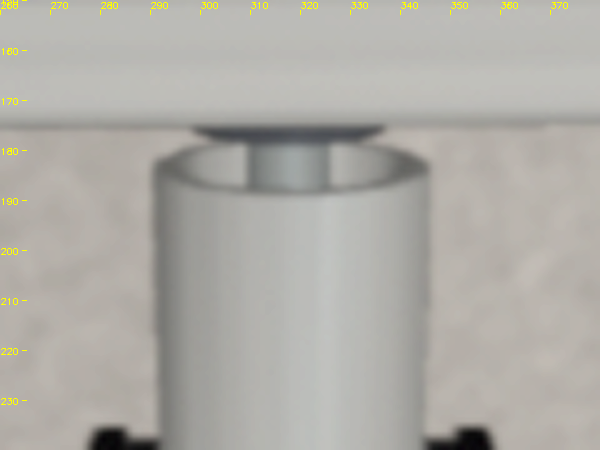

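```bash
python3 endz.py 318 188.4 -10; python3 -m handwheel '[{"jaw":0.75,"travel":[0,-5,0],"yaw":0},{"jaw":0.75,"travel":[0,-4.5,0],"yaw":0},{"jaw":0.75,"travel":[0,0,0],"yaw":0},{"jaw":0.75,"travel":[0,0,0],"yaw":0}]' 40
python3 go.py .499 .3295 .118 -4.6
```

```text
[  0.8036 -10.      45.2426]
clock: 37.02
tcp_pos: [0.6076, 0.3216, 0.1187]
tool_rot: [-1.198, 1.247, -1.299]
ft_force: [-0.2, -0.6, -0.7]
opening: 0.0267
t 37.02 tcp [607.6141 321.5718 118.7358] head -4.59 tilt [0.0402 0.0038] F [-0.1948 -0.592  -0.7498] op 26.7
YAW 0.01  at final heading: x,y,z mm [   0.8    0.7 -108.9]  at current: [   0.8    0.4 -108.9]
```

```bash
python3 -m handwheel '[{"jaw":0.75,"travel":[0,0,-15],"yaw":0},{"jaw":0.75,"travel":[0,0,-25],"yaw":0},{"jaw":0.75,"travel":[0,0,-25],"yaw":0}]' 40
python3 go.py .499 .3295 .118 -4.6
```

```text
clock: 37.27
tcp_pos: [0.546, 0.3241, 0.1179]
tool_rot: [-1.194, 1.248, -1.306]
ft_force: [0.3, 1.0, 0.4]
opening: 0.027
t 37.27 tcp [545.9511 324.107  117.8689] head -4.92 tilt [0.0415 0.0072] F [0.3443 1.0442 0.4401] op 27.0
YAW -0.32  at final heading: x,y,z mm [ -1.6  -0.1 -47.2]  at current: [ -1.3  -0.5 -47.2]
```

```bash
python3 -m handwheel '[{"jaw":0.75,"travel":[-1,-0.5,-25],"yaw":0},{"jaw":0.75,"travel":[-0.6,-0.5,-25],"yaw":0},{"jaw":0.75,"travel":[0,-15,-18],"yaw":0},{"jaw":0.75,"travel":[0,-30,0],"yaw":0},{"jaw":0.75,"travel":[0,-15,0],"yaw":0},{"jaw":0.75,"travel":[0,0,0],"yaw":0}]' 40
python3 go.py .5393 .0069 .18 -7.4; python3 wl.py w30
```

```text
clock: 37.77
tcp_pos: [0.4676, 0.3347, 0.1782]
tool_rot: [-1.203, 1.247, -1.302]
ft_force: [-0.3, 0.7, -1.2]
opening: 0.0268
t 37.77 tcp [467.6301 334.7211 178.1514] head -4.62 tilt [0.0447 0.0015] F [-0.3155  0.7368 -1.2341] op 26.8
YAW 2.78  at final heading: x,y,z mm [315.9  -1.8 113.3]  at current: [320.7  12.7  97.8]
0.001094553653094743 [0.4676 0.3347 0.1782]
```

View pics/w30v.png

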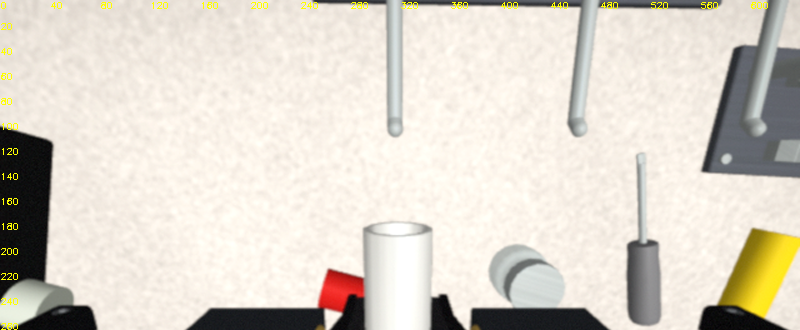

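```bash
python3 -m handwheel '[{"jaw":0.75,"travel":[20,1,3],"yaw":0.3},{"jaw":0.75,"travel":[36,1,6],"yaw":0},{"jaw":0.75,"travel":[36,1,6],"yaw":0},{"jaw":0.75,"travel":[36,1,8],"yaw":0},{"jaw":0.75,"travel":[36,1,14],"yaw":0},{"jaw":0.75,"travel":[36,1,14],"yaw":0}]' 40
python3 go.py .5393 .0069 .17 -7.4
```

```text
clock: 38.32
tcp_pos: [0.4989, 0.1319, 0.1722]
tool_rot: [-1.212, 1.245, -1.293]
ft_force: [1.0, 0.8, -1.1]
opening: 0.0267
t 38.32 tcp [498.8813 131.8963 172.1744] head -4.11 tilt [ 0.0451 -0.0042] F [ 0.9693  0.7873 -1.0561] op 26.7
YAW 3.29  at final heading: x,y,z mm [118.7   2.2  56.2]  at current: [121.6   7.5  49.3]
```

```bash
python3 -m handwheel '[{"jaw":0.75,"travel":[32,1,14],"yaw":2},{"jaw":0.75,"travel":[32,1,14],"yaw":1.3},{"jaw":0.75,"travel":[32,1,14],"yaw":0},{"jaw":0.75,"travel":[18,3,10],"yaw":0},{"jaw":0.75,"travel":[0,0,0],"yaw":0},{"jaw":0.75,"travel":[0,0,0],"yaw":0}]' 40
python3 go.py .5393 .0069 .16 -7.4; python3 wl.py w31
python3 - <<'E'
from h import *
t=cv2.imread('pics/w31.png')[:,:,::-1]; t=(t*.72).astype(np.uint8)
crop(t,230,110,150,130,5,'pics/w31a.png')
E
```

```text
clock: 38.82
tcp_pos: [0.538, -0.008, 0.1639]
tool_rot: [-1.181, 1.301, -1.354]
ft_force: [0.2, 0.7, -0.9]
opening: 0.027
t 38.82 tcp [537.9897  -8.0181 163.9451] head -8.55 tilt [ 0.0532 -0.0059] F [ 0.1681  0.6982 -0.8555] op 27.0
YAW -1.15  at final heading: x,y,z mm [-15.    3.9  -0.6]  at current: [-15.1   3.2  -0.9]
0.0004618283198265516 [ 0.538  -0.008   0.1639]
```

View pics/w31a.png

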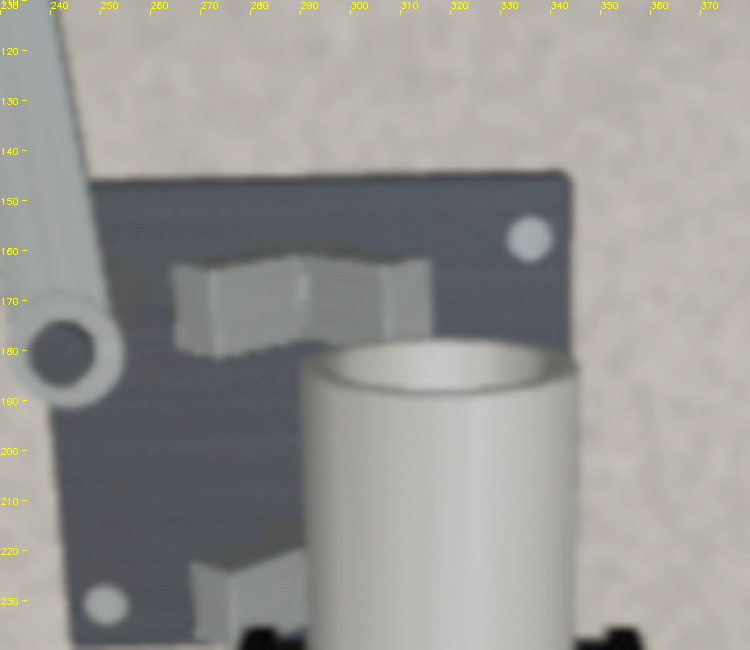

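```bash
cat > m7.py <<'E'
from fit import *
w=ext('wrist',np.load('pics/w31.npy'))
fit([(w,C(1,-1),(344,144.8)),(w,C(-1,1),(244.4,239)),(w,(.028,.036,.067),(242.4,180.8)),(w,(.036,.015,.0412),(272,164)),(w,(.020,.015,.0412),(273.4,181.2)),(w,(.036,-.015,.0412),(306.4,162.8)),(w,(.036,0,.0262),(290,161.2)),(w,(.020,0,.0262),(290.6,177.6))],[.539,0.007,-.1])
E
python3 m7.py; python3 endz.py 318 188.5 -10
```

```text
x,y mm [539.7293   8.3688] yaw deg -7.452529778226966
[[0.6, -0.8], [-1.0, 2.0], [0.2, -0.9], [-0.1, -0.3], [-0.4, 0.7], [0.5, -0.0], [-0.0, -0.6], [0.2, 0.3]]
[  0.7821 -10.      45.2563]
```

```bash
python3 go.py .5395 .008 .16 -7.4; python3 -m handwheel '[{"jaw":0.75,"travel":[-15,6,0.5],"yaw":-1},{"jaw":0.75,"travel":[0.5,18,0],"yaw":0},{"jaw":0.75,"travel":[1,20,0],"yaw":0},{"jaw":0.75,"travel":[1,18,0],"yaw":0},{"jaw":0.75,"travel":[0,0,0],"yaw":0},{"jaw":0.75,"travel":[0,0,0],"yaw":0}]' 40
python3 go.py .5395 .008 .07 -7.4
```

```text
t 38.87 tcp [537.7446  -8.0282 163.8194] head -8.54 tilt [ 0.0536 -0.0063] F [-0.6452 -0.3357 -0.4709] op 27.3
YAW -1.14  at final heading: x,y,z mm [-16.1   3.8  -0.3]  at current: [-16.3   3.   -0.6]
clock: 39.37
tcp_pos: [0.5384, 0.0138, 0.0957]
tool_rot: [-1.198, 1.279, -1.325]
ft_force: [0.2, -0.4, 0.1]
opening: 0.0267
t 39.37 tcp [538.4112  13.8439  95.6668] head -6.63 tilt [ 0.0504 -0.0095] F [ 0.2312 -0.3962  0.0729] op 26.7
YAW 0.77  at final heading: x,y,z mm [ 5.7 25.7  1.8]  at current: [ 4.4 25.9  2. ]
```

```bash
python3 -m handwheel '[{"jaw":0.75,"travel":[5,6,2],"yaw":0.7},{"jaw":0.75,"travel":[0.5,10,0],"yaw":0},{"jaw":0.75,"travel":[0.5,10,0],"yaw":0},{"jaw":0.75,"travel":[0,0,0],"yaw":0},{"jaw":0.75,"travel":[0,0,0],"yaw":0}]' 40
python3 go.py .5395 .008 .05 -7.4; python3 wl.py w32
python3 - <<'E'
from h import *
t=cv2.imread('pics/w32.png')[:,:,::-1]; t=(t*.72).astype(np.uint8)
crop(t,230,150,170,95,4,'pics/w32a.png')
E
```

```text
clock: 39.78
tcp_pos: [0.5407, 0.0095, 0.0694]
tool_rot: [-1.191, 1.284, -1.332]
ft_force: [-0.7, 0.3, -0.5]
opening: 0.0268
t 39.78 tcp [540.6882   9.5085  69.4245] head -7.12 tilt [ 0.0486 -0.0064] F [-0.7324  0.3241 -0.4796] op 26.8
YAW 0.28  at final heading: x,y,z mm [ 1.6 19.4 -1. ]  at current: [ 0.7 19.5 -0.9]
0.0004066906164404971 [0.5407 0.0095 0.0694]
```

View pics/w32a.png

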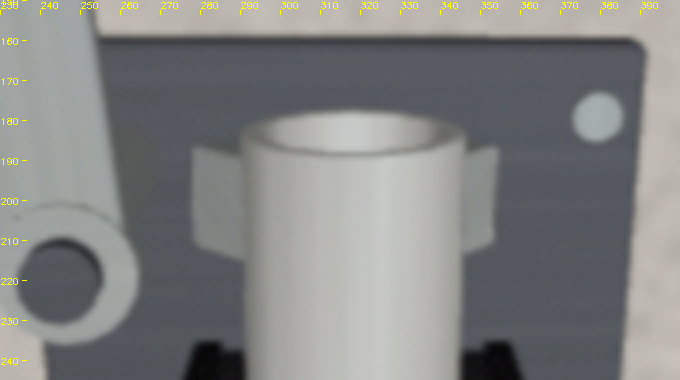

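```bash
python3 -m handwheel '[{"jaw":0.75,"travel":[0.4,7,-1],"yaw":0.3},{"jaw":0.75,"travel":[0.4,7,0],"yaw":0},{"jaw":0.75,"travel":[0,0,0],"yaw":0}]' 40
python3 go.py .5395 .008 .05 -7.4
```

```text
clock: 40.08
tcp_pos: [0.5399, 0.0079, 0.0552]
tool_rot: [-1.186, 1.288, -1.337]
ft_force: [-1.2, 0.3, -0.8]
opening: 0.0271
t 40.08 tcp [539.8693   7.9119  55.1977] head -7.48 tilt [ 0.048  -0.0045] F [-1.2351  0.3343 -0.8309] op 27.1
YAW -0.08  at final heading: x,y,z mm [-0.   5.2 -0.4]  at current: [-0.3  5.2 -0.4]
```

```bash
python3 -m handwheel '[{"jaw":0.75,"travel":[0,3.5,-0.4],"yaw":0},{"jaw":0.75,"travel":[0,1.5,0],"yaw":0}]' 40
python3 go.py .5395 .008 .05 -7.4
```

```text
clock: 40.25
tcp_pos: [0.5404, 0.0085, 0.0509]
tool_rot: [-1.183, 1.287, -1.337]
ft_force: [-3.2, 3.7, 12.5]
opening: 0.0272
t 40.25 tcp [540.3558   8.4926  50.88  ] head -7.47 tilt [ 0.0464 -0.0029] F [-3.1767  3.748  12.4729] op 27.2
YAW -0.07  at final heading: x,y,z mm [ 0.6  0.9 -0.8]  at current: [ 0.6  0.9 -0.8]
```

```bash
python3 -m handwheel '[{"jaw":0.75,"travel":[0,0.7,-0.8],"yaw":0},{"jaw":0.4,"travel":[0,-0.8,0],"yaw":0},{"jaw":0.1,"travel":[0,0,0],"yaw":0},{"jaw":0.1,"travel":[0,0,0],"yaw":0},{"jaw":0.1,"travel":[0,0,0],"yaw":0}]' 40
python3 go.py .5395 .008 .05 -7.4
python3 -m handwheel '[{"jaw":0.1,"travel":[0.5,-15,0],"yaw":0},{"jaw":0.1,"travel":[0,-30,0],"yaw":0},{"jaw":0.1,"travel":[0,-35,0],"yaw":0},{"jaw":0.1,"travel":[0,-20,0],"yaw":0},{"jaw":0.1,"travel":[0,0,0],"yaw":0},{"jaw":0.1,"travel":[0,0,0],"yaw":0}]' 10
python3 wl.py w33;python3 - <<'E'
from h import *
t=cv2.imread('pics/w33.png')[:,:,::-1]; t=(t*.72).astype(np.uint8)
crop(t,225,60,160,210,3,'pics/w33a.png')
E
```

```text
clock: 40.67
tcp_pos: [0.5403, 0.0091, 0.0514]
tool_rot: [-1.182, 1.286, -1.337]
ft_force: [-0.8, 0.1, -0.5]
opening: 0.0367
t 40.67 tcp [540.3254   9.0699  51.3576] head -7.45 tilt [ 0.0455 -0.0013] F [-0.8384  0.1223 -0.5147] op 36.7
YAW -0.05  at final heading: x,y,z mm [ 1.2  1.4 -0.7]  at current: [ 1.1  1.4 -0.7]
clock: 41.17
tcp_pos: [0.5392, 0.0121, 0.1536]
tool_rot: [-1.186, 1.289, -1.337]
ft_force: [-0.7, 0.5, -0.7]
opening: 0.0391
0.00016789806940328833 [0.5392 0.0121 0.1536]
```

View pics/w33a.png

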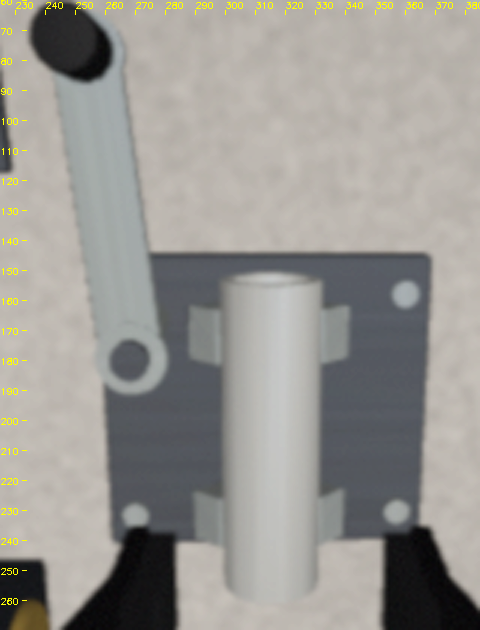

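```bash
python3 ends.py w33 .5397 .0084 -7.4 .060 315.7 155 315.3 260.7
python3 - <<'E'
from h import *
b=np.radians(-7.4); p=np.array([.5397,.0084])+[np.cos(b)*.028-np.sin(b)*.036,np.sin(b)*.028+np.cos(b)*.036]; print('pv',p)
w=ext('wrist',np.load('pics/w33.npy')); k=onz(w,(247.7,73.3),.095); d=k[:2]-p; print(k,np.linalg.norm(d),np.degrees(np.arctan2(d[1],d[0]))+90+7.4)
E
python3 go.py .644 .038 .15 -7.4
```

```text
[[ 45.1422  -0.1438]
 [-44.002    0.4486]] mid [0.5701 0.1524] len 89.14613716584338
pv [0.5721 0.0405]
[0.6431 0.0372 0.095 ] 0.07112066009117039 94.74612939268185
t 41.22 tcp [539.2999  12.0586 153.4827] head -7.53 tilt [ 0.0479 -0.0057] F [ 0.6803 -0.3799 -0.893 ] op 39.6
YAW -0.13  at final heading: x,y,z mm [-39.2   3.5 100.5]  at current: [-39.5   1.  100.4]
```

Seated and centred (0.6 mm). Now shut the slim strap.

```bash
python3 -m handwheel '[{"jaw":0.1,"travel":[-11,0,33],"yaw":0},{"jaw":0.1,"travel":[-14,0,33],"yaw":0},{"jaw":0.1,"travel":[-14,0,33],"yaw":0},{"jaw":0.1,"travel":[0,0,0],"yaw":0},{"jaw":0.1,"travel":[0,0,0],"yaw":0}]' 10
python3 strap.py .5721 .0405 -7.4 94.7 .093 0
```

```text
clock: 41.63
tcp_pos: [0.6415, 0.0372, 0.1417]
tool_rot: [-1.196, 1.298, -1.334]
ft_force: [-0.0, -0.0, -0.4]
opening: 0.0391
TCP: r 69.48107988732697 theta 94.64004973364581
t 41.63 tcp [641.5005  37.1544 141.7021] head -7.61 tilt [ 0.0509 -0.0173] F [-0.0396 -0.036  -0.3662] op 39.1
YAW -4.91  at final heading: x,y,z mm [-0.1 48.7  2.5]  at current: [-2.8 48.6  3.3]
```

```bash
python3 -m handwheel '[{"jaw":0.1,"travel":[0.3,14,2],"yaw":0},{"jaw":0.1,"travel":[0.3,14,1],"yaw":0},{"jaw":0.1,"travel":[0.3,14,1],"yaw":0},{"jaw":0.5,"travel":[0,2,1],"yaw":0},{"jaw":0.5,"travel":[0,0,0],"yaw":0},{"jaw":0.5,"travel":[0,0,0],"yaw":0}]' 10
python3 strap.py .5721 .0405 -7.4 94.7 .094 0
```

```text
clock: 42.13
tcp_pos: [0.6399, 0.0313, 0.0882]
tool_rot: [-1.203, 1.304, -1.332]
ft_force: [0.4, 0.3, 0.2]
opening: 0.0271
TCP: r 68.45175673644515 theta 89.71075071222289
t 42.13 tcp [639.9363  31.3411  88.1514] head -7.7 tilt [ 0.0535 -0.0256] F [0.4026 0.2667 0.1875] op 27.1
YAW -5.0  at final heading: x,y,z mm [-6.  -5.8  3.8]  at current: [-5.9 -6.3  3.1]
```

```bash
python3 -m handwheel '[{"jaw":0.5,"travel":[5,-5,3],"yaw":4},{"jaw":0.5,"travel":[8.5,0,-0.5],"yaw":6.5},{"jaw":0.5,"travel":[8.5,0,-0.5],"yaw":6.5},{"jaw":0.5,"travel":[8.5,0.5,-0.5],"yaw":6.5},{"jaw":0.5,"travel":[8.5,0.5,-0.5],"yaw":6.5}]' 10
python3 strap.py .5721 .0405 -7.4 30 .094 0
```

```text
clock: 42.55
tcp_pos: [0.6285, -0.0014, 0.097]
tool_rot: [-0.862, 1.671, -1.723]
ft_force: [0.3, 1.2, -1.5]
opening: 0.0221
TCP: r 70.29198922643174 theta 60.77131066962479
t 42.55 tcp [628.5106  -1.4381  97.0489] head -38.44 tilt [0.0525 0.0056] F [ 0.2653  1.1987 -1.5197] op 22.1
YAW 28.96  at final heading: x,y,z mm [36.   3.  11.6]  at current: [36.9  5.  -7.3]
```

```bash
python3 -m handwheel '[{"jaw":0.5,"travel":[8.5,2,0],"yaw":6.5},{"jaw":0.5,"travel":[8.5,1.5,-0.5],"yaw":6.5},{"jaw":0.5,"travel":[8.5,1,-0.7],"yaw":6.5},{"jaw":0.5,"travel":[8.5,0.5,-0.7],"yaw":6.5},{"jaw":0.5,"travel":[8.5,0.5,-0.7],"yaw":6.5}]' 10
python3 strap.py .5721 .0405 -7.4 -5 .094 0
```

```text
clock: 42.97
tcp_pos: [0.5946, -0.0255, 0.0977]
tool_rot: [-0.346, 2.03, -2.102]
ft_force: [1.3, -0.2, -2.5]
opening: 0.0216
TCP: r 69.72366671322202 theta 26.19719392469029
t 42.97 tcp [594.5663 -25.505   97.7357] head -72.36 tilt [0.0301 0.0303] F [ 1.3419 -0.2241 -2.4837] op 21.6
YAW 30.04  at final heading: x,y,z mm [36.1  3.7 12.4]  at current: [37.3  4.6 -7.5]
```

```bash
python3 -m handwheel '[{"jaw":0.5,"travel":[8.5,2,-0.5],"yaw":5},{"jaw":0.5,"travel":[8.5,1,-1],"yaw":5},{"jaw":0.5,"travel":[8.5,0.5,-1.2],"yaw":5},{"jaw":0.5,"travel":[8,0.5,-1.2],"yaw":4}]' 10
python3 strap.py .5721 .0405 -7.4 -5 .094 0
```

```text
clock: 43.3
tcp_pos: [0.5637, -0.028, 0.1004]
tool_rot: [-0.022, -2.175, 2.237]
ft_force: [0.6, -0.9, -1.5]
opening: 0.0215
TCP: r 68.99227123962906 theta 0.390007280491
t 43.3 tcp [563.68   -27.9765 100.3602] head -91.44 tilt [0.0048 0.0284] F [ 0.6002 -0.9112 -1.4671] op 21.5
YAW 10.96  at final heading: x,y,z mm [6.5 6.4 3.3]  at current: [7.  6.4 1.8]
```

```bash
python3 -m handwheel '[{"jaw":0.5,"travel":[4,4,1],"yaw":0},{"jaw":0.5,"travel":[3,1,1],"yaw":0},{"jaw":0.5,"travel":[3,0,0],"yaw":0}]' 10
python3 strap.py .5721 .0405 -7.4 -5 .094 0
```

```text
clock: 43.55
tcp_pos: [0.5582, -0.0285, 0.097]
tool_rot: [-0.03, -2.177, 2.251]
ft_force: [17.5, -4.3, -15.8]
opening: 0.0217
TCP: r 70.41636579570167 theta -4.0173857102358905
t 43.55 tcp [558.1607 -28.5229  96.997 ] head -91.21 tilt [-0.0068  0.0332] F [ 17.4656  -4.3212 -15.798 ] op 21.7
YAW 11.19  at final heading: x,y,z mm [1.2 3.  1.6]  at current: [1.5 3.  1.2]
```

At the stop. Withdraw and inspect everything.

```bash
python3 -m handwheel '[{"jaw":0.1,"travel":[-3,0,0],"yaw":0},{"jaw":0.1,"travel":[0,0,0],"yaw":0},{"jaw":0.1,"travel":[0,-20,0],"yaw":0},{"jaw":0.1,"travel":[0,-40,0],"yaw":-7},{"jaw":0.1,"travel":[0,-40,0],"yaw":-7},{"jaw":0.1,"travel":[0,-20,0],"yaw":-7},{"jaw":0.1,"travel":[0,0,0],"yaw":-7},{"jaw":0.1,"travel":[0,0,0],"yaw":-7}]' 10
python3 -m handwheel '[{"jaw":0,"travel":[0,0,0],"yaw":-7},{"jaw":0,"travel":[0,0,0],"yaw":-7},{"jaw":0,"travel":[0,0,0],"yaw":-7},{"jaw":0,"travel":[0,0,0],"yaw":-7},{"jaw":0,"travel":[0,0,0],"yaw":-7},{"jaw":0,"travel":[0,0,0],"yaw":-7},{"jaw":0,"travel":[0,0,0],"yaw":-7}]' 10
python3 go.py .46 -.12 .26 0
```

```text
clock: 44.22
tcp_pos: [0.5591, -0.0273, 0.2203]
tool_rot: [-0.604, 1.844, -1.903]
ft_force: [0.9, 0.5, -0.8]
opening: 0.0393
clock: 44.8
tcp_pos: [0.5586, -0.0312, 0.2247]
tool_rot: [-1.181, 1.252, -1.29]
ft_force: [0.6, -0.7, -0.3]
opening: 0.0437
t 44.8 tcp [558.6127 -31.1592 224.6772] head -4.67 tilt [0.0232 0.009 ] F [ 0.6467 -0.6763 -0.3153] op 43.7
YAW -4.67  at final heading: x,y,z mm [ 88.8 -35.3 -98.6]  at current: [ 97.4 -33.9 -90.7]
```

```bash
python3 -m handwheel '[{"jaw":0,"travel":[25,-12,-24],"yaw":-2},{"jaw":0,"travel":[25,-12,-24],"yaw":-2},{"jaw":0,"travel":[22,-10,-24],"yaw":0},{"jaw":0,"travel":[15,0,-20],"yaw":0},{"jaw":0,"travel":[0,0,0],"yaw":0},{"jaw":0,"travel":[0,0,0],"yaw":0}]' 10
python3 wl.py w34
python3 - <<'E'
from h import *
for n in ('top','side'): cv2.imwrite(f'pics/{n}9.png',grab_frame(n)[:,:,::-1])
E
```

```text
clock: 45.3
tcp_pos: [0.4631, -0.1201, 0.2618]
tool_rot: [-1.222, 1.177, -1.23]
ft_force: [0.6, 1.2, -0.1]
opening: 0.0437
0.0016733637387496558 [ 0.4631 -0.1201  0.2618]
```

View pics/w34v.png

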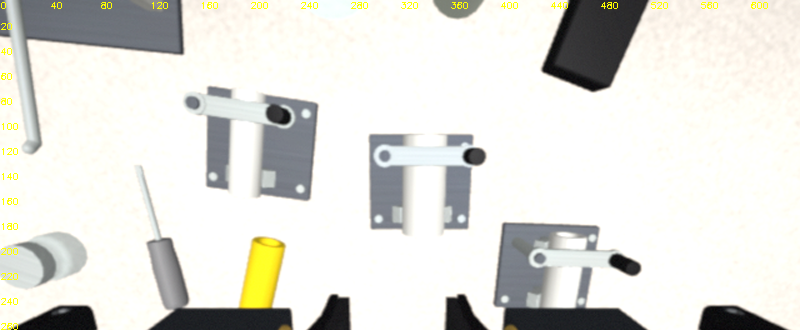

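View pics/side9.png

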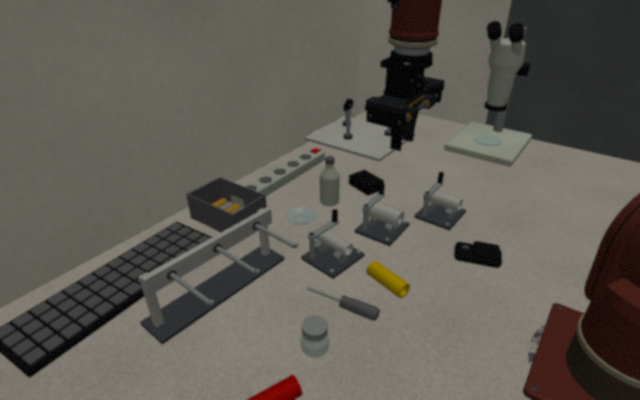

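View pics/top9.png

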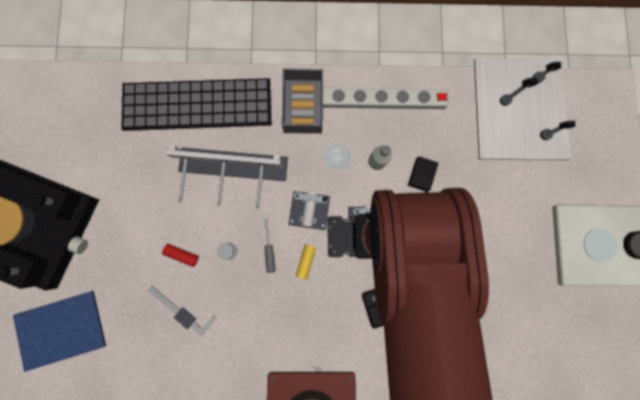

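Run:
```python
from h import *
t=cv2.imread('pics/w34.png')[:,:,::-1]; t=(t*.72).astype(np.uint8)
crop(t,140,60,130,105,6,'pics/w34a.png'); crop(t,285,95,230,155,3,'pics/w34b.png')
s=cv2.imread('pics/side9.png')[:,:,::-1]
crop(s,290,165,190,115,4,'pics/s9a.png')
```

```text
(no output)
```

View pics/w34a.png

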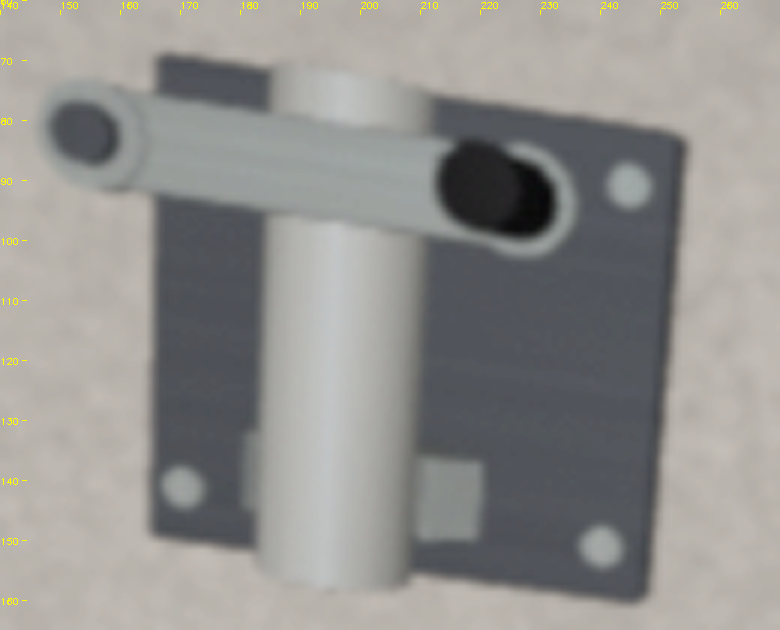

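View pics/w34b.png

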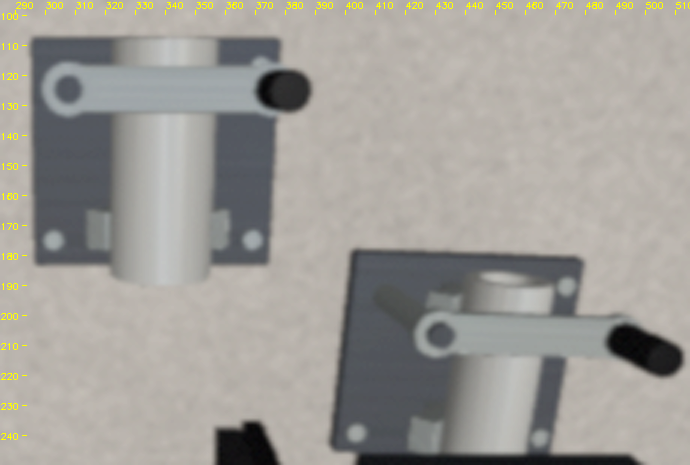

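View pics/s9a.png

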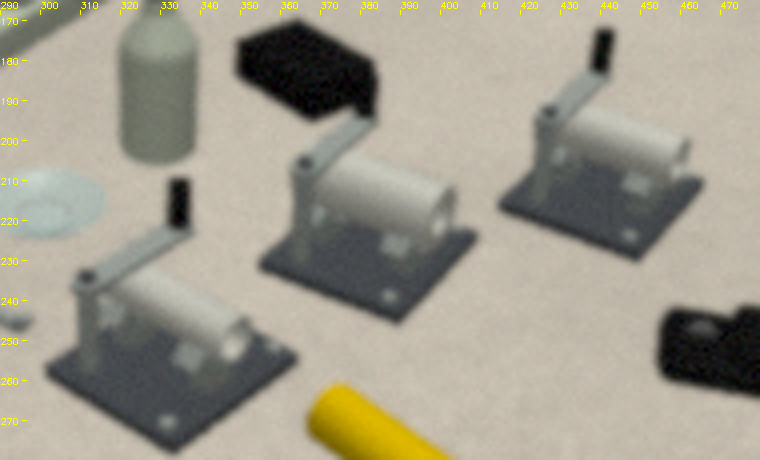

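```bash
python3 - <<'E'
from h import *
w=ext('wrist',np.load('pics/w34.npy'))
for n,pv,pz,k,kz,yaw in (('slim',(154.2,82.2),.067,(220,91),.095,-7.4),('stout',(307.7,124.7),.073,(381.7,125),.101,.6),('mid',(432,206.3),.070,(506.7,214.5),.098,-1.4)):
    a=onz(w,pv,pz)[:2]; b=onz(w,k,kz)[:2]; d=b-a; print(n,a,b,np.linalg.norm(d),np.degrees(np.arctan2(d[1],d[0]))+90-yaw)
E
python3 ends.py w34 .5397 .0084 -7.4 .060 199 73.5 195 158; python3 ends.py w34 .5044 -.151 .6 .066 340 109 338.3 189.5
```

```text
slim [0.5719 0.041 ] [ 0.5621 -0.0322] 0.07386900298842262 -0.18816098083316568
stout [ 0.5318 -0.1148] [ 0.5328 -0.1863] 0.07144474080456374 0.17130860077365073
mid [ 0.4426 -0.2574] [ 0.4417 -0.3272] 0.06974414689752127 0.6537121321465036
[[ 43.0083  -5.3469]
 [-44.938   -4.4181]] mid [-0.9649 -4.8825] len 87.95122200984547
[[ 43.7474   1.6318]
 [-43.4442   1.8472]] mid [0.1516 1.7395] len 87.19184169237049
```

```bash
python3 ends.py w34 .414 -.2909 -1.4 .063 454 191 447 245; python3 -m handwheel '[{"jaw":0,"travel":[0,-20,0],"yaw":0},{"jaw":0,"travel":[40,-20,0],"yaw":0},{"jaw":0,"travel":[40,-5,0],"yaw":0},{"jaw":0,"travel":[0,0,-15],"yaw":0},{"jaw":0,"travel":[0,0,0],"yaw":0},{"jaw":0,"travel":[0,0,0],"yaw":0}]' 10; python3 wl.py w35
```

```text
[[ 44.9145   7.9139]
 [-22.3325   6.1444]] mid [11.291   7.0291] len 67.27029795368145
clock: 45.95
tcp_pos: [0.4498, -0.2014, 0.3086]
tool_rot: [-1.241, 1.178, -1.24]
ft_force: [0.6, -0.3, 1.3]
opening: 0.0436
0.0012572059734740904 [ 0.4498 -0.2014  0.3086]
```

View pics/w35v.png

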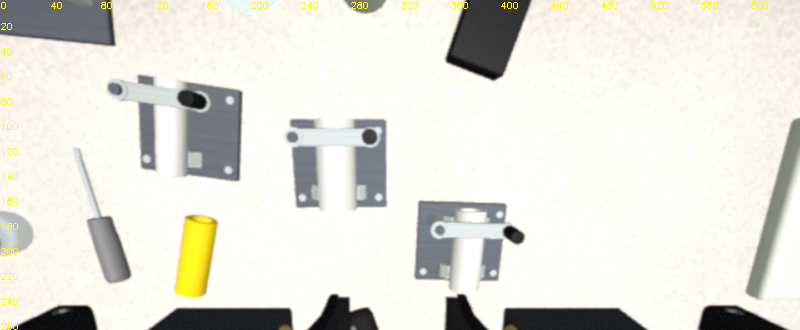

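```bash
python3 ends.py w35 .414 -.2909 -1.4 .063 376 175.5 371.5 233.6; python3 -c "
from cell import *
print(sign_off(), sense()['clock'])"
```

```text
[[ 37.9901   3.1048]
 [-42.33     2.4754]] mid [-2.1699  2.7901] len 80.3225465800569
the job is handed in; nothing more can be done
the job is handed in; nothing more can be done
```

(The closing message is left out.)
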